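Turn clips over in a twist chute and close their box

TASK

Drop every steel clip that lies on the bench, foot side up, into the top of the twisted wire chute, so that each slides through, comes out turned over and ends up foot side down in the catch box (the chute must do the turning: never put a clip foot side down into the box by hand). When all the clips are in the box, seat the cover squarely on the box over its centre stud and spin its wing nut clockwise, in several grips, until it is snug against the stop. Leave the other things on the bench where they are.

Things in the scene. Friction and masses are not known exactly. Their poses are not given: they have to be found in the camera images.
- turnover_station: Fixed turn-over station; origin at the underside of its 12 mm plywood base. It runs along its y axis: tray high up at the +y end, then a twisted wire slot going down to -y in the plane x = 31 mm, into the catch box at the -y end. Tray, wires and posts lie within x = -3 to 65, y = -57 to 206 mm, up to 270 mm high. Box outside: x = -60 to 60, y = -219 to -51 mm.
- chute_mouth (a point): Drop point on the floor of the tray, at x 31, y 185, z 237 mm in the station's frame (axes as the station's). The slick tray slopes down at 43 degrees to station -y and reaches 34 mm up and 35 mm down the slope from here. Its side walls, 11.5 mm high, are 46 mm apart here. Let go up to 30 mm over it, foot up, length (x) down the slope, a clip slides through in under 1 s.
- box_rim (a point): Centre of the box's rim plane (89 mm over the station's origin plane), on the stud's axis; axes as the station's.
- cover: Loose aluminium cover, 133 (x) by 181 (y) by 4 mm, 0.26 kg with its captive wing nut, by which it can be carried; origin at the centre of the plate's underside, which rests on the box rim. Six tabs reach 9 mm below it, round the outside of the box with 3 mm play; centre hole 12 mm. Lies on its tabs at the start. Fits with its x axis along the station's x, either way round.
- wing_nut (a joint): Turn of the captive wing nut on the cover, rad: starts at 0 to 0.6, grows as it is turned clockwise seen from above; 7.0 at the hard stop, where it is snug on the cover (more than 6.8 is snug). It comes down 1 mm a radian. Its friction (0.05 N m) keeps it where it is left, also while the cover is carried by it.
- nut_grip (a point): Centre of the wings of the wing nut, 25.5 mm above the cover's origin at joint 0 and 18.5 mm at 7.0; z up along the nut's axis. The wings form one upright bar along this point's x, 56 mm long, 13 mm thick (y), 24 mm high (12 mm over and under this point). The cover's top face is 4 mm above its origin. World yaw of this point = cover's yaw minus the joint value.
- clip_1: Loose steel clip (may be absent): plate 44 mm (x) by 32 mm (y) by 6 mm thick, slick coated, with a black foot 22 (x) by 12 (y) mm, 8 mm high, on the middle of its foot side, which can be gripped; 45 g; origin at the centre of the face without the foot, z pointing out of the foot side. It starts flat on the bench, foot up.
- clip_2: Loose steel clip (may be absent): plate 44 mm (x) by 32 mm (y) by 6 mm thick, slick coated, with a black foot 22 (x) by 12 (y) mm, 8 mm high, on the middle of its foot side, which can be gripped; 45 g; origin at the centre of the face without the foot, z pointing out of the foot side. It starts flat on the bench, foot up.
- clip_3: Loose steel clip (may be absent): plate 44 mm (x) by 32 mm (y) by 6 mm thick, slick coated, with a black foot 22 (x) by 12 (y) mm, 8 mm high, on the middle of its foot side, which can be gripped; 45 g; origin at the centre of the face without the foot, z pointing out of the foot side. It starts flat on the bench, foot up.
- clip_4: Loose steel clip (may be absent): plate 44 mm (x) by 32 mm (y) by 6 mm thick, slick coated, with a black foot 22 (x) by 12 (y) mm, 8 mm high, on the middle of its foot side, which can be gripped; 45 g; origin at the centre of the face without the foot, z pointing out of the foot side. It starts flat on the bench, foot up.
- filler_tin: Tin, 66 mm across, 54 mm high, not part of the job; origin at the centre of its underside.
- cork_block: Wooden sanding block, 58 by 100 by 34 mm, not part of the job; origin at the centre of its underside.
- offcut_2: Hardwood offcut, 39 by 110 by 19 mm, not part of the job; origin at the centre of its underside.
- slot_start (a point): Point on the tray floor's line where the wire slot begins, 47 mm down the slope from chute_mouth. The slot is 37 mm wide and 18 mm high inside and twists half a turn about its own line, so a clip fed foot up comes out foot down, and one fed foot down comes out foot up.
- box_floor (a point): Centre of the catch box's slick floor (25 mm over the station's origin plane), on the stud's axis; axes as the station's. Inside, the box is 112 mm (x) by 160 mm (y), open on top, walls 4 mm; the rim is 64 mm above this floor. The clips come in through a window in the +y wall.
- stud_tip (a point): Tapered tip of the upright centre stud, 8 mm thick, 14 mm above the box's rim.
Things that resemble listed ones, but are neither listed nor needed, are in the scene too. There is more than one size of the cover; the job needs the larger.

How it is judged:
By the outcome, as a careful person would: the job done as asked, in the order asked, and still so for the second after the job is handed in, with the robot touching nothing.
Of clip_1, clip_2, clip_3, clip_4 only 2 to 4 are there at a start; the rules pass over those that are not, and their reading is None.
At some moment in a run one of clip_1, clip_2, clip_3, clip_4 may be knocked a few centimetres aside while the robot is not near it.
Once in a run the grip may slacken for a moment while it holds something.
It also fails if it takes over 210 s, if anything falls off the work surface, if the arm or the gripper's body presses on something with over 40 N, if the wrist force passes 120 N, or if a joint passes its speed limit or range.

ROBOT

A 7-joint arm with a two-finger parallel gripper is mounted at the origin on a cart in front of the work surface, level with it; the furniture and walls round the work are solid. World frame = base frame: x ahead of the robot, y to its left, z up, the work surface at z = 0. Lengths are in m, angles in rad, forces in N, time in s.
With the tool pointing down it reaches from about 0.4 to 0.85 m from the base axis. Payload 10.4 kg.
Tool frame: the origin (TCP) lies between the finger pads; the fingertips stand 14 mm ahead of it and the grasp point (between the pads) lies 5 mm behind it; z points along the fingers, y is the direction in which the jaws open and shut (so a half turn about z gives the same grasp; the last joint's range is limited). The gripper opens to 87 mm and grips with 3 to 60 N. Pads are 19 mm wide; open, the fingers measure 117 mm over their backs; the gripper's body (75 mm by 190 mm) begins 51 mm behind the grasp point.
Start: joints at [-1.205, 0.332, -0.065, 1.46, 0.022, 1.35, -0.088], TCP at [0.237, 0.578, 0.197] pointing down, gripper open.
Joint ranges: [-2.6, 2.6], [-0.5, 2.12], [-1.47, 1.34], [0.16, 2.42], [-1.27, 4.41], [0.06, 2.06], [-2.6, 2.6]. Speed limits (rad/s): [2.22, 2.22, 2.79, 2.79, 3.14, 3.14, 3.14].

INTERFACE

Orientations are given as a unit quaternion [x, y, z, w].
In Python, from bench import readout, camera, calibration, order gives the robot as it stands.
- The arm moves only by the tool apply_moves, never from a script. Its argument "deltas" is a list of rows, each an object with "translation": the shift along the world's x, y, z in m, a list of three; "turn": the turn, a rotation vector about the world's x, y, z in rad, a list of three; "hand": the finger opening in m, from 0 to 0.087. A call has 1 to 5 rows; each row shifts and turns the pose as measured when the row begins; what a row does not reach is not made up. A row lasts 1/10 s, in which the tool goes at most 50 mm and 8.59 degrees, less where a joint would pass 70% of its speed; a pose out of reach is approached as far as the arm can. A call with a gripper value outside its range is refused whole. The fingers move at their own pace and stop on an object; "newtons" is the grip in N (left out, the last holds). Time passes only in rows, so rows that do not move let the fingers close. It gives the time, the measured TCP pose, the force and the opening at its end, in the units of the state.
- readout.read_state(): the state, without advancing time (a new reading comes with each control period).
- camera(name): name is "scene" or "top"; returns the picture (400x640x3 uint8, red, green, blue); there is no depth.
- calibration(name): a dict with "fx", "fy", "cx", "cy" (pixels), "D" ([k1, k2, p1, p2, k3] as OpenCV has them; the pictures are not rectified), "extrinsics" (4x4, takes a point from world to camera coordinates). Camera axes: x right, y down, z forward; pixel columns grow to the right and rows downward; lengths in m; the calibration is good to about 2 mm. A picture is of the moment at which its call begins. calibration takes no time and is no camera call.
- order.close_job(): hands the job in, once; it reports no verdict.
The state is a dict: "time": time; "joint_positions": joint angles; "joint_vel": joint speeds; "joint_torque": joint torques, N m; "ee_pos": TCP position; "eef_rot": TCP orientation; "ft_force": force on the tool from outside, world axes, zero at the start; "torque": the same for the moment, N m; "width": finger opening in m.
Only numpy, scipy, OpenCV 4.12 (cv2) and the standard library are available. Lean on these libraries where they do the work, as an engineer would, in place of code of your own. Each camera call takes 0.05 s, during which the arm holds its last target. There are 200 camera calls.

## Working session

There is one attempt and no reset: what is moved stays moved. The work goes in short steps, Python scripts to look and compute and a tool call to move; the robot and the scene stay as the last step left them, time stands still between calls to the robot, and variables do not carry over. Pictures are saved under pics/ and viewed, about 12 in all and at most 16, crops included, and the job is handed in when it is done.

Besides the shell and the picture viewer there is one more tool, called after "Call:" as name(argument=value, ...), one argument or row to a line, values as JSON. apply_moves: Moves the arm, as the interface text tells. Its arguments: {"type":"object","properties":{"deltas":{"type":"array","items":{"type":"object","properties":{"translation":{"type":"array","items":{"type":"number"}},"turn":{"type":"array","items":{"type":"number"}},"hand":{"type":"number"}}}},"newtons":{"type":"number"}},"required":["deltas"]}

```bash
mkdir -p pics; cat > h.py <<'E'
import numpy as np, cv2
from bench import readout, camera, calibration, order
def cal(n):
    c=calibration(n); K=np.array([[c['fx'],0,c['cx']],[0,c['fy'],c['cy']],[0,0,1.]]); return K,np.array(c['D'],float),np.array(c['extrinsics'])
def ray(n,px,z):
    "pixels -> world xy at height z"
    K,D,E=cal(n); p=cv2.undistortPoints(np.array(px,float).reshape(-1,1,2),K,D).reshape(-1,2)
    R,t=E[:3,:3],E[:3,3]; o=-R.T@t; d=np.c_[p,np.ones(len(p))]@R
    return o+d*((z-o[2])/d[:,2])[:,None]
def proj(n,P):
    K,D,E=cal(n); return cv2.projectPoints(np.array(P,float).reshape(-1,3),cv2.Rodrigues(E[:3,:3])[0],E[:3,3],K,D)[0].reshape(-1,2)
def snap(n,f):
    im=camera(n)[:,:,::-1].copy(); cv2.imwrite('pics/'+f,im); return im
def st():
    s=readout.read_state(); print({k:np.round(s[k],3).tolist() for k in('time','joint_positions','ee_pos','eef_rot','ft_force','width')}); return s
E
python3 - <<'E'
from h import *
st()
for n in('scene','top'): snap(n,n+'0.png'); K,D,E=cal(n); print(n,K[0,0],D,-E[:3,:3].T@E[:3,3])
E
ls
```

```text
{'time': 0.0, 'joint_positions': [-1.205, 0.333, -0.065, 1.461, 0.022, 1.35, -0.088], 'ee_pos': [0.237, 0.578, 0.196], 'eef_rot': [0.193, 0.981, -0.001, -0.0], 'ft_force': [-1.114, 0.151, 0.515], 'width': 0.087}
scene 408.0134897621045 [-0.04589319  0.          0.          0.          0.        ] [-0.41402524  0.94028658  0.85087068]
top 429.15682087902354 [0.01724657 0.         0.         0.         0.        ] [0.27948096 0.05519683 1.67045285]
h.py
pics
```

View pics/top0.png

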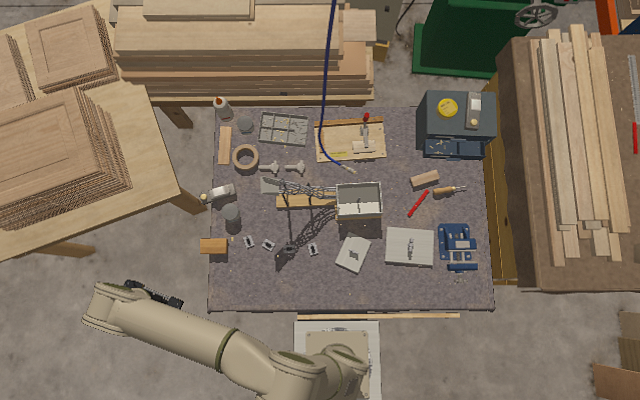

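View pics/scene0.png

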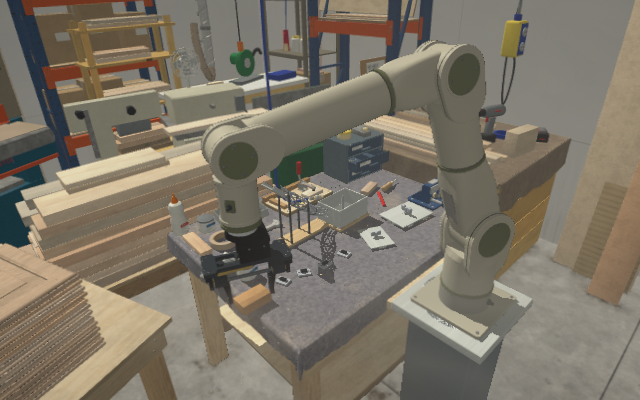

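The top view shows the station with its tray at about (268,187) and its box at (358,200). Three clips are near (249,242), (268,244) and (313,250). The larger cover is at (410,247) and the smaller at (353,254). I'll enlarge this area.

```bash
python3 - <<'E'
import cv2
im=cv2.imread('pics/top0.png')
a=cv2.resize(im[170:275,225:385],None,fx=5,fy=5,interpolation=cv2.INTER_CUBIC); cv2.imwrite('pics/c1.png',a)
b=cv2.resize(im[215:275,330:440],None,fx=7,fy=7,interpolation=cv2.INTER_CUBIC); cv2.imwrite('pics/c2.png',b)
E
```

```text
(no output)
```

View pics/c1.png

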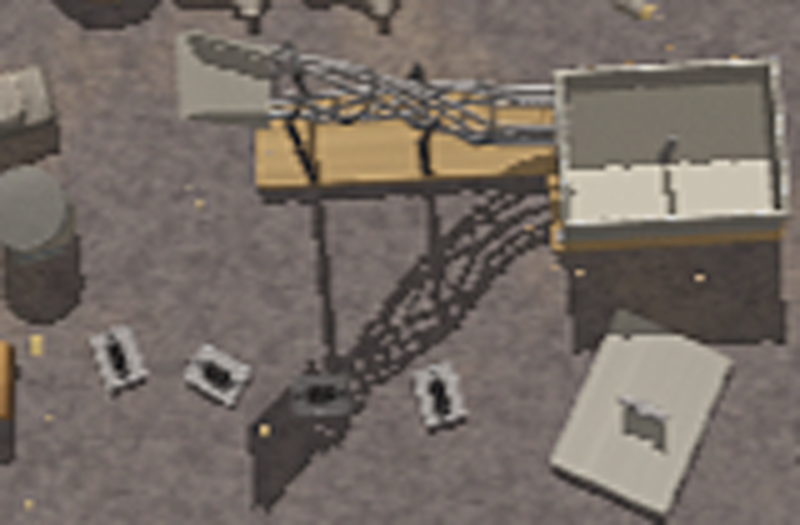

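View pics/c2.png

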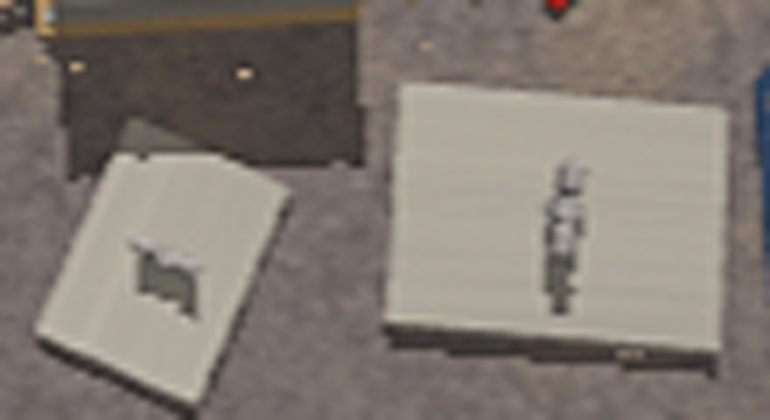

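The crops show four clips. The fourth lies in the tray's shadow at about (289,249). Next I fit the poses.

```bash
cat > fit.py <<'E'
from h import *
from scipy.optimize import least_squares
def T(p,L): c,s=np.cos(p[2]),np.sin(p[2]); L=np.array(L,float); return np.c_[p[0]+c*L[:,0]-s*L[:,1],p[1]+s*L[:,0]+c*L[:,1],L[:,2]]
def fit(obs,p0):
    "obs: list of (cam, pixels, local pts)"
    f=lambda p:np.concatenate([(proj(n,T(p,L))-np.array(px)).ravel() for n,px,L in obs])
    r=least_squares(f,p0); return r.x,np.sqrt(np.mean(r.fun**2))
E
python3 - <<'E'
from fit import *
c1=lambda q:np.array(q)/5+[225,170]-0.4
c2=lambda q:np.array(q)/7+[330,215]-0.43
B=[(.06,-.051,.089),(.06,-.219,.089),(-.06,-.219,.089),(-.06,-.051,.089)]
p,e=fit([('top',c1([(557,72),(777,58),(788,212),(568,228)]),B)],[.5,.1,0]); print('station',p.round(4),e)
print('mouth',T(p,[(.031,.185,.237)]), 'tray corners px', ((proj('top',T(p,[(.008,.21,.26),(.054,.21,.26),(.008,.16,.213),(.054,.16,.213)]))+.4-[225,170])*5).round(0).tolist())
C=[(.0665,.0905,.013),(.0665,-.0905,.013),(-.0665,-.0905,.013),(-.0665,.0905,.013)]
q,e=fit([('top',c2([(400,83),(728,107),(720,352),(386,325)]),C)],[.4,-.1,0]); print('cover',q.round(4),e)
print('nut top/bot', ray('top',c2([(572,163)]),.044+0),ray('top',c2([(560,245)]),.044))
for n,ctr,a in [('A',(119,360),(16,55)),('B',(217,376),(48,27)),('C',(322,393),(1,0)),('D',(439,396),(16,56))]:
    a=np.array(a)*30/np.hypot(*a); w=ray('top',c1([ctr,np.array(ctr)-a,np.array(ctr)+a]),.008); d=w[1]-w[2]
    print(n,w[0].round(4),'yaw',np.degrees(np.arctan2(d[1],d[0])).round(1), proj('scene',w[:1]).round(0))
# overlay
im=cv2.imread('pics/scene0.png')
for L in [B,[(.008,.21,.26),(.054,.21,.26),(.054,.16,.213),(.008,.16,.213)]]: cv2.polylines(im,[proj('scene',T(p,L)).round().astype(int)],1,(0,0,255))
cv2.polylines(im,[proj('scene',T(q,C)).round().astype(int)],1,(0,0,255))
cv2.imwrite('pics/ov.png',cv2.resize(im[160:320,220:450],None,fx=3.4,fy=3.4,interpolation=cv2.INTER_CUBIC))
E
```

```text
station [0.5931 0.0435 0.0553] 0.3029852691152776
mouth [[0.61380409 0.22992452 0.237     ]] tray corners px [[182.0, 111.0], [180.0, 45.0], [264.0, 121.0], [261.0, 57.0]]
cover [ 0.4282 -0.2867 -0.0877] 0.15689362673015964
nut top/bot [[ 0.45382599 -0.28911758  0.044     ]] [[ 0.4096556  -0.28044971  0.044     ]]
A [0.4481 0.3344 0.008 ] yaw 17.5 [[284. 279.]]
B [0.435  0.2583 0.008 ] yaw 60.5 [[304. 271.]]
C [0.4213 0.177  0.008 ] yaw 89.5 [[325. 262.]]
D [0.4182 0.0866 0.008 ] yaw 15.7 [[344. 252.]]
```

View pics/ov.png

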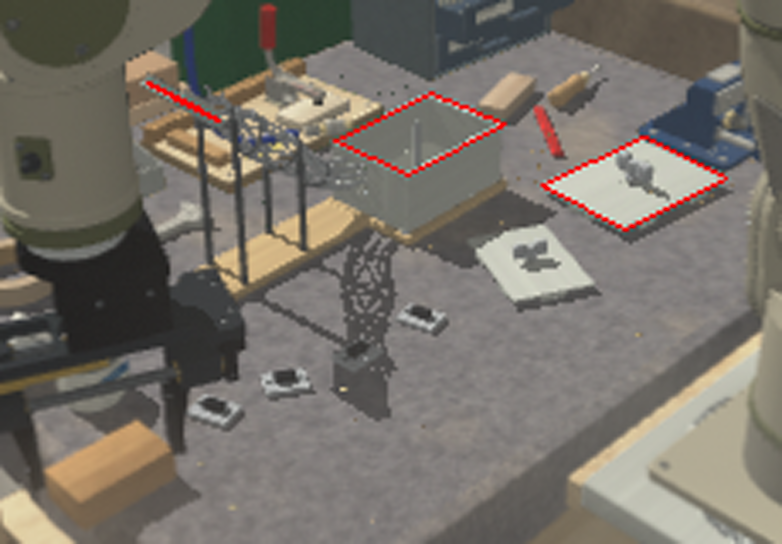

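The station and cover fits line up in the scene view, and all four clips are foot up. I go to the first clip, A, at (0.448, 0.334) and hover over it.

```bash
cat >> h.py <<'E'
from scipy.spatial.transform import Rotation as Ro
def go(pos,jaw,tilt=0,s=None):
    "print remaining shift and turn to TCP pos, jaw angle (deg), tilt about station x (rad)"
    s=s or st(); j=np.radians(jaw); y=np.array([np.cos(j),np.sin(j),0]); z=np.array([0,0,-1.]); R=Ro.from_matrix(np.c_[np.cross(y,z),y,z])
    R=Ro.from_rotvec(tilt*np.array([np.cos(.055),np.sin(.055),0]))*R
    print('GO',(np.array(pos)-s['ee_pos']).round(4).tolist(),(R*Ro.from_quat(s['eef_rot']).inv()).as_rotvec().round(3).tolist())
E
```

Call:
apply_moves(
  deltas=[
    {"translation": [0.03,-0.035,-0.014],"turn": [0,0,0.1],"hand": 0.04},
    {"translation": [0.03,-0.035,-0.014],"turn": [0,0,0.1],"hand": 0.04},
    {"translation": [0.03,-0.035,-0.014],"turn": [0,0,0.1],"hand": 0.04},
    {"translation": [0.03,-0.035,-0.014],"turn": [0,0,0.1],"hand": 0.04},
    {"translation": [0.03,-0.035,-0.014],"turn": [0,0,0.1],"hand": 0.04},
  ],
  newtons=30,
)

```text
time: 0.6
ee_pos: [0.3832, 0.4024, 0.1235]
eef_rot: [-0.071, 0.997, 0.0, -0.002]
ft_force: [0.9, 0.6, 0.7]
width: 0.0551
```

Call:
apply_moves(
  deltas=[
    {"translation": [0.03,-0.035,-0.014],"turn": [0,0,0.1],"hand": 0.04},
    {"translation": [0.03,-0.035,-0.014],"turn": [0,0,0.1],"hand": 0.04},
    {"translation": [0,0,0],"turn": [0,0,0],"hand": 0.04},
  ],
)

```text
time: 0.9
ee_pos: [0.4482, 0.3214, 0.092]
eef_rot: [-0.172, 0.985, -0.002, -0.003]
ft_force: [0.6, -0.1, -0.0]
width: 0.0408
```

```bash
python3 -c "
from h import *
go((.448,.334,.0215),107.5)"
```

```text
{'time': 0.9, 'joint_positions': [-0.729, 0.26, 0.027, 1.782, -0.007, 1.107, 1.217], 'ee_pos': [0.448, 0.321, 0.092], 'eef_rot': [-0.172, 0.985, -0.002, -0.003], 'ft_force': [0.554, -0.118, -0.01], 'width': 0.041}
GO [-0.0002, 0.0126, -0.0705] [0.005, -0.005, -0.04]
```

Call:
apply_moves(
  deltas=[
    {"translation": [0,0.0126,-0.02],"turn": [0.005,-0.005,-0.04],"hand": 0.04},
    {"translation": [0,0,-0.025],"turn": [0,0,0],"hand": 0.04},
    {"translation": [0,0,-0.018],"turn": [0,0,0],"hand": 0.04},
    {"translation": [0,0,0],"turn": [0,0,0],"hand": 0.04},
  ],
)

```text
time: 1.3
ee_pos: [0.4491, 0.3318, 0.0262]
eef_rot: [-0.148, 0.989, -0.001, -0.001]
ft_force: [-0.5, -0.3, 0.5]
width: 0.0399
```

```bash
python3 -c "
from h import *
im=snap('scene','s1.png'); cv2.imwrite('pics/s1c.png',cv2.resize(im[170:320,220:400],None,fx=4,fy=4,interpolation=cv2.INTER_CUBIC))
go((.448,.334,.0215),107.5)"
```

```text
{'time': 1.35, 'joint_positions': [-0.74, 0.345, 0.025, 1.823, -0.01, 0.974, 1.157], 'ee_pos': [0.45, 0.332, 0.027], 'eef_rot': [-0.148, 0.989, -0.0, 0.0], 'ft_force': [0.319, -0.125, 0.062], 'width': 0.04}
GO [-0.0017, 0.0018, -0.006] [0.001, 0.0, 0.008]
```

View pics/s1c.png

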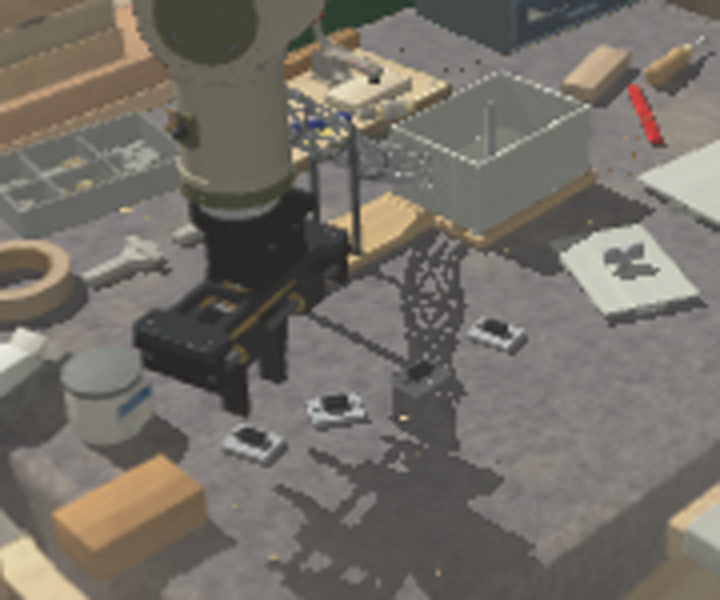

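The scene crop shows the fingertips near crop (235,410) and (272,380). Clip A is at (253,443), so the fingers look off the clip. I'll check this with the projection and the top camera.

```bash
python3 -c "
from h import *
s=readout.read_state(); p=np.array(s['ee_pos']); R=Ro.from_quat(s['eef_rot']).as_matrix()
tips=[p+R@np.array([0,sg*d,.014]) for sg in(1,-1) for d in (.02,.035)]
print(np.array(tips).round(3), ((proj('scene',tips)-[220,170])*4).round(), ((proj('scene',[(.448,.334,.014)])-[220,170])*4).round())
im=snap('top','t1.png'); cv2.imwrite('pics/t1c.png',cv2.resize(im[180:270,210:330],None,fx=6,fy=6,interpolation=cv2.INTER_CUBIC))
print(((proj('top',tips)-[210,180])*6).round())
print('A', ((proj('scene',ray('scene',[(283.2,280.8)],.008))-[220,170])*4).round(), ray('scene',[(283.2,280.8)],.008))
"
```

```text
[[0.444 0.351 0.013]
 [0.439 0.366 0.013]
 [0.456 0.313 0.014]
 [0.46  0.299 0.014]] [[242. 443.]
 [231. 454.]
 [270. 416.]
 [281. 406.]] [[256. 431.]]
[[203. 376.]
 [180. 383.]
 [262. 357.]
 [285. 350.]]
A [[253. 443.]] [[0.4434363  0.34120495 0.008     ]]
```

View pics/t1c.png

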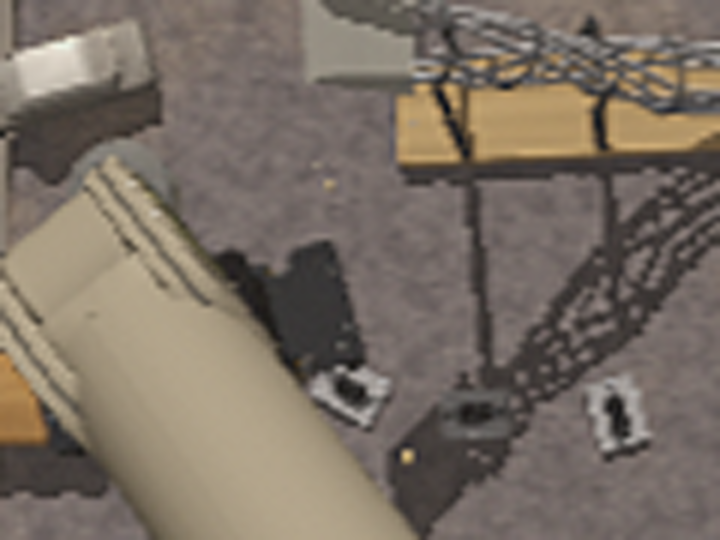

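```bash
python3 -c "
from h import *
p=np.array([.237,.578,.196]); R=Ro.from_quat([.193,.981,-.001,0]).as_matrix()
tips=[p+R@np.array([0,sg*.05,.014]) for sg in(1,-1)]
print('pred outer px start',proj('scene',tips).round(1), 'dz px', proj('scene',[p,p+[0,0,.025]]))
a=cv2.imread('pics/scene0.png')[200:350,200:300]; b=cv2.imread('pics/s1.png')[220:320,250:317]
for im,o,t in((a,(200,200),tips),):
  for q in proj('scene',t): cv2.circle(im,tuple((q-o).round().astype(int)),1,(0,0,255),-1)
s=readout.read_state(); p=np.array(s['ee_pos']); R=Ro.from_quat(s['eef_rot']).as_matrix()
for d in (.02,-.02):
  for z in(.014,-.01): q=proj('scene',[p+R@np.array([0,d,z])])[0]; cv2.circle(b,tuple((q-(250,220)).round().astype(int)),0,(0,0,255),-1)
a=cv2.resize(a,(400,600),interpolation=2); b=cv2.resize(b,(400,597),interpolation=2)
cv2.imwrite('pics/cmp.png',np.hstack([a[:597],b]))
"
```

```text
pred outer px start [[231.8 313.5]
 [273.6 302.6]] dz px [[252.36516908 303.47410226]
 [251.23972162 295.24685372]]
```

View pics/cmp.png

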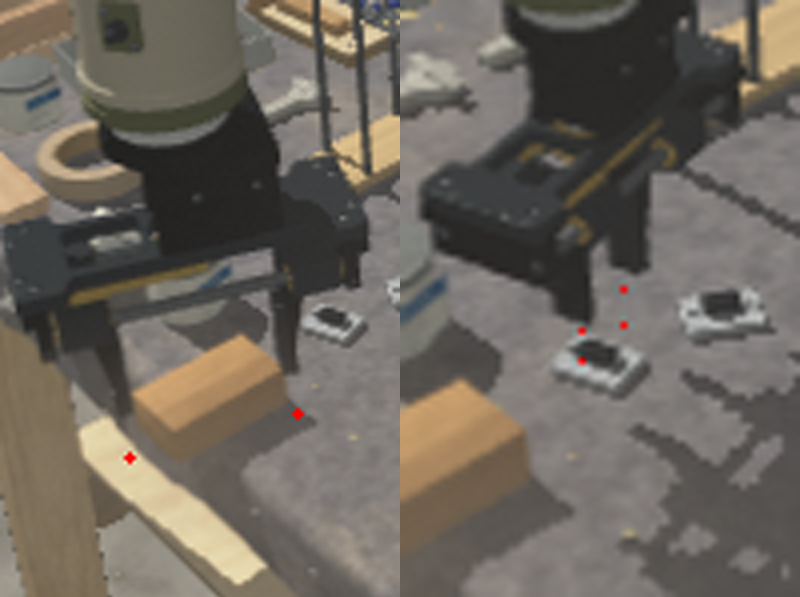

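```bash
python3 -c "
from h import *
s=readout.read_state(); p=np.array(s['ee_pos']); R=Ro.from_quat(s['eef_rot']).as_matrix()
c=[p+R@np.array([x,y,-z]) for y in(-.095,.095) for x in (.0375,-.0375) for z in(.056,.1)]
print(((proj('top',c)-[210,180])*6).round())
print(((proj('scene',c)-[220,170])*4).round())
"
```

```text
[[378. 365.]
 [370. 358.]
 [344. 250.]
 [335. 240.]
 [ 79. 459.]
 [ 63. 454.]
 [ 48. 342.]
 [ 31. 334.]]
[[353. 311.]
 [352. 266.]
 [278. 286.]
 [275. 242.]
 [217. 440.]
 [212. 392.]
 [136. 409.]
 [131. 362.]]
```

Call:
apply_moves(
  deltas=[
    {"translation": [-0.0017,0.002,-0.006],"turn": [0,0,0.008],"hand": 0.04},
    {"translation": [0,0,0],"turn": [0,0,0],"hand": 0.04},
  ],
)

```text
time: 1.6
ee_pos: [0.4494, 0.336, 0.0243]
eef_rot: [-0.152, 0.988, 0.001, 0.002]
ft_force: [-0.3, 0.0, 0.1]
width: 0.04
```

Call:
apply_moves(
  deltas=[
    {"translation": [0,0,-0.002],"turn": [0,0,0],"hand": 0.01},
    {"translation": [0,0,0],"turn": [0,0,0],"hand": 0.0},
    {"translation": [0,0,0],"turn": [0,0,0],"hand": 0.0},
    {"translation": [0,0,0],"turn": [0,0,0],"hand": 0.0},
  ],
  newtons=10,
)

```text
time: 2.0
ee_pos: [0.4502, 0.3369, 0.0239]
eef_rot: [-0.152, 0.988, 0.002, 0.003]
ft_force: [-0.7, -0.4, -0.0]
width: 0.0159
```

Call:
apply_moves(
  deltas=[
    {"translation": [0,0,0],"turn": [0,0,0],"hand": 0.0},
    {"translation": [0,0,0],"turn": [0,0,0],"hand": 0.0},
    {"translation": [0,0,0],"turn": [0,0,0],"hand": 0.0},
  ],
  newtons=10,
)

```text
time: 2.3
ee_pos: [0.4503, 0.3369, 0.0241]
eef_rot: [-0.152, 0.988, 0.002, 0.003]
ft_force: [-1.0, -0.3, 0.3]
width: 0.0012
```

```bash
python3 -c "
from h import *
s=st();im=snap('scene','s2.png'); b=cv2.resize(im[220:320,250:330],None,fx=6,fy=6,interpolation=2); cv2.imwrite('pics/s2c.png',b)"
```

```text
{'time': 2.3, 'joint_positions': [-0.743, 0.35, 0.022, 1.824, -0.009, 0.96, 1.16], 'ee_pos': [0.45, 0.337, 0.024], 'eef_rot': [-0.152, 0.988, 0.002, 0.003], 'ft_force': [-0.954, -0.304, 0.3], 'width': 0.001}
```

View pics/s2c.png

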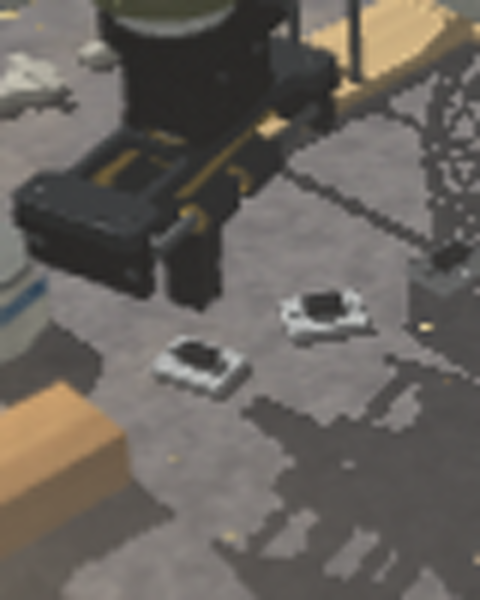

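The jaws closed on nothing, and in the picture they hang above and behind clip A. I estimate the actual tip height from the picture.

```bash
python3 -c "
from h import *
for z in (.01,.02,.03,.04,.05,.06): print(z, proj('scene',[(.4503,.3369,z)]).round(1), ray('scene',[(282,270.8)],z)[0].round(3))
"
```

```text
0.01 [[282.9 278.7]] [0.485 0.313 0.01 ]
0.02 [[282.7 276.3]] [0.475 0.321 0.02 ]
0.03 [[282.5 273.8]] [0.464 0.328 0.03 ]
0.04 [[282.3 271.4]] [0.453 0.336 0.04 ]
0.05 [[282.1 268.9]] [0.442 0.343 0.05 ]
0.06 [[281.9 266.3]] [0.432 0.351 0.06 ]
```

Call:
apply_moves(
  deltas=[
    {"translation": [0,0,0],"turn": [0,0,0],"hand": 0.04},
    {"translation": [0,0,0],"turn": [0,0,0],"hand": 0.04},
    {"translation": [0,0,0],"turn": [0,0,0],"hand": 0.04},
    {"translation": [0,0,-0.01],"turn": [0,0,0],"hand": 0.04},
    {"translation": [0,0,-0.006],"turn": [0,0,0],"hand": 0.04},
  ],
)

```text
time: 2.85
ee_pos: [0.4507, 0.3372, 0.0077]
eef_rot: [-0.152, 0.988, 0.002, 0.004]
ft_force: [-0.6, -0.8, -0.1]
width: 0.0328
```

The tool really stands about 32 mm higher than reported: at a nominal tip height of -6 mm there is no contact. I go on down, watching the force.

Call:
apply_moves(
  deltas=[
    {"translation": [-0.003,-0.001,-0.009],"turn": [0,0,0.0],"hand": 0.04},
    {"translation": [0,0,-0.004],"turn": [0,0,0],"hand": 0.04},
    {"translation": [0,0,0],"turn": [0,0,0],"hand": 0.04},
  ],
)

```text
time: 3.15
ee_pos: [0.4463, 0.3352, -0.0084]
eef_rot: [-0.152, 0.988, 0.001, 0.003]
ft_force: [-0.2, 0.9, -0.9]
width: 0.0397
```

```bash
python3 -c "
from h import *
go((.447,.336,-.0105),107.5)
im=snap('scene','s3.png'); b=cv2.resize(im[230:310,250:330],None,fx=6,fy=6,interpolation=2); cv2.imwrite('pics/s3c.png',b)"
```

```text
{'time': 3.15, 'joint_positions': [-0.743, 0.388, 0.02, 1.853, -0.009, 0.894, 1.157], 'ee_pos': [0.446, 0.335, -0.008], 'eef_rot': [-0.152, 0.988, 0.001, 0.003], 'ft_force': [-0.25, 0.907, -0.872], 'width': 0.04}
GO [0.0007, 0.0008, -0.0021] [-0.004, 0.005, -0.001]
```

View pics/s3c.png

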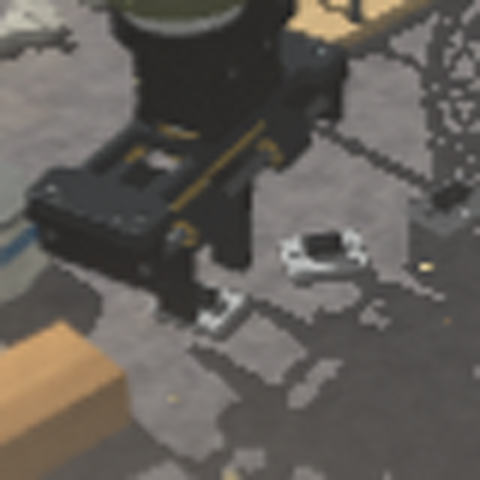

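The fingers now straddle the foot of clip A. I close on it.

Call:
apply_moves(
  deltas=[
    {"translation": [0,0,-0.002],"turn": [0,0,0.0],"hand": 0.01},
    {"translation": [0,0,0],"turn": [0,0,0],"hand": 0.005},
    {"translation": [0,0,0],"turn": [0,0,0],"hand": 0.005},
    {"translation": [0,0,0],"turn": [0,0,0],"hand": 0.005},
    {"translation": [0,0,0],"turn": [0,0,0],"hand": 0.005},
  ],
  newtons=25,
)

```text
time: 3.7
ee_pos: [0.4471, 0.3358, -0.0094]
eef_rot: [-0.152, 0.988, 0.002, 0.003]
ft_force: [0.2, 0.4, 0.5]
width: 0.0095
```

```bash
python3 -c "
from h import *
st()"
```

```text
{'time': 3.7, 'joint_positions': [-0.743, 0.39, 0.02, 1.853, -0.009, 0.891, 1.158], 'ee_pos': [0.447, 0.336, -0.009], 'eef_rot': [-0.152, 0.988, 0.002, 0.003], 'ft_force': [0.213, 0.384, 0.539], 'width': 0.009}
```

Call:
apply_moves(
  deltas=[
    {"translation": [0,0,0],"turn": [0,0,0],"hand": 0.003},
    {"translation": [0,0,0],"turn": [0,0,0],"hand": 0.003},
  ],
)

```text
time: 3.9
ee_pos: [0.4472, 0.3359, -0.0092]
eef_rot: [-0.152, 0.988, 0.002, 0.004]
ft_force: [-0.1, -0.5, 1.0]
width: 0.0041
```

```bash
python3 -c "
from h import *
im=snap('scene','s4.png'); b=cv2.resize(im[230:310,250:330],None,fx=6,fy=6,interpolation=2); cv2.imwrite('pics/s4c.png',b)"
```

```text
(no output)
```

View pics/s4c.png

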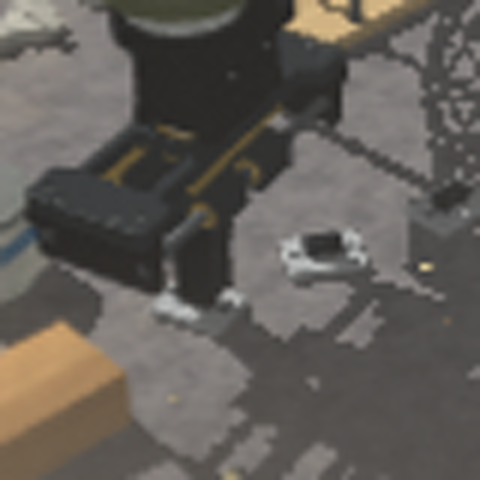

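The jaws closed just over the foot, so the actual offset is larger than 32 mm. I find the foot's top by touch with the closed fingers.

Call:
apply_moves(
  deltas=[
    {"translation": [0,0,-0.003],"turn": [0,0,0],"hand": 0.0},
    {"translation": [0,0,0],"turn": [0,0,0],"hand": 0.0},
  ],
)

```text
time: 4.15
ee_pos: [0.448, 0.3366, -0.0111]
eef_rot: [-0.152, 0.988, 0.003, 0.005]
ft_force: [-0.4, -0.0, -0.1]
width: 0.0006
```

Call:
apply_moves(
  deltas=[
    {"translation": [0,0,-0.003],"turn": [0,0,0],"hand": 0.0},
    {"translation": [0,0,0],"turn": [0,0,0],"hand": 0.0},
  ],
)

```text
time: 4.35
ee_pos: [0.4499, 0.3381, -0.0106]
eef_rot: [-0.152, 0.988, 0.004, 0.006]
ft_force: [0.2, -0.2, -0.2]
width: 0.0006
```

```bash
python3 -c "
from h import *
s=st(); print(np.round(s['joint_torque'],2),np.round(s['torque'],2),np.round(s['joint_vel'],3))"
```

```text
{'time': 4.35, 'joint_positions': [-0.743, 0.394, 0.02, 1.851, -0.009, 0.882, 1.158], 'ee_pos': [0.45, 0.338, -0.011], 'eef_rot': [-0.152, 0.988, 0.004, 0.006], 'ft_force': [0.214, -0.193, -0.212], 'width': 0.001}
[ 2.000e-02 -5.943e+01  1.380e+00 -3.188e+01  1.000e-02  1.700e-01
 -0.000e+00] [0.04 0.02 0.01] [ 0.002 -0.014  0.001 -0.009 -0.002  0.014  0.   ]
```

Call:
apply_moves(
  deltas=[
    {"translation": [0,0,-0.005],"turn": [0,0,0],"hand": 0.0},
  ],
)

```text
time: 4.45
ee_pos: [0.4517, 0.3397, -0.0118]
eef_rot: [-0.152, 0.988, 0.005, 0.008]
ft_force: [-15.2, -11.2, 70.9]
width: 0.0009
```

```bash
python3 -c "
from h import *
s=st(); print(np.round(s['joint_torque'],2),np.round(s['torque'],2),np.round(s['joint_vel'],3))"
```

```text
{'time': 4.45, 'joint_positions': [-0.743, 0.397, 0.02, 1.85, -0.01, 0.876, 1.158], 'ee_pos': [0.452, 0.34, -0.012], 'eef_rot': [-0.152, 0.988, 0.005, 0.008], 'ft_force': [-15.211, -11.21, 70.881], 'width': 0.001}
[ -0.37 -22.79   0.56 -15.2    0.21  -6.35   0.06] [-2.59  3.26 -0.02] [ 0.004  0.025  0.    -0.029 -0.004 -0.059  0.001]
```

The closed fingers touch the foot's top (14 mm) at a TCP reading of about -0.010, so actual z is roughly the reading plus 38 mm. I back off, open, and go down to -0.0165 for a proper grip.

Call:
apply_moves(
  deltas=[
    {"translation": [-0.002,-0.002,0.006],"turn": [0,0,0],"hand": 0.035},
    {"translation": [-0.002,-0.002,0.004],"turn": [0,0,0],"hand": 0.035},
    {"translation": [0,0,0],"turn": [0,0,0],"hand": 0.035},
    {"translation": [0,0,0],"turn": [0,0,0],"hand": 0.035},
    {"translation": [0,0,0],"turn": [0,0,0],"hand": 0.035},
  ],
)

```text
time: 4.95
ee_pos: [0.4477, 0.3357, -0.0021]
eef_rot: [-0.152, 0.988, 0.005, 0.008]
ft_force: [0.0, -0.9, -0.2]
width: 0.0309
```

```bash
python3 -c "
from h import *
go((.447,.336,-.0165),107.5)"
```

```text
{'time': 4.95, 'joint_positions': [-0.742, 0.372, 0.02, 1.86, -0.009, 0.89, 1.158], 'ee_pos': [0.448, 0.336, -0.002], 'eef_rot': [-0.152, 0.988, 0.005, 0.008], 'ft_force': [0.019, -0.921, -0.177], 'width': 0.031}
GO [-0.0007, 0.0003, -0.0144] [-0.013, 0.015, 0.0]
```

Call:
apply_moves(
  deltas=[
    {"translation": [-0.0007,0,-0.004],"turn": [-0.013,0.015,0],"hand": 0.035},
    {"translation": [0,0,-0.005],"turn": [0,0,0],"hand": 0.035},
    {"translation": [0,0,-0.004],"turn": [0,0,0],"hand": 0.035},
  ],
)

```text
time: 5.25
ee_pos: [0.4466, 0.3355, -0.0169]
eef_rot: [-0.152, 0.988, -0.001, -0.001]
ft_force: [-0.8, -0.0, 0.1]
width: 0.0345
```

```bash
python3 -c "
from h import *
go((.447,.336,-.0165),107.5)"
```

```text
{'time': 5.25, 'joint_positions': [-0.743, 0.407, 0.02, 1.847, -0.01, 0.89, 1.158], 'ee_pos': [0.447, 0.335, -0.017], 'eef_rot': [-0.152, 0.988, -0.001, -0.001], 'ft_force': [-0.811, -0.023, 0.065], 'width': 0.035}
GO [0.0004, 0.0005, 0.0004] [0.002, -0.002, 0.0]
```

Call:
apply_moves(
  deltas=[
    {"translation": [0,0,0],"turn": [0,0,0],"hand": 0.005},
    {"translation": [0,0,0],"turn": [0,0,0],"hand": 0.005},
    {"translation": [0,0,0],"turn": [0,0,0],"hand": 0.005},
    {"translation": [0,0,0],"turn": [0,0,0],"hand": 0.005},
    {"translation": [0,0,0],"turn": [0,0,0],"hand": 0.005},
  ],
  newtons=25,
)

```text
time: 5.75
ee_pos: [0.446, 0.335, -0.0181]
eef_rot: [-0.152, 0.988, -0.001, -0.002]
ft_force: [0.1, 0.2, -0.2]
width: 0.0115
```

Call:
apply_moves(
  deltas=[
    {"translation": [0,0,0],"turn": [0,0,0],"hand": 0.005},
    {"translation": [0,0,0],"turn": [0,0,0],"hand": 0.005},
  ],
)

```text
time: 5.95
ee_pos: [0.4461, 0.3351, -0.0179]
eef_rot: [-0.152, 0.988, -0.001, -0.002]
ft_force: [-0.3, -0.5, -0.5]
width: 0.0112
```

The width holds at 11.2 mm, so the foot is gripped. I lift and turn towards the tray heading.

Call:
apply_moves(
  deltas=[
    {"translation": [0,0,0.02],"turn": [0,0,0],"hand": 0.005},
    {"translation": [0,0,0.04],"turn": [0,0,-0.13],"hand": 0.005},
    {"translation": [0,0,0.045],"turn": [0,0,-0.14],"hand": 0.005},
    {"translation": [0,0,0.045],"turn": [0,0,-0.14],"hand": 0.005},
    {"translation": [0,0,0.045],"turn": [0,0,-0.14],"hand": 0.005},
  ],
)

```text
time: 6.45
ee_pos: [0.441, 0.3309, 0.1767]
eef_rot: [0.131, 0.991, -0.003, -0.008]
ft_force: [1.5, 1.3, -1.4]
width: 0.0113
```

Call:
apply_moves(
  deltas=[
    {"translation": [0,0,0.045],"turn": [0,0,-0.14],"hand": 0.005},
    {"translation": [0,0,0.04],"turn": [0,0,-0.14],"hand": 0.005},
    {"translation": [0.02,-0.012,0.01],"turn": [0,0,-0.14],"hand": 0.005},
    {"translation": [0.03,-0.02,0],"turn": [0,0,-0.14],"hand": 0.005},
    {"translation": [0.03,-0.02,0],"turn": [0,0,-0.14],"hand": 0.005},
  ],
)

```text
time: 6.95
ee_pos: [0.5207, 0.2833, 0.286]
eef_rot: [0.471, 0.882, 0.007, -0.006]
ft_force: [1.0, -0.0, -0.6]
width: 0.0113
```

```bash
python3 -c "
from h import *
go((.616,.230,.29),3.2)"
```

```text
{'time': 6.95, 'joint_positions': [-0.764, 0.223, 0.243, 1.422, -0.071, 1.497, 0.068], 'ee_pos': [0.521, 0.283, 0.286], 'eef_rot': [0.471, 0.882, 0.007, -0.006], 'ft_force': [0.97, -0.05, -0.6], 'width': 0.011}
GO [0.0953, -0.0533, 0.004] [-0.019, 0.001, -0.534]
```

Call:
apply_moves(
  deltas=[
    {"translation": [0.025,-0.014,0.002],"turn": [-0.005,0,-0.13],"hand": 0.005},
    {"translation": [0.025,-0.014,0.002],"turn": [-0.005,0,-0.13],"hand": 0.005},
    {"translation": [0.025,-0.014,0],"turn": [-0.005,0,-0.13],"hand": 0.005},
    {"translation": [0.015,-0.008,0],"turn": [0,0,-0.12],"hand": 0.005},
    {"translation": [0,0,0],"turn": [0,0,0],"hand": 0.005},
  ],
)

```text
time: 7.45
ee_pos: [0.6171, 0.2262, 0.2904]
eef_rot: [0.69, 0.724, 0.001, 0.001]
ft_force: [-0.2, -0.7, -0.6]
width: 0.0112
```

```bash
python3 -c "
from h import *
go((.616,.230,.245),3.2)"
```

```text
{'time': 7.45, 'joint_positions': [-0.677, 0.385, 0.368, 1.228, -0.135, 1.549, -0.284], 'ee_pos': [0.617, 0.226, 0.29], 'eef_rot': [0.69, 0.724, 0.001, 0.001], 'ft_force': [-0.171, -0.655, -0.558], 'width': 0.011}
GO [-0.0011, 0.0038, -0.0454] [-0.0, 0.003, 0.008]
```

Call:
apply_moves(
  deltas=[
    {"translation": [-0.001,0.004,-0.02],"turn": [0,0,0.008],"hand": 0.005},
    {"translation": [0,0,-0.012],"turn": [0,0,0],"hand": 0.005},
    {"translation": [0,0,0],"turn": [0,0,0],"hand": 0.005},
  ],
)

```text
time: 7.75
ee_pos: [0.6151, 0.2311, 0.2574]
eef_rot: [0.684, 0.729, 0.001, 0.001]
ft_force: [0.8, 0.7, -0.9]
width: 0.0112
```

```bash
python3 - <<'E'
from fit import *
s=st(); p=np.array(s['ee_pos']); S=np.array([.5931,.0435,.0553])
im=snap('scene','s5.png'); o=np.array([225,140]);k=6
b=cv2.resize(im[140:240,225:325],None,fx=k,fy=k,interpolation=2)
def poly(P,c): cv2.polylines(b,[((proj('scene',P)+.5-o)*k).round().astype(int)],1,c)
c,t=np.cos(.73),np.sin(.75)
tr=[(.031+w,.185+l*.731,.237+l*.682) for w,l in((-.023,.034),(.023,.034),(.023,-.035),(-.023,-.035))]
poly(T(S,tr),(0,0,255))
z=p[2]+.018; q=[p[0],p[1],.055]
poly(T(q,[(a,l,z) for a,l in((.016,.022),(-.016,.022),(-.016,-.022),(.016,-.022))]),(0,255,0))
cv2.imwrite('pics/s5c.png',b)
E
```

```text
{'time': 7.75, 'joint_positions': [-0.684, 0.389, 0.358, 1.29, -0.134, 1.483, -0.276], 'ee_pos': [0.615, 0.231, 0.257], 'eef_rot': [0.684, 0.729, 0.001, 0.001], 'ft_force': [0.774, 0.732, -0.9], 'width': 0.011}
```

View pics/s5c.png

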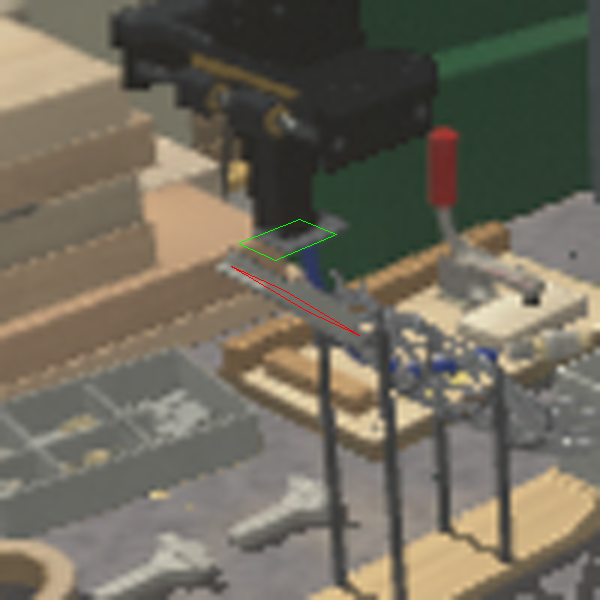

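The clip is held with its plate at crop (303,233), about 8 mm downslope (-y) of the predicted pose. The tray matches the prediction. I shift +6 mm in y, lower 13 mm and release.

Call:
apply_moves(
  deltas=[
    {"translation": [0.001,0.006,-0.008],"turn": [0,0,0],"hand": 0.005},
    {"translation": [0,0,-0.005],"turn": [0,0,0],"hand": 0.005},
    {"translation": [0,0,0],"turn": [0,0,0],"hand": 0.005},
  ],
)

```text
time: 8.1
ee_pos: [0.6161, 0.239, 0.2462]
eef_rot: [0.683, 0.73, 0.003, 0.001]
ft_force: [-0.6, 0.3, -0.6]
width: 0.0115
```

```bash
python3 -c "
from h import *
go((.616,.236,.244),3.2)"
```

```text
{'time': 8.1, 'joint_positions': [-0.69, 0.397, 0.353, 1.301, -0.136, 1.46, -0.282], 'ee_pos': [0.616, 0.239, 0.246], 'eef_rot': [0.683, 0.73, 0.003, 0.001], 'ft_force': [-0.611, 0.275, -0.59], 'width': 0.011}
GO [-0.0001, -0.003, -0.0022] [-0.003, 0.005, -0.01]
```

Call:
apply_moves(
  deltas=[
    {"translation": [0,-0.003,-0.002],"turn": [0,0,-0.01],"hand": 0.04},
    {"translation": [0,0,0],"turn": [0,0,0],"hand": 0.04},
    {"translation": [0,0,0],"turn": [0,0,0],"hand": 0.04},
    {"translation": [0,0,0.03],"turn": [0,0,0],"hand": 0.04},
    {"translation": [0,0,0.03],"turn": [0,0,0],"hand": 0.04},
  ],
)

```text
time: 8.6
ee_pos: [0.6146, 0.2349, 0.3023]
eef_rot: [0.687, 0.726, 0.0, -0.0]
ft_force: [0.5, -0.8, 0.2]
width: 0.038
```

Call:
apply_moves(
  deltas=[
    {"translation": [-0.045,0.01,0],"turn": [0,0,-0.12],"hand": 0.04},
    {"translation": [-0.045,0.01,0],"turn": [0,0,-0.12],"hand": 0.04},
    {"translation": [-0.045,0.01,0],"turn": [0,0,-0.12],"hand": 0.04},
    {"translation": [-0.045,0,-0.01],"turn": [0,0,-0.12],"hand": 0.04},
    {"translation": [0,0,-0.03],"turn": [0,0,-0.12],"hand": 0.04},
  ],
)

```text
time: 9.1
ee_pos: [0.4338, 0.2661, 0.2697]
eef_rot: [0.877, 0.481, 0.007, 0.001]
ft_force: [1.1, -0.5, 0.5]
width: 0.04
```

```bash
python3 - <<'E'
from h import *
st(); im=snap('top','t2.png'); a=cv2.resize(im[170:275,250:385],None,fx=4,fy=4,interpolation=2)
im=snap('scene','s6.png'); b=cv2.resize(im[170:300,250:390],None,fx=4,fy=4,interpolation=2)[:420,:260] 
im2=cv2.resize(im[185:255,290:380],None,fx=6,fy=6,interpolation=2)
cv2.imwrite('pics/m6.png',np.vstack([a[:, :540],im2[:170,:540]]) if 0 else a)
c=np.zeros((420,540+250,3),np.uint8); c[:,:540]=a; r=cv2.resize(im[180:250,325:367],(250,417),interpolation=2); c[:417,540:]=r; cv2.imwrite('pics/m6.png',c)
E
```

```text
{'time': 9.1, 'joint_positions': [-0.96, 0.021, 0.324, 1.673, -0.002, 1.436, -1.202], 'ee_pos': [0.434, 0.266, 0.27], 'eef_rot': [0.877, 0.481, 0.007, 0.001], 'ft_force': [1.119, -0.477, 0.541], 'width': 0.04}
```

View pics/m6.png

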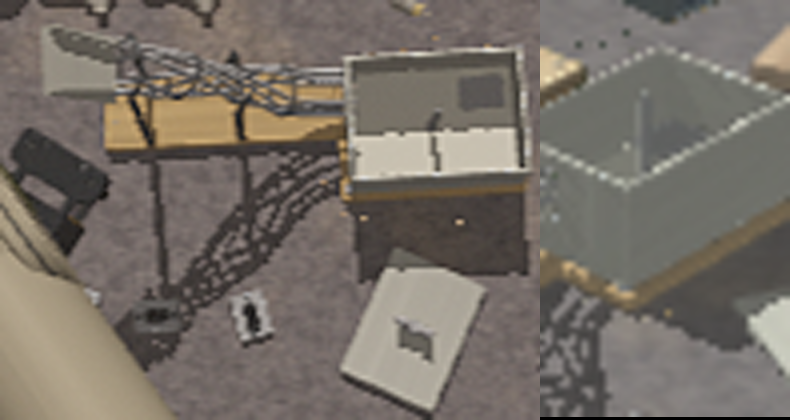

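The top view shows clip A in the box at crop (480,90), foot down; C and D have not moved. Next is clip B.

```bash
cat >> h.py <<'E'
CL={'A':(248.8,242),'B':(268.4,245.2),'C':(289.4,248.6),'D':(312.8,249.2)}
def moved(f,names):
    a=cv2.imread('pics/top0.png').astype(float); b=cv2.imread('pics/'+f).astype(float)
    for n in names:
        x,y=np.round(CL[n]).astype(int); sl=np.s_[y-9:y+10,x-9:x+10]; print(n,'diff',np.abs(a[sl]-b[sl]).mean().round(1),end=' ')
    print()
E
python3 -c "
from h import *
moved('t2.png','BCD')
go((.435,.258,-.0165),-29.5)"
```

```text
B diff 30.9 C diff 2.4 D diff 1.1 
{'time': 9.2, 'joint_positions': [-0.957, 0.029, 0.327, 1.675, -0.003, 1.435, -1.196], 'ee_pos': [0.435, 0.263, 0.265], 'eef_rot': [0.877, 0.481, 0.002, 0.003], 'ft_force': [0.511, -0.309, -0.073], 'width': 0.04}
GO [0.0003, -0.0054, -0.281] [0.003, 0.007, 0.052]
```

Call:
apply_moves(
  deltas=[
    {"translation": [0,-0.002,-0.04],"turn": [0,0,0],"hand": 0.04},
    {"translation": [0,-0.002,-0.045],"turn": [0,0,0.02],"hand": 0.04},
    {"translation": [0,-0.002,-0.045],"turn": [0,0,0.02],"hand": 0.04},
    {"translation": [0,-0.002,-0.045],"turn": [0,0,0.02],"hand": 0.04},
    {"translation": [0,0,-0.03],"turn": [0,0,0],"hand": 0.04},
  ],
)

```text
time: 9.7
ee_pos: [0.4434, 0.2555, 0.0628]
eef_rot: [0.857, 0.515, 0.009, 0.003]
ft_force: [0.3, 0.7, -0.3]
width: 0.04
```

```bash
python3 -c "
from h import *
go((.435,.258,-.0165),-29.5)"
```

```text
{'time': 9.7, 'joint_positions': [-0.918, 0.193, 0.331, 1.948, -0.067, 0.994, -1.045], 'ee_pos': [0.443, 0.256, 0.063], 'eef_rot': [0.857, 0.515, 0.009, 0.003], 'ft_force': [0.265, 0.695, -0.291], 'width': 0.04}
GO [-0.0084, 0.0025, -0.0793] [-0.005, 0.018, -0.026]
```

```bash
python3 -c "
from h import *
print(ray('scene',[(304.2,272.2)],.008))
a=cv2.imread('pics/s1.png').astype(float); b=cv2.imread('pics/s5.png').astype(float); sl=np.s_[262:281,294:315]; print(np.abs(a[sl]-b[sl]).mean())"
```

```text
[[0.430019   0.26354119 0.008     ]]
2.822890559732665
```

Call:
apply_moves(
  deltas=[
    {"translation": [-0.0084,0.0025,-0.03],"turn": [-0.005,0.018,-0.026],"hand": 0.04},
    {"translation": [0,0,-0.03],"turn": [0,0,0],"hand": 0.04},
    {"translation": [0,0,0],"turn": [0,0,0],"hand": 0.04},
  ],
)

```text
time: 10.0
ee_pos: [0.4375, 0.2555, -0.0009]
eef_rot: [0.862, 0.507, -0.003, 0.002]
ft_force: [-0.0, -0.0, -0.1]
width: 0.0398
```

```bash
python3 -c "
from h import *
go((.435,.258,-.0165),-29.5)"
```

```text
{'time': 10.0, 'joint_positions': [-0.904, 0.296, 0.319, 1.985, -0.115, 0.883, -1.032], 'ee_pos': [0.437, 0.255, -0.001], 'eef_rot': [0.862, 0.507, -0.003, 0.002], 'ft_force': [-0.017, -0.016, -0.062], 'width': 0.04}
GO [-0.0025, 0.0025, -0.0156] [0.005, -0.003, -0.007]
```

Call:
apply_moves(
  deltas=[
    {"translation": [-0.003,0.003,-0.004],"turn": [0.005,-0.003,-0.007],"hand": 0.04},
    {"translation": [0,0,-0.005],"turn": [0,0,0],"hand": 0.04},
    {"translation": [0,0,-0.004],"turn": [0,0,0],"hand": 0.04},
    {"translation": [0,0,0],"turn": [0,0,0],"hand": 0.04},
  ],
)

```text
time: 10.4
ee_pos: [0.439, 0.2602, -0.0098]
eef_rot: [0.863, 0.505, 0.003, -0.0]
ft_force: [0.0, -0.6, -0.1]
width: 0.0403
```

```bash
python3 -c "
from h import *
go((.435,.258,-.0170),-29.5)"
```

```text
{'time': 10.4, 'joint_positions': [-0.903, 0.309, 0.315, 1.991, -0.125, 0.853, -1.033], 'ee_pos': [0.439, 0.26, -0.01], 'eef_rot': [0.863, 0.505, 0.003, -0.0], 'ft_force': [0.037, -0.64, -0.144], 'width': 0.04}
GO [-0.004, -0.0022, -0.0072] [-0.004, 0.006, -0.002]
```

The descent stalls at -0.0098, the height of a foot top, so a finger may be standing on the clip. I raise a bit and look.

Call:
apply_moves(
  deltas=[
    {"translation": [-0.003,-0.002,0.015],"turn": [-0.004,0.006,0],"hand": 0.04},
    {"translation": [0,0,0.02],"turn": [0,0,0],"hand": 0.04},
    {"translation": [0,0,0.02],"turn": [0,0,0],"hand": 0.04},
    {"translation": [0,0,0.02],"turn": [0,0,0],"hand": 0.04},
  ],
)

```text
time: 10.8
ee_pos: [0.4355, 0.2576, 0.0681]
eef_rot: [0.863, 0.505, -0.001, 0.0]
ft_force: [-0.1, 1.2, -0.4]
width: 0.0398
```

```bash
python3 - <<'E'
from h import *
st(); im=snap('scene','s7.png'); t=snap('top','t3.png'); moved('t3.png','CD')
a=cv2.resize(im[225:305,262:352],None,fx=6,fy=6,interpolation=2); cv2.imwrite('pics/s7c.png',a)
E
```

```text
{'time': 10.8, 'joint_positions': [-0.927, 0.19, 0.333, 1.938, -0.072, 1.027, -1.073], 'ee_pos': [0.435, 0.258, 0.068], 'eef_rot': [0.863, 0.505, -0.001, 0.0], 'ft_force': [-0.149, 1.238, -0.424], 'width': 0.04}
C diff 5.9 D diff 1.1
```

View pics/s7c.png

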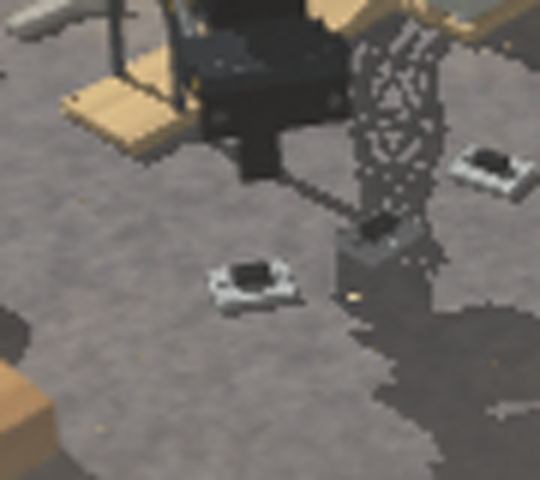

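```bash
python3 - <<'E'
from h import *
s=readout.read_state(); p=np.array(s['ee_pos']); R=Ro.from_quat(s['eef_rot']).as_matrix()
for off in(.03,.038):
  for d in(.02,.035,-.02,-.035):
    q=p+R@np.array([[.0095,-.0095],[d,d],[.014,.014]])@[.5,.5]+[0,0,off]
    w=[p+R@np.array([x,d,.014])+[0,0,off] for x in(.0095,-.0095)]
    print(off,d,np.array(w).round(3)[:,:2].tolist(),((proj('scene',w)+.5-[262,225])*6).round().tolist())
def shape(n): pass
# clip B refine: overlay model error vs pixels in top0 and scene
from fit import fit
im=cv2.imread('pics/s7.png'); g=im.min(2)[262:282,294:315]; ys,xs=np.where(g>150); print('scene bright',xs.mean()+294,ys.mean()+262,len(xs))
print(ray('scene',[(253/6+262-.5,283/6+225-.5)],.006))
t=cv2.imread('pics/top0.png'); g=t.min(2)
for n,(x,y) in CL.items():
  x,y=int(round(x)),int(round(y)); w=g[y-8:y+9,x-8:x+9]; yy,xx=np.where(w>140); 
  if len(xx): 
    c=np.array([xx.mean()+x-8,yy.mean()+y-8]); print(n,c,len(xx),ray('top',[c],.006)[0].round(4))
E
```

```text
0.03 0.02 [[0.459, 0.257], [0.45, 0.241]] [[224.0, 143.0], [258.0, 138.0]]
0.03 0.035 [[0.472, 0.25], [0.463, 0.233]] [[219.0, 128.0], [253.0, 123.0]]
0.03 -0.02 [[0.424, 0.277], [0.415, 0.26]] [[238.0, 185.0], [273.0, 180.0]]
0.03 -0.035 [[0.411, 0.284], [0.402, 0.268]] [[243.0, 201.0], [279.0, 196.0]]
0.038 0.02 [[0.459, 0.257], [0.45, 0.241]] [[223.0, 131.0], [258.0, 126.0]]
0.038 0.035 [[0.472, 0.25], [0.463, 0.233]] [[218.0, 116.0], [252.0, 111.0]]
0.038 -0.02 [[0.424, 0.277], [0.415, 0.26]] [[237.0, 173.0], [272.0, 167.0]]
0.038 -0.035 [[0.411, 0.284], [0.402, 0.268]] [[243.0, 189.0], [278.0, 183.0]]
scene bright 302.70588235294116 272.0 34
[[0.43542663 0.26135666 0.006     ]]
A [248.45238095 240.76190476] 42 [0.4515 0.3347 0.006 ]
B [267.95348837 243.65116279] 43 [0.4397 0.2588 0.006 ]
D [312.35897436 247.84615385] 39 [0.4221 0.0867 0.006 ]
```

B has not moved. Bright-pixel centroids put the clips about 4 to 6 mm further in +x than I read by eye, so a finger probably stood on the plate. I retry with the jaws opened wider and a corrected x.

Call:
apply_moves(
  deltas=[
    {"translation": [0.006,0.0,-0.03],"turn": [0,0,0],"hand": 0.065},
    {"translation": [0,0,-0.03],"turn": [0,0,0],"hand": 0.065},
    {"translation": [0,0,0],"turn": [0,0,0],"hand": 0.065},
  ],
)

```text
time: 11.2
ee_pos: [0.4448, 0.2604, 0.011]
eef_rot: [0.863, 0.506, 0.005, -0.001]
ft_force: [-1.0, 0.7, -0.4]
width: 0.0565
```

```bash
python3 -c "
from h import *
go((.441,.259,-.0165),-29.5)"
```

```text
{'time': 11.2, 'joint_positions': [-0.905, 0.284, 0.325, 1.969, -0.117, 0.897, -1.03], 'ee_pos': [0.445, 0.26, 0.011], 'eef_rot': [0.863, 0.506, 0.005, -0.001], 'ft_force': [-1.003, 0.651, -0.431], 'width': 0.056}
GO [-0.0038, -0.0014, -0.0275] [-0.007, 0.007, -0.005]
```

Call:
apply_moves(
  deltas=[
    {"translation": [-0.004,-0.0015,-0.008],"turn": [-0.007,0.007,-0.005],"hand": 0.065},
    {"translation": [0,0,-0.008],"turn": [0,0,0],"hand": 0.065},
    {"translation": [0,0,-0.004],"turn": [0,0,0],"hand": 0.065},
  ],
)

```text
time: 11.5
ee_pos: [0.4416, 0.2595, -0.0078]
eef_rot: [0.864, 0.504, 0.001, -0.0]
ft_force: [0.0, 0.4, 0.5]
width: 0.0644
```

```bash
python3 -c "
from h import *
go((.441,.259,-.0165),-29.5)"
```

```text
{'time': 11.5, 'joint_positions': [-0.903, 0.314, 0.32, 1.981, -0.128, 0.865, -1.03], 'ee_pos': [0.442, 0.26, -0.008], 'eef_rot': [0.864, 0.504, 0.001, -0.0], 'ft_force': [0.017, 0.449, 0.486], 'width': 0.064}
GO [-0.0006, -0.0005, -0.0087] [-0.001, 0.001, 0.001]
```

Call:
apply_moves(
  deltas=[
    {"translation": [-0.0005,-0.0005,-0.005],"turn": [0,0,0],"hand": 0.065},
    {"translation": [0,0,-0.003],"turn": [0,0,0],"hand": 0.065},
  ],
)

```text
time: 11.7
ee_pos: [0.4414, 0.2594, -0.0157]
eef_rot: [0.864, 0.504, 0.001, -0.0]
ft_force: [-0.1, -0.8, 0.3]
width: 0.0647
```

```bash
python3 -c "
from h import *
go((.441,.259,-.0165),-29.5)"
```

```text
{'time': 11.7, 'joint_positions': [-0.9, 0.326, 0.317, 1.986, -0.134, 0.847, -1.025], 'ee_pos': [0.441, 0.259, -0.016], 'eef_rot': [0.864, 0.504, 0.001, -0.0], 'ft_force': [-0.112, -0.817, 0.295], 'width': 0.065}
GO [-0.0004, -0.0004, -0.0008] [-0.002, 0.002, 0.0]
```

No contact this time. I close.

Call:
apply_moves(
  deltas=[
    {"translation": [0,0,-0.001],"turn": [0,0,0],"hand": 0.005},
    {"translation": [0,0,0],"turn": [0,0,0],"hand": 0.005},
    {"translation": [0,0,0],"turn": [0,0,0],"hand": 0.005},
    {"translation": [0,0,0],"turn": [0,0,0],"hand": 0.005},
    {"translation": [0,0,0],"turn": [0,0,0],"hand": 0.005},
  ],
)

```text
time: 12.2
ee_pos: [0.4419, 0.2597, -0.0162]
eef_rot: [0.864, 0.504, 0.002, -0.0]
ft_force: [-0.8, 0.5, -0.7]
width: 0.033
```

Call:
apply_moves(
  deltas=[
    {"translation": [0,0,0],"turn": [0,0,0],"hand": 0.005},
    {"translation": [0,0,0],"turn": [0,0,0],"hand": 0.005},
    {"translation": [0,0,0],"turn": [0,0,0],"hand": 0.005},
    {"translation": [0,0,0],"turn": [0,0,0],"hand": 0.005},
    {"translation": [0,0,0],"turn": [0,0,0],"hand": 0.005},
  ],
)

```text
time: 12.7
ee_pos: [0.442, 0.2598, -0.016]
eef_rot: [0.864, 0.504, 0.002, -0.0]
ft_force: [0.2, -1.0, -1.2]
width: 0.011
```

Call:
apply_moves(
  deltas=[
    {"translation": [0,0,0],"turn": [0,0,0],"hand": 0.005},
    {"translation": [0,0,0],"turn": [0,0,0],"hand": 0.005},
    {"translation": [0,0,0],"turn": [0,0,0],"hand": 0.005},
  ],
)

```text
time: 13.0
ee_pos: [0.442, 0.2598, -0.016]
eef_rot: [0.864, 0.504, 0.002, -0.0]
ft_force: [0.5, -0.5, 0.5]
width: 0.0115
```

B is gripped. I carry it to the tray.

Call:
apply_moves(
  deltas=[
    {"translation": [0,0,0.02],"turn": [0,0,0],"hand": 0.005},
    {"translation": [0,0,0.045],"turn": [0,0,0.05],"hand": 0.005},
    {"translation": [0,0,0.048],"turn": [0,0,0.05],"hand": 0.005},
    {"translation": [0,0,0.048],"turn": [0,0,0.05],"hand": 0.005},
    {"translation": [0,0,0.048],"turn": [0,0,0.05],"hand": 0.005},
  ],
)

```text
time: 13.5
ee_pos: [0.4364, 0.2553, 0.193]
eef_rot: [0.808, 0.59, -0.005, 0.002]
ft_force: [0.7, 1.9, -1.3]
width: 0.0116
```

Call:
apply_moves(
  deltas=[
    {"translation": [0,0,0.048],"turn": [0,0,0.05],"hand": 0.005},
    {"translation": [0.01,0,0.044],"turn": [0,0,0.06],"hand": 0.005},
    {"translation": [0.045,-0.007,0],"turn": [0,0,0.06],"hand": 0.005},
    {"translation": [0.045,-0.007,0],"turn": [0,0,0.06],"hand": 0.005},
    {"translation": [0.04,-0.007,0],"turn": [0,0,0.06],"hand": 0.005},
  ],
)

```text
time: 14.0
ee_pos: [0.5781, 0.2381, 0.3001]
eef_rot: [0.706, 0.708, 0.004, 0.001]
ft_force: [-0.3, 0.9, 0.5]
width: 0.0119
```

```bash
python3 -c "
from h import *
go((.616,.235,.29),3.2)"
```

```text
{'time': 14.0, 'joint_positions': [-0.776, 0.305, 0.413, 1.314, -0.122, 1.54, -0.373], 'ee_pos': [0.578, 0.238, 0.3], 'eef_rot': [0.706, 0.708, 0.004, 0.001], 'ft_force': [-0.253, 0.933, 0.548], 'width': 0.012}
GO [0.0379, -0.0031, -0.0101] [-0.004, 0.006, 0.053]
```

Call:
apply_moves(
  deltas=[
    {"translation": [0.034,-0.003,-0.005],"turn": [-0.004,0.006,0.05],"hand": 0.005},
    {"translation": [0,0,-0.015],"turn": [0,0,0],"hand": 0.005},
    {"translation": [0,0,-0.015],"turn": [0,0,0],"hand": 0.005},
    {"translation": [0,0,0],"turn": [0,0,0],"hand": 0.005},
  ],
)

```text
time: 14.4
ee_pos: [0.6175, 0.2314, 0.2601]
eef_rot: [0.688, 0.725, -0.003, 0.001]
ft_force: [0.2, -0.2, -0.7]
width: 0.0113
```

```bash
python3 - <<'E'
from h import *
go((.616,.235,.245),3.2); im=snap('scene','s8.png'); s=readout.read_state();p=s['ee_pos']
# where the plate shows: compare with clip-A hold picture s5
print('pred plate centre px',proj('scene',[(p[0],p[1],p[2]+.018)]))
cv2.imwrite('pics/s8c.png',cv2.resize(im[150:210,250:305],None,fx=8,fy=8,interpolation=2))
E
```

```text
{'time': 14.4, 'joint_positions': [-0.72, 0.405, 0.414, 1.273, -0.155, 1.499, -0.272], 'ee_pos': [0.618, 0.231, 0.26], 'eef_rot': [0.688, 0.725, -0.003, 0.001], 'ft_force': [0.239, -0.239, -0.676], 'width': 0.011}
GO [-0.0015, 0.0036, -0.0151] [0.005, -0.002, 0.004]
pred plate centre px [[271.61370531 178.02156856]]
```

Call:
apply_moves(
  deltas=[
    {"translation": [-0.0015,0.003,-0.009],"turn": [0.004,-0.002,0.004],"hand": 0.005},
    {"translation": [0,0,-0.005],"turn": [0,0,0],"hand": 0.005},
    {"translation": [0,0,0],"turn": [0,0,0],"hand": 0.005},
  ],
)

```text
time: 14.75
ee_pos: [0.6154, 0.2361, 0.2489]
eef_rot: [0.686, 0.727, 0.002, 0.001]
ft_force: [-0.9, -0.3, -0.2]
width: 0.0111
```

```bash
python3 -c "
from h import *
go((.616,.235,.244),3.2)"
```

```text
{'time': 14.75, 'joint_positions': [-0.726, 0.399, 0.409, 1.303, -0.157, 1.467, -0.272], 'ee_pos': [0.615, 0.236, 0.249], 'eef_rot': [0.686, 0.727, 0.002, 0.001], 'ft_force': [-0.886, -0.254, -0.2], 'width': 0.011}
GO [0.0006, -0.0011, -0.0049] [-0.002, 0.004, -0.002]
```

Call:
apply_moves(
  deltas=[
    {"translation": [0,-0.001,-0.004],"turn": [0,0,0],"hand": 0.005},
    {"translation": [0,0,0],"turn": [0,0,0],"hand": 0.04},
    {"translation": [0,0,0],"turn": [0,0,0],"hand": 0.04},
    {"translation": [0,0,0],"turn": [0,0,0],"hand": 0.04},
    {"translation": [0,0,0.03],"turn": [0,0,0],"hand": 0.06},
  ],
)

```text
time: 15.25
ee_pos: [0.6139, 0.2351, 0.2729]
eef_rot: [0.686, 0.727, 0.0, -0.0]
ft_force: [0.9, -0.5, -1.0]
width: 0.0355
```

Call:
apply_moves(
  deltas=[
    {"translation": [0,0,0.025],"turn": [0,0,0],"hand": 0.06},
    {"translation": [-0.045,0,0],"turn": [0,0,-0.02],"hand": 0.06},
    {"translation": [-0.045,0,0],"turn": [0,0,-0.02],"hand": 0.06},
    {"translation": [-0.045,0.0,0],"turn": [0,0,-0.01],"hand": 0.06},
    {"translation": [-0.04,0,0],"turn": [0,0,-0.01],"hand": 0.06},
  ],
)

```text
time: 15.75
ee_pos: [0.4399, 0.234, 0.3004]
eef_rot: [0.71, 0.704, 0.002, 0.003]
ft_force: [-0.0, 0.9, 0.3]
width: 0.0593
```

```bash
python3 - <<'E'
from h import *
im=snap('top','t4.png'); moved('t4.png','CD'); im=snap('scene','s9.png')
a=cv2.imread('pics/t2.png').astype(float)[178:218,335:385]; b=cv2.imread('pics/t4.png').astype(float)[178:218,335:385]; d=np.abs(a-b).mean(2)
ys,xs=np.where(d>12); print('box change px',len(xs), xs.mean()+335 if len(xs) else 0, ys.mean()+178 if len(xs) else 0)
a=cv2.imread('pics/s7.png').astype(float); b=im.astype(float)
for n,q in(('C',(325,262)),('D',(344,252))): sl=np.s_[q[1]-8:q[1]+9,q[0]-10:q[0]+11]; print(n,np.abs(a[sl]-b[sl]).mean())
# top tray region
a=cv2.imread('pics/top0.png').astype(float)[170:200,255:340]; b=cv2.imread('pics/t4.png').astype(float)[170:200,255:340]; print('tray/wire diff max',np.abs(a-b).mean(2).max(),(np.abs(a-b).mean(2)>25).sum())
t=cv2.imread('pics/top0.png')[240:258,280:300]; g=t.max(2); print(g[2:16,1:19])
go((.426,.177,-.0165),-.5)
E
```

```text
C diff 25.6 D diff 1.2 
box change px 135 361.0 193.11111111111111
C 1.6293183940242764
D 0.7684407096171803
tray/wire diff max 77.0 24
[[116 121 119 116 115  85  62 112  98  65  65  63  65  67  67 116 103  62]
 [123 120 115 112 119  95  60 119 104  65  65  57  61  66  56 108  98  64]
 [122 119 120 122  95  62  59  65  93  84  61  64  75  72  64  69  68  65]
 [116 116 108 103  97  96  96  94  96  94  93  94  95  82  69  63  63 112]
 [117 121 111  97  91  97  97 100 101 100  97  97  97  82 109  99  61  69]
 [118  89  91 101 101  79  55  46  58  50  51  88  94  77 117 102  62  61]
 [ 91  62  80  81  77  56  31  32  43  36  47  61  50  65  74  68  64  58]
 [ 66  63  71  57  70  60  29  41  39  32  30  67  72  72  70 110  95  96]
 [ 62  66  81  91  98  75  49  53  52  67  86  96  95  88  74  74  67  99]
 [ 64  69  84  95  98  94  96  96  93  94  97  97  97  91  74  61  62 104]
 [ 68  70  78  91  98  99  98 125 119 103 104 101  94  80  65  58 108 129]
 [ 73  69  72  72  71  74  69  73  68  67  67  64  61  60 104 126 119 118]
 [ 68  66  63  67  64  68  66  65  63  62  66  65  63  60 105 122 120 120]
 [ 62  66  67  60  65  71  69 113  98  63  63  63  62  56  93 105 109 116]]
{'time': 15.85, 'joint_positions': [-0.933, -0.009, 0.346, 1.636, 0.006, 1.509, -0.592], 'ee_pos': [0.438, 0.235, 0.301], 'eef_rot': [0.709, 0.706, 0.002, 0.002], 'ft_force': [1.866, -0.359, -0.13], 'width': 0.06}
GO [-0.0118, -0.0581, -0.3177] [-0.0, 0.006, -0.004]
```

```bash
python3 - <<'E'
from h import *
d=np.abs(cv2.imread('pics/top0.png').astype(float)-cv2.imread('pics/t4.png').astype(float)).mean(2)[170:200,255:340]
ys,xs=np.where(d>25); print(list(zip(xs+255,ys+170))[:24])
im=cv2.imread('pics/t4.png'); s=cv2.imread('pics/s9.png')
c=np.zeros((420,700,3),np.uint8); c[:400,:400]=cv2.resize(im[175:220,340:385],(400,400),interpolation=2); c[:400,400:]=cv2.resize(s[150:230,255:315],(300,400),interpolation=2)
cv2.imwrite('pics/m9.png',c)
E
```

```text
[(np.int64(257), np.int64(198)), (np.int64(258), np.int64(198)), (np.int64(264), np.int64(198)), (np.int64(265), np.int64(198)), (np.int64(266), np.int64(198)), (np.int64(267), np.int64(198)), (np.int64(270), np.int64(198)), (np.int64(255), np.int64(199)), (np.int64(257), np.int64(199)), (np.int64(258), np.int64(199)), (np.int64(259), np.int64(199)), (np.int64(260), np.int64(199)), (np.int64(261), np.int64(199)), (np.int64(262), np.int64(199)), (np.int64(263), np.int64(199)), (np.int64(264), np.int64(199)), (np.int64(265), np.int64(199)), (np.int64(266), np.int64(199)), (np.int64(267), np.int64(199)), (np.int64(268), np.int64(199)), (np.int64(269), np.int64(199)), (np.int64(270), np.int64(199)), (np.int64(271), np.int64(199)), (np.int64(272), np.int64(199))]
```

Call:
apply_moves(
  deltas=[
    {"translation": [-0.003,-0.015,-0.045],"turn": [0,0.003,0],"hand": 0.06},
    {"translation": [-0.003,-0.015,-0.045],"turn": [0,0.003,0],"hand": 0.06},
    {"translation": [-0.003,-0.015,-0.045],"turn": [0,0,0],"hand": 0.06},
    {"translation": [-0.003,-0.012,-0.045],"turn": [0,0,0],"hand": 0.06},
    {"translation": [0,0,-0.045],"turn": [0,0,0],"hand": 0.06},
  ],
)

```text
time: 16.35
ee_pos: [0.4302, 0.1786, 0.078]
eef_rot: [0.708, 0.706, 0.01, 0.001]
ft_force: [1.0, 1.5, 0.1]
width: 0.0598
```

```bash
python3 -c "
from h import *
go((.425,.177,-.0165),-.5)"
```

```text
{'time': 16.35, 'joint_positions': [-0.87, 0.067, 0.398, 2.047, -0.036, 1.013, -0.458], 'ee_pos': [0.43, 0.179, 0.078], 'eef_rot': [0.708, 0.706, 0.01, 0.001], 'ft_force': [0.961, 1.53, 0.089], 'width': 0.06}
GO [-0.0052, -0.0016, -0.0945] [-0.013, 0.016, -0.006]
```

Nothing is left in the tray or the wires (that difference was only the arm's edge), and the box contents changed, so B went through. I go down on C.

Call:
apply_moves(
  deltas=[
    {"translation": [-0.005,-0.0016,-0.04],"turn": [-0.013,0.016,-0.006],"hand": 0.06},
    {"translation": [0,0,-0.03],"turn": [0,0,0],"hand": 0.06},
    {"translation": [0,0,-0.008],"turn": [0,0,0],"hand": 0.06},
  ],
)

```text
time: 16.65
ee_pos: [0.4243, 0.1738, -0.006]
eef_rot: [0.711, 0.703, -0.003, 0.0]
ft_force: [0.0, -0.3, -0.1]
width: 0.06
```

```bash
python3 -c "
from h import *
go((.425,.177,-.0165),-.5)"
```

```text
{'time': 16.65, 'joint_positions': [-0.851, 0.211, 0.392, 2.11, -0.105, 0.844, -0.409], 'ee_pos': [0.424, 0.174, -0.006], 'eef_rot': [0.711, 0.703, -0.003, 0.0], 'ft_force': [0.002, -0.263, -0.105], 'width': 0.06}
GO [0.0007, 0.0032, -0.0105] [0.004, -0.004, 0.004]
```

Call:
apply_moves(
  deltas=[
    {"translation": [0.0007,0.0032,-0.005],"turn": [0.004,-0.004,0.004],"hand": 0.06},
    {"translation": [0,0,-0.004],"turn": [0,0,0],"hand": 0.06},
    {"translation": [0,0,0],"turn": [0,0,0],"hand": 0.06},
  ],
)

```text
time: 16.95
ee_pos: [0.4272, 0.1777, -0.0139]
eef_rot: [0.71, 0.704, 0.001, 0.001]
ft_force: [-0.2, -0.3, -0.6]
width: 0.0601
```

```bash
python3 -c "
from h import *
go((.425,.177,-.0165),-.5)"
```

```text
{'time': 16.95, 'joint_positions': [-0.849, 0.228, 0.387, 2.111, -0.117, 0.819, -0.4], 'ee_pos': [0.427, 0.178, -0.014], 'eef_rot': [0.71, 0.704, 0.001, 0.001], 'ft_force': [-0.156, -0.324, -0.649], 'width': 0.06}
GO [-0.0022, -0.0007, -0.0026] [-0.001, 0.003, -0.0]
```

Call:
apply_moves(
  deltas=[
    {"translation": [-0.001,0,-0.002],"turn": [0,0,0],"hand": 0.005},
    {"translation": [0,0,0],"turn": [0,0,0],"hand": 0.005},
    {"translation": [0,0,0],"turn": [0,0,0],"hand": 0.005},
    {"translation": [0,0,0],"turn": [0,0,0],"hand": 0.005},
    {"translation": [0,0,0],"turn": [0,0,0],"hand": 0.005},
  ],
)

```text
time: 17.45
ee_pos: [0.4285, 0.1794, -0.0127]
eef_rot: [0.71, 0.704, 0.004, 0.001]
ft_force: [-0.7, 0.3, -0.6]
width: 0.0279
```

Call:
apply_moves(
  deltas=[
    {"translation": [0,0,0],"turn": [0,0,0],"hand": 0.005},
    {"translation": [0,0,0],"turn": [0,0,0],"hand": 0.005},
    {"translation": [0,0,0],"turn": [0,0,0],"hand": 0.005},
    {"translation": [0,0,0],"turn": [0,0,0],"hand": 0.005},
    {"translation": [0,0,0],"turn": [0,0,0],"hand": 0.005},
  ],
)

```text
time: 17.95
ee_pos: [0.4285, 0.1795, -0.0126]
eef_rot: [0.71, 0.704, 0.004, 0.001]
ft_force: [-0.2, -0.1, 0.5]
width: 0.01
```

Call:
apply_moves(
  deltas=[
    {"translation": [0,0,0],"turn": [0,0,0],"hand": 0.005},
    {"translation": [0,0,0],"turn": [0,0,0],"hand": 0.005},
  ],
)

```text
time: 18.15
ee_pos: [0.4285, 0.1795, -0.0126]
eef_rot: [0.71, 0.704, 0.004, 0.001]
ft_force: [-0.5, 1.3, 0.4]
width: 0.0104
```

Call:
apply_moves(
  deltas=[
    {"translation": [0,0,0.02],"turn": [0,0,0],"hand": 0.005},
    {"translation": [0,0,0.045],"turn": [0,0,0.01],"hand": 0.005},
    {"translation": [0,0,0.048],"turn": [0,0,0.01],"hand": 0.005},
    {"translation": [0,0,0.048],"turn": [0,0,0.01],"hand": 0.005},
    {"translation": [0,0,0.048],"turn": [0,0,0.01],"hand": 0.005},
  ],
)

```text
time: 18.65
ee_pos: [0.4226, 0.1753, 0.1969]
eef_rot: [0.696, 0.718, -0.003, 0.0]
ft_force: [0.6, 0.2, -1.4]
width: 0.0099
```

Call:
apply_moves(
  deltas=[
    {"translation": [0,0,0.048],"turn": [0,0,0.01],"hand": 0.005},
    {"translation": [0.02,0.01,0.04],"turn": [0,0,0.01],"hand": 0.005},
    {"translation": [0.044,0.014,0],"turn": [0,0,0],"hand": 0.005},
    {"translation": [0.044,0.014,0],"turn": [0,0,0],"hand": 0.005},
    {"translation": [0.044,0.01,0],"turn": [0,0,0],"hand": 0.005},
  ],
)

```text
time: 19.15
ee_pos: [0.5779, 0.2261, 0.2997]
eef_rot: [0.686, 0.727, 0.007, 0.0]
ft_force: [0.2, -0.1, 0.9]
width: 0.0101
```

```bash
python3 -c "
from h import *
go((.616,.235,.29),3.2)"
```

```text
{'time': 19.15, 'joint_positions': [-0.813, 0.294, 0.483, 1.336, -0.141, 1.531, -0.286], 'ee_pos': [0.578, 0.226, 0.3], 'eef_rot': [0.686, 0.727, 0.007, 0.0], 'ft_force': [0.231, -0.092, 0.947], 'width': 0.01}
GO [0.0381, 0.0089, -0.0097] [-0.009, 0.009, -0.002]
```

Call:
apply_moves(
  deltas=[
    {"translation": [0.036,0.006,-0.005],"turn": [-0.009,0.009,0],"hand": 0.005},
    {"translation": [0,0,-0.015],"turn": [0,0,0],"hand": 0.005},
    {"translation": [0,0,-0.015],"turn": [0,0,0],"hand": 0.005},
    {"translation": [0,0,0],"turn": [0,0,0],"hand": 0.005},
  ],
)

```text
time: 19.55
ee_pos: [0.6189, 0.233, 0.2569]
eef_rot: [0.686, 0.727, -0.004, 0.001]
ft_force: [-0.4, -0.5, -0.7]
width: 0.0099
```

```bash
python3 - <<'E'
from h import *
go((.616,.235,.249),3.2); im=snap('scene','s10.png'); s=readout.read_state()
print(proj('scene',[(s['ee_pos'][0],s['ee_pos'][1],s['ee_pos'][2]+.018)]))
for f in('s8.png','s10.png'):
    g=cv2.imread('pics/'+f).max(2); print(g[170:188,262:288:1])
E
```

```text
{'time': 19.55, 'joint_positions': [-0.767, 0.421, 0.484, 1.272, -0.186, 1.5, -0.246], 'ee_pos': [0.619, 0.233, 0.257], 'eef_rot': [0.686, 0.727, -0.004, 0.001], 'ft_force': [-0.444, -0.502, -0.676], 'width': 0.01}
GO [-0.0029, 0.002, -0.0079] [0.007, -0.004, -0.003]
[[271.10247111 178.85789789]]
[[ 71 120 122 108  61  46  46  46  45  41  41  41  41  41  40  63  67  66
   65  67  65  64  66  66  65  62]
 [ 76 106 116 119  65  45  46  47  44  42  42  40  42  41  39  63  67  65
   66  66  66  66  65  66  65  63]
 [ 90 117 125 124  67  44  46  45  44  42  41  40  41  41  39  63  68  66
   65  64  64  66  65  65  64  63]
 [129 125 127 125  67  45  46  45  44  42  41  41  42  42  40  64  67  65
   66  65  65  64  66  66  64  63]
 [190 176 149 129  67  44  45  46  44  41  41  43  42  41  41  64  68  67
   66  65  66  66  66  65  64  63]
 [197 194 190 175  87  44  45  45  44  41  41  41  40  40  42  65  68  67
   68  66  66  66  67  65  64  65]
 [197 196 195 193  94  44  45  44  44  41  41  41  42  41  42  95  80  68
   67  66  66  66  65  65  66  65]
 [197 196 195 195 184 120  64  45  45  
[... 2423 characters left out ...]
82  73  68
   66  66  66  67  66  66  65  65]
 [148 136 116 106 101  99  98  97  97 101 101 101  76  81  90  82  65  67
   67  65  65  66  65  66  66  64]
 [130 121 114 114 110 104 101 105 102 103  76  72  68  78  93  90  65  68
   67  67  65  66  66  67  67  65]
 [165 137 117 114 115 112 105  90 109 112 128 190 127  75  92  92  65  67
   67  67  65  66  67  67  67  66]
 [104 155 164 136 118 115 114 110  95 111 132 189 186 115  96  92  67  65
  103  72  66  66  67  68  86  98]
 [112 120 115 156 164 124 114 112 111 111  86 159 121 123  94  95  71  66
   73  98  71  66  94 100 161 170]
 [115 115 114 119 115 113 114 114 114 113 111 120 111 111 110  98  89  65
   67 100 100 153 168 119 171 178]]
```

C is held, showing the same plate signature as B. I correct, lower 7 mm and release.

Call:
apply_moves(
  deltas=[
    {"translation": [-0.003,0.001,-0.006],"turn": [0.006,-0.004,-0.003],"hand": 0.005},
    {"translation": [0,0,0],"turn": [0,0,0],"hand": 0.005},
    {"translation": [0,0,0],"turn": [0,0,0],"hand": 0.005},
  ],
)

```text
time: 19.9
ee_pos: [0.6153, 0.2343, 0.2552]
eef_rot: [0.687, 0.726, 0.003, 0.001]
ft_force: [-0.2, 0.2, 0.3]
width: 0.01
```

Call:
apply_moves(
  deltas=[
    {"translation": [0,0,0],"turn": [0,0,0],"hand": 0.04},
    {"translation": [0,0,0],"turn": [0,0,0],"hand": 0.04},
    {"translation": [0,0,0],"turn": [0,0,0],"hand": 0.04},
    {"translation": [0,0,0.03],"turn": [0,0,0],"hand": 0.06},
    {"translation": [0,0,0.03],"turn": [0,0,0],"hand": 0.06},
  ],
)

```text
time: 20.4
ee_pos: [0.6137, 0.2341, 0.3149]
eef_rot: [0.687, 0.727, 0.001, -0.0]
ft_force: [-0.3, -0.2, -0.2]
width: 0.0422
```

Call:
apply_moves(
  deltas=[
    {"translation": [-0.045,0,0],"turn": [0,0,0],"hand": 0.06},
    {"translation": [-0.045,0,0],"turn": [0,0,-0.1],"hand": 0.06},
    {"translation": [-0.045,-0.01,0],"turn": [0,0,-0.13],"hand": 0.06},
    {"translation": [-0.04,-0.02,0],"turn": [0,0,-0.13],"hand": 0.06},
    {"translation": [0,-0.04,-0.01],"turn": [0,0,-0.13],"hand": 0.06},
  ],
)

```text
time: 20.9
ee_pos: [0.4364, 0.1684, 0.3074]
eef_rot: [0.845, 0.535, 0.003, 0.003]
ft_force: [1.2, -0.9, 0.0]
width: 0.0596
```

```bash
python3 - <<'E'
from h import *
im=snap('top','t5.png'); snap('scene','s11.png')
def df(a,b,sl): return (np.abs(cv2.imread('pics/'+a).astype(float)-cv2.imread('pics/'+b).astype(float)).mean(2)[sl]>20).sum()
print('tray',df('top0.png','t5.png',np.s_[172:197,255:335]),'box',df('t4.png','t5.png',np.s_[180:215,338:382]))
moved('t5.png','D'); print('D scene',df('s7.png','s11.png',np.s_[243:262,333:356]))
go((.422,.0867,-.011),-74.3)
E
```

```text
tray 34 box 75
D diff 13.7 
D scene 0
{'time': 21.0, 'joint_positions': [-0.975, -0.096, 0.487, 1.696, 0.051, 1.526, -0.944], 'ee_pos': [0.439, 0.161, 0.307], 'eef_rot': [0.848, 0.53, 0.002, 0.003], 'ft_force': [0.601, -0.581, 0.848], 'width': 0.06}
GO [-0.0174, -0.0744, -0.3175] [0.006, 0.005, -0.844]
```

```bash
python3 - <<'E'
from h import *
d=np.abs(cv2.imread('pics/top0.png').astype(float)-cv2.imread('pics/t5.png').astype(float)).mean(2)[172:197,255:335]
ys,xs=np.where(d>20); print(xs.min()+255,xs.max()+255,ys.min()+172,ys.max()+172)
d=np.abs(cv2.imread('pics/t4.png').astype(float)-cv2.imread('pics/t5.png').astype(float)).mean(2)[178:216,338:382]
ys,xs=np.where(d>20); print(xs.min()+338,xs.max()+338,ys.min()+178,ys.max()+178)
E
```

```text
272 283 192 196
344 367 188 197
```

Call:
apply_moves(
  deltas=[
    {"translation": [-0.003,-0.012,-0.04],"turn": [0,0,-0.14],"hand": 0.06},
    {"translation": [-0.003,-0.012,-0.04],"turn": [0,0,-0.14],"hand": 0.06},
    {"translation": [-0.003,-0.012,-0.04],"turn": [0,0,-0.14],"hand": 0.06},
    {"translation": [-0.003,-0.012,-0.04],"turn": [0,0,-0.14],"hand": 0.06},
    {"translation": [-0.003,-0.012,-0.04],"turn": [0,0,-0.14],"hand": 0.06},
  ],
)

```text
time: 21.5
ee_pos: [0.4281, 0.1009, 0.1071]
eef_rot: [0.98, 0.197, 0.009, 0.003]
ft_force: [-0.2, 1.4, 0.5]
width: 0.0595
```

```bash
python3 -c "
from h import *
go((.422,.0867,-.012),-74.3)"
```

```text
{'time': 21.5, 'joint_positions': [-0.873, -0.045, 0.525, 2.079, 0.036, 1.086, -1.54], 'ee_pos': [0.428, 0.101, 0.107], 'eef_rot': [0.98, 0.197, 0.009, 0.003], 'ft_force': [-0.172, 1.358, 0.515], 'width': 0.06}
GO [-0.0061, -0.0142, -0.1191] [0.004, 0.019, -0.122]
```

Call:
apply_moves(
  deltas=[
    {"translation": [-0.004,-0.012,-0.04],"turn": [0.004,0.019,-0.06],"hand": 0.06},
    {"translation": [0,0,-0.04],"turn": [0,0,-0.05],"hand": 0.06},
    {"translation": [0,0,-0.02],"turn": [0,0,0],"hand": 0.06},
    {"translation": [0,0,0],"turn": [0,0,0],"hand": 0.06},
  ],
)

```text
time: 21.9
ee_pos: [0.4221, 0.0847, 0.0005]
eef_rot: [0.991, 0.136, -0.002, 0.001]
ft_force: [-0.7, 0.1, 0.5]
width: 0.0599
```

```bash
python3 -c "
from h import *
go((.424,.0867,-.012),-74.3)"
```

```text
{'time': 21.9, 'joint_positions': [-0.833, 0.143, 0.561, 2.18, -0.099, 0.847, -1.508], 'ee_pos': [0.422, 0.085, 0.0], 'eef_rot': [0.991, 0.136, -0.002, 0.001], 'ft_force': [-0.71, 0.132, 0.46], 'width': 0.06}
GO [0.0019, 0.002, -0.0125] [0.003, -0.004, 0.001]
```

Call:
apply_moves(
  deltas=[
    {"translation": [0.002,0.002,-0.007],"turn": [0.003,-0.004,0],"hand": 0.06},
    {"translation": [0,0,-0.006],"turn": [0,0,0],"hand": 0.06},
    {"translation": [0,0,0],"turn": [0,0,0],"hand": 0.005},
    {"translation": [0,0,0],"turn": [0,0,0],"hand": 0.005},
    {"translation": [0,0,0],"turn": [0,0,0],"hand": 0.005},
  ],
)

```text
time: 22.4
ee_pos: [0.4277, 0.0885, -0.0097]
eef_rot: [0.991, 0.137, 0.003, -0.001]
ft_force: [-0.3, -0.3, -0.1]
width: 0.0435
```

Call:
apply_moves(
  deltas=[
    {"translation": [0,0,0],"turn": [0,0,0],"hand": 0.005},
    {"translation": [0,0,0],"turn": [0,0,0],"hand": 0.005},
    {"translation": [0,0,0],"turn": [0,0,0],"hand": 0.005},
    {"translation": [0,0,0],"turn": [0,0,0],"hand": 0.005},
    {"translation": [0,0,0],"turn": [0,0,0],"hand": 0.005},
  ],
)

```text
time: 22.9
ee_pos: [0.4284, 0.089, -0.0086]
eef_rot: [0.991, 0.137, 0.004, -0.002]
ft_force: [-0.3, 0.6, -0.1]
width: 0.0079
```

Call:
apply_moves(
  deltas=[
    {"translation": [0,0,0],"turn": [0,0,0],"hand": 0.005},
    {"translation": [0,0,0],"turn": [0,0,0],"hand": 0.005},
    {"translation": [0,0,0],"turn": [0,0,0],"hand": 0.005},
    {"translation": [0,0,0],"turn": [0,0,0],"hand": 0.005},
  ],
)

```text
time: 23.3
ee_pos: [0.4283, 0.0889, -0.0087]
eef_rot: [0.991, 0.137, 0.004, -0.002]
ft_force: [0.8, 0.1, 0.1]
width: 0.005
```

The jaws closed empty on D, with the descent stalled at -0.009. I need to look here.

```bash
python3 - <<'E'
from h import *
im=snap('scene','s12.png'); t=snap('top','t6.png')
a=cv2.resize(im[195:275,305:385],None,fx=7,fy=7,interpolation=2); c=np.zeros((560,790,3),np.uint8); c[:,:560]=a
c[:230,560:]=cv2.resize(t[175:220,340:385],(230,230),interpolation=2); c[240:470,560:]=cv2.resize(t[220:280,290:350],(230,230),interpolation=2)
cv2.imwrite('pics/m12.png',c)
print(((proj('scene',[(.4283,.0889,.014),(.422,.0867,.006)])-[305,195])*7).round())
E
```

```text
[[257. 383.]
 [269. 399.]]
```

View pics/m12.png

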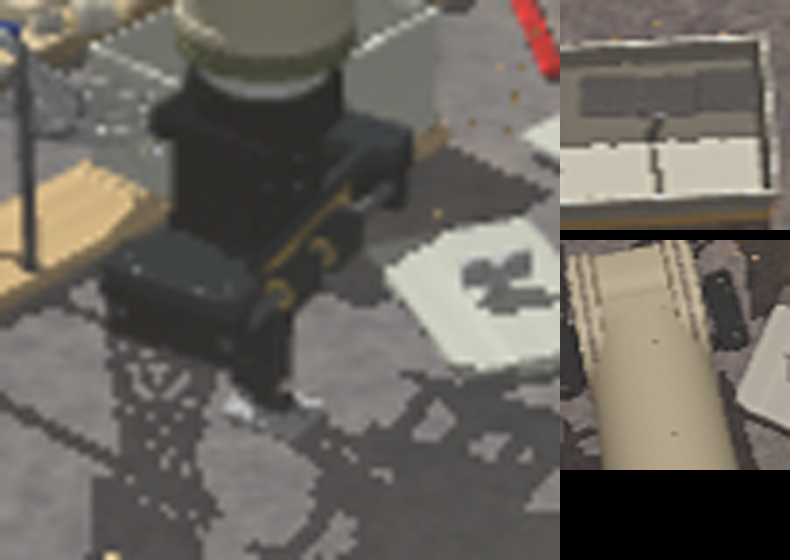

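The box holds three clips, foot down. On D the closed tips sit at foot-top height, crop (272,400). So the z offset is still about 38 mm; the moves simply undershot and the jaws closed above the foot. I open, go to -0.0165 and regrip.

Call:
apply_moves(
  deltas=[
    {"translation": [-0.003,-0.002,0.004],"turn": [0,0,0],"hand": 0.05},
    {"translation": [0,0,0],"turn": [0,0,0],"hand": 0.05},
    {"translation": [0,0,0],"turn": [0,0,0],"hand": 0.05},
    {"translation": [0,0,0],"turn": [0,0,0],"hand": 0.05},
    {"translation": [0,0,0],"turn": [0,0,0],"hand": 0.05},
  ],
)

```text
time: 23.9
ee_pos: [0.4251, 0.0868, -0.0042]
eef_rot: [0.991, 0.137, 0.004, -0.002]
ft_force: [-1.0, 0.6, -0.2]
width: 0.0372
```

Call:
apply_moves(
  deltas=[
    {"translation": [0,0,0],"turn": [0,0,0],"hand": 0.05},
    {"translation": [0,0,0],"turn": [0,0,0],"hand": 0.05},
    {"translation": [0,0,-0.005],"turn": [0,0,0],"hand": 0.05},
    {"translation": [0,0,-0.005],"turn": [0,0,0],"hand": 0.05},
  ],
)

```text
time: 24.3
ee_pos: [0.4255, 0.087, -0.0144]
eef_rot: [0.991, 0.137, 0.005, -0.002]
ft_force: [0.8, 1.3, -0.4]
width: 0.0495
```

```bash
python3 -c "
from h import *
go((.424,.0867,-.0165),-74.3)"
```

```text
{'time': 24.3, 'joint_positions': [-0.824, 0.173, 0.555, 2.192, -0.131, 0.797, -1.48], 'ee_pos': [0.426, 0.087, -0.014], 'eef_rot': [0.991, 0.137, 0.005, -0.002], 'ft_force': [0.801, 1.301, -0.438], 'width': 0.05}
GO [-0.0015, -0.0003, -0.0021] [-0.005, 0.008, -0.001]
```

Call:
apply_moves(
  deltas=[
    {"translation": [-0.001,0,-0.003],"turn": [-0.005,0.008,0],"hand": 0.005},
    {"translation": [0,0,0],"turn": [0,0,0],"hand": 0.005},
    {"translation": [0,0,0],"turn": [0,0,0],"hand": 0.005},
    {"translation": [0,0,0],"turn": [0,0,0],"hand": 0.005},
    {"translation": [0,0,0],"turn": [0,0,0],"hand": 0.005},
  ],
)

```text
time: 24.8
ee_pos: [0.4237, 0.0866, -0.0188]
eef_rot: [0.991, 0.137, -0.001, 0.001]
ft_force: [0.4, 0.1, -0.1]
width: 0.0177
```

Call:
apply_moves(
  deltas=[
    {"translation": [0,0,0],"turn": [0,0,0],"hand": 0.005},
    {"translation": [0,0,0],"turn": [0,0,0],"hand": 0.005},
    {"translation": [0,0,0],"turn": [0,0,0],"hand": 0.005},
    {"translation": [0,0,0],"turn": [0,0,0],"hand": 0.005},
  ],
)

```text
time: 25.2
ee_pos: [0.4238, 0.0867, -0.0186]
eef_rot: [0.991, 0.137, -0.001, 0.0]
ft_force: [0.3, 0.9, -0.7]
width: 0.0118
```

Call:
apply_moves(
  deltas=[
    {"translation": [0,0,0],"turn": [0,0,0],"hand": 0.005},
    {"translation": [0,0,0],"turn": [0,0,0],"hand": 0.005},
  ],
)

```text
time: 25.4
ee_pos: [0.4239, 0.0867, -0.0186]
eef_rot: [0.991, 0.137, -0.001, 0.0]
ft_force: [0.5, 0.1, -1.0]
width: 0.0116
```

D is gripped. I lift, turn and carry.

Call:
apply_moves(
  deltas=[
    {"translation": [0,0,0.02],"turn": [0,0,0],"hand": 0.005},
    {"translation": [0,0,0.045],"turn": [0,0,0.13],"hand": 0.005},
    {"translation": [0,0,0.045],"turn": [0,0,0.13],"hand": 0.005},
    {"translation": [0,0,0.045],"turn": [0,0,0.13],"hand": 0.005},
    {"translation": [0,0,0.045],"turn": [0,0,0.13],"hand": 0.005},
  ],
)

```text
time: 25.9
ee_pos: [0.4183, 0.0833, 0.183]
eef_rot: [0.919, 0.394, -0.006, 0.005]
ft_force: [0.9, 1.2, -0.7]
width: 0.0115
```

Call:
apply_moves(
  deltas=[
    {"translation": [0,0.005,0.045],"turn": [0,0,0.13],"hand": 0.005},
    {"translation": [0,0.01,0.045],"turn": [0,0,0.13],"hand": 0.005},
    {"translation": [0.01,0.03,0.025],"turn": [0,0,0.13],"hand": 0.005},
    {"translation": [0.025,0.035,0],"turn": [0,0,0.13],"hand": 0.005},
    {"translation": [0.03,0.035,0],"turn": [0,0,0.13],"hand": 0.005},
  ],
)

```text
time: 26.4
ee_pos: [0.4852, 0.1981, 0.3124]
eef_rot: [0.738, 0.675, 0.004, 0.004]
ft_force: [0.5, -0.7, -0.1]
width: 0.0116
```

```bash
python3 -c "
from h import *
go((.616,.235,.29),3.2)"
```

```text
{'time': 26.4, 'joint_positions': [-0.998, 0.047, 0.547, 1.565, -0.02, 1.526, -0.54], 'ee_pos': [0.485, 0.198, 0.312], 'eef_rot': [0.738, 0.675, 0.004, 0.004], 'ft_force': [0.529, -0.719, -0.131], 'width': 0.012}
GO [0.1308, 0.0369, -0.0224] [-0.001, 0.011, 0.145]
```

Call:
apply_moves(
  deltas=[
    {"translation": [0.042,0.012,0],"turn": [0,0.004,0.05],"hand": 0.005},
    {"translation": [0.042,0.012,0],"turn": [0,0.004,0.045],"hand": 0.005},
    {"translation": [0.04,0.01,-0.01],"turn": [0,0,0.02],"hand": 0.005},
    {"translation": [0,0,-0.018],"turn": [0,0,0],"hand": 0.005},
    {"translation": [0,0,-0.015],"turn": [0,0,0],"hand": 0.005},
  ],
)

```text
time: 26.9
ee_pos: [0.6162, 0.2417, 0.2641]
eef_rot: [0.69, 0.724, 0.0, 0.001]
ft_force: [-0.4, -0.5, -0.3]
width: 0.0116
```

```bash
python3 - <<'E'
from h import *
go((.616,.235,.245),3.2); snap('scene','s13.png'); g=cv2.imread('pics/s13.png').max(2); print(g[172:188,262:284])
E
```

```text
{'time': 26.9, 'joint_positions': [-0.846, 0.427, 0.585, 1.271, -0.229, 1.507, -0.241], 'ee_pos': [0.616, 0.242, 0.264], 'eef_rot': [0.69, 0.724, 0.0, 0.001], 'ft_force': [-0.354, -0.479, -0.289], 'width': 0.012}
GO [-0.0002, -0.0067, -0.0191] [0.001, 0.003, 0.007]
[[ 89 111  65  44  45  45  42  41  40  41  39  39  79  92  81  65  67  65
   64  64  64  65]
 [129 126  70  46  46  44  42  41  42  40  41  40  43  89  92  64  66  67
   65  65  65  64]
 [189 176  88  45  46  45  43  40  40  41  40  42  38  88  91  65  67  66
   66  65  65  66]
 [196 194  98  43  44  41  43  40  40  41  41  40  49  63  87  65  67  66
   67  66  66  66]
 [197 196  98  44  44  41  43  41  42  40  41  40  50  89  93  68  65  67
   67  66  66  66]
 [196 124  94  82  57  45  43  42  41  42  41  61  90 100 100  99  72  67
   66  65  66  66]
 [139 101  98  81  75  91  69  46  50  61  92  99 100 101  75  69  67  66
   66  65  66  66]
 [115 102 104  98  94  97  95  80  95  97  99  76  71  91  91  68  66  66
   65  67  66  65]
 [185 184 110  99 102 104 104  99 102  76  82  69  66  85  93  70  66  67
   66  66  66  66]
 [192 130 142 123 118  92  84 112 115 112  85  70  67  85  93  80  66  66
   65  66  65  66]
 [147 133 122 100 115 116 113 117 116 120  87  70  67  79  93  81  65  67
   65  65  65  66]
 [130 120 115 113 113  85 114 119 117 119  87  69  67  78  92  89  64  67
   65  66  65  66]
 [164 137 118 114 115 109  97 112 114 114 128 190 126  75  91  92  66  66
   66  66  65  66]
 [104 153 164 136 116 114 113 111  96 110 132 189 186 115  96  93  66  65
  104  72  65  66]
 [111 119 114 156 164 136 117 113 111 112  87 158 121 122  94  94  71  66
   72  98  71  67]
 [115 115 114 120 115 156 124 113 113 114 111 119 111 111 110  97  89  65
   66 101  98 153]]
```

Held, with the same plate signature. I shift -6.5 mm in y, lower and release.

Call:
apply_moves(
  deltas=[
    {"translation": [0,-0.006,-0.01],"turn": [0,0.003,0.007],"hand": 0.005},
    {"translation": [0,0,-0.007],"turn": [0,0,0],"hand": 0.005},
    {"translation": [0,0,0],"turn": [0,0,0],"hand": 0.005},
  ],
)

```text
time: 27.25
ee_pos: [0.6143, 0.235, 0.2427]
eef_rot: [0.687, 0.727, -0.003, -0.001]
ft_force: [0.2, 1.3, 0.0]
width: 0.0115
```

Call:
apply_moves(
  deltas=[
    {"translation": [0,0,0],"turn": [0,0,0],"hand": 0.04},
    {"translation": [0,0,0],"turn": [0,0,0],"hand": 0.04},
    {"translation": [0,0,0],"turn": [0,0,0],"hand": 0.04},
    {"translation": [0,0,0.03],"turn": [0,0,0],"hand": 0.06},
    {"translation": [0,0,0.03],"turn": [0,0,0],"hand": 0.06},
  ],
)

```text
time: 27.75
ee_pos: [0.6128, 0.2351, 0.304]
eef_rot: [0.687, 0.727, -0.003, -0.002]
ft_force: [1.1, -0.4, 0.6]
width: 0.0437
```

Call:
apply_moves(
  deltas=[
    {"translation": [-0.045,0,0],"turn": [0,0,0],"hand": 0.06},
    {"translation": [-0.045,0,0],"turn": [0,0,0.1],"hand": 0.06},
    {"translation": [-0.045,0,0],"turn": [0,0,0.13],"hand": 0.06},
    {"translation": [-0.04,-0.02,0],"turn": [0,0,0.13],"hand": 0.06},
    {"translation": [0,-0.04,0],"turn": [0,0,0.13],"hand": 0.06},
  ],
)

```text
time: 28.25
ee_pos: [0.4353, 0.1793, 0.3079]
eef_rot: [0.479, 0.878, 0.001, 0.003]
ft_force: [0.6, -0.3, 0.5]
width: 0.0594
```

```bash
python3 - <<'E'
from h import *
im=snap('top','t7.png'); snap('scene','s14.png')
d=np.abs(cv2.imread('pics/t6.png').astype(float)-im).mean(2)[178:216,338:382]
ys,xs=np.where(d>15); print('box change',len(xs),xs.min()+338,xs.max()+338,ys.min()+178,ys.max()+178)
d=np.abs(cv2.imread('pics/top0.png').astype(float)-im).mean(2)[172:192,255:337]; ys,xs=np.where(d>20); print('tray',len(xs))
print(im.max(2)[181:203,340:382])
st()
E
```

```text
box change 54 338 347 189 204
tray 0
[[119 125 124 116 118 112 106 107 109 114 111 114 121 122 118 115 116 112
  117 121 120 117 114 109 103 100 108 113 108 102  95 158 149 103 105  90
  114 137 137 149 139 116]
 [124 129 125 120 117 109 104 103 105 109 141 130 107 107 105 105 108  86
  116 139 143 131 149 169 172 177 178 190 197 188 193 216 223 223 206 188
  176 162 145 162 151 121]
 [125 149 132 121 154 170 168 167 164 182 189 184 191 213 222 213 199 184
  173 160 148 129 117 118 116 103  88  95  96  90  87  98 103 103  99  93
   90  87  77 174 171 120]
 [173 163 150 133 122 118 116 101  87  92  94  89  88  97 104 103  97  94
   92  90  88  86  87  83  85  83  83  81  83  80  81  79  80  80  82  84
   83  81  70 180 177 114]
 [ 91  90  87  87  86  83  83  82  83  83  83  82  82  80  81  81  81  81
   81  84  84  85  85  85  85  87  88  85  87  87  85  83  85  84  82  81
   83  83  69 142 141 115]
 [ 82  83  84  85  84  86  87  86  85  86  87  84  85  84  85  84  85  84
   86  83  85  85  83  85  83  83  83  82  83  81  90  93  95  93  99 104
   97  82  69 154 150 106]
 [ 83  84  84
[... 2298 characters left out ...]
1 121 119 120 118 121 121 122 111  84
   70  94 118 120 120 117 120 120 119 118 117 118 117 117 117 117 115 117
  117 120 101  78 110 137]
 [120 120 120 119 120 118 120 118 118 117 119 119 117 117 118 120 100  71
   66 104 118 114 115 114 116 117 115 110 107 106 109 108 110 105 107 105
  105 111  92  72 109 141]
 [120 120 118 118 117 115 111 108 107 112 111 110 108 106 107 108  96  73
   76 102 104 183 168 103 106 106 102 179 209 208 208 161 175 209 207 207
  208 213 175  93  76 161]]
{'time': 28.35, 'joint_positions': [-1.041, -0.092, 0.532, 1.685, 0.05, 1.529, 0.046], 'ee_pos': [0.439, 0.172, 0.309], 'eef_rot': [0.485, 0.875, 0.002, 0.003], 'ft_force': [0.945, 0.314, 0.445], 'width': 0.06}
```

The tray and wires are clear, and the box shows four plates in a row. Four times 44 mm is more than the box's 160 mm inside length, so the last clip may still be in the window. I locate the seams.

```bash
python3 - <<'E'
from fit import *
S=np.array([.5931,.0435,.0553]); c,s=np.cos(S[2]),np.sin(S[2])
def loc(px,z):
    w=ray('top',px,z)-[S[0],S[1],0]; return np.c_[c*w[:,0]+s*w[:,1],-s*w[:,0]+c*w[:,1]].round(4)
print('seams local xy', loc([(377.5,191),(366.3,192),(355.3,193),(344.5,194)],.039).tolist())
print('inner wall base px', proj('top',T(S,[(.031,-.055,.025),(.031,-.215,.025),(.031,-.055,.089),(.031,-.051,.089)])).round(1).tolist())
im=camera('top')[:,:,::-1].copy(); cv2.imwrite('pics/t8.png',im)
d=np.abs(cv2.imread('pics/t7.png').astype(float)-im).mean(2)[178:216,330:382]; print('settling',(d>10).sum())
for r in range(187,199): print(r,im[r,328:352].max(1))
E
```

```text
seams local xy [[0.0329, -0.2138], [0.0317, -0.1701], [0.0305, -0.1271], [0.0292, -0.0849]]
inner wall base px [[336.7, 194.8], [377.4, 192.2], [337.3, 191.3], [336.2, 191.3]]
settling 0
187 [176 190 196 198 199 199 200 164 168 150  86  81  84  84  85  83  83  83
  83  83  83  83  84  81]
188 [ 89  88  92  92  91  93  94  75 155 144  89 101 105 104 105 111 116 114
 115 121 123 124 125 123]
189 [137 150 152 153 156 159 157 142 171 143  95 112 109 105  97  98  97  99
  98  97 106 115 113 100]
190 [ 87 138 115 133 120 133 118 124 176 142  75  87  89  89  88  90  87  88
  89  92  91  91  90  90]
191 [121 126 121 121 121 112 116 109 162 153  93  84  88  88  89  89  88  89
  90  90  90  89  88  90]
192 [178 178 179 178 178 153 168 161 151 138  95  87  88  87  89  89  89  90
  91  90  91  91  89  91]
193 [173 175 174 175 179 160 179 148 136 135  93  84  86  90  87  89  87  87
  87  86  88  91  90  90]
194 [181 180 179 171 165 161 176 145 139 147 122  97  88  87  88  89  89  91
  89  87  88  90  91  91]
195 [122 130 135 134 134 137 137 133 132 135 123  96  78  80  80  85  90  90
  90  90  90  90  91  90]
196 [ 78  66  72  77  78  75  68  78 120 160 174 174 177 178 182 140  86  91
  91  89  89  92  92  91]
197 [ 72  92  88  69  70  69  64  90 127 135 107  99 109 110 106  93  81  75
  78  86  89  82  84  91]
198 [ 94 101 102  99 102 103  98  99 129 157 125 106 119 119 119 120 114 108
 106 117 123 124 121 122]
```

Three clips fill local y from -214 to -85 mm. The fourth spans -85 to -41 mm, so its tail sticks about 14 mm out of the window. I'll make room by pressing lightly on the end clip with closed fingers and sliding it sideways. The gripper body stays clear of the stud there.

Call:
apply_moves(
  deltas=[
    {"translation": [0.028,-0.04,0],"turn": [0,0,-0.08],"hand": 0.0},
    {"translation": [0.028,-0.04,0],"turn": [0,0,-0.08],"hand": 0.0},
    {"translation": [0.028,-0.04,0],"turn": [0,0,-0.08],"hand": 0.0},
    {"translation": [0.028,-0.04,0],"turn": [0,0,-0.08],"hand": 0.0},
    {"translation": [0.028,-0.04,0],"turn": [0,0,-0.08],"hand": 0.0},
  ],
  newtons=10,
)

```text
time: 28.9
ee_pos: [0.5823, -0.0214, 0.3114]
eef_rot: [0.651, 0.759, 0.005, 0.005]
ft_force: [0.2, 0.4, -0.3]
width: 0.0274
```

Call:
apply_moves(
  deltas=[
    {"translation": [0.028,-0.04,-0.01],"turn": [0,0,-0.08],"hand": 0.0},
    {"translation": [0.015,-0.04,-0.02],"turn": [0,0,-0.03],"hand": 0.0},
    {"translation": [0.005,-0.02,-0.04],"turn": [0,0,0],"hand": 0.0},
    {"translation": [0,0,0],"turn": [0,0,0],"hand": 0.0},
  ],
)

```text
time: 29.3
ee_pos: [0.6358, -0.1292, 0.2381]
eef_rot: [0.698, 0.716, 0.002, 0.008]
ft_force: [-0.5, -0.0, 0.4]
width: 0.0017
```

```bash
python3 -c "
from h import *
go((.635,-.150,.10),3.2)"
```

```text
{'time': 29.3, 'joint_positions': [-0.478, 0.449, 0.858, 1.384, -0.335, 1.442, 0.392], 'ee_pos': [0.636, -0.129, 0.238], 'eef_rot': [0.698, 0.716, 0.002, 0.008], 'ft_force': [-0.523, -0.015, 0.419], 'width': 0.002}
GO [-0.0008, -0.0208, -0.1381] [0.008, 0.015, 0.031]
```

Call:
apply_moves(
  deltas=[
    {"translation": [-0.001,-0.02,-0.04],"turn": [0.008,0.015,0.03],"hand": 0.0},
    {"translation": [0,0,-0.045],"turn": [0,0,0],"hand": 0.0},
    {"translation": [0,0,-0.045],"turn": [0,0,0],"hand": 0.0},
    {"translation": [0,0,-0.04],"turn": [0,0,0],"hand": 0.0},
    {"translation": [0,0,0],"turn": [0,0,0],"hand": 0.0},
  ],
)

```text
time: 29.8
ee_pos: [0.6402, -0.1449, 0.0679]
eef_rot: [0.687, 0.727, 0.002, 0.003]
ft_force: [0.5, -0.2, 0.2]
width: 0.0007
```

```bash
python3 -c "
from h import *
go((.635,-.150,.03),3.2)
im=snap('scene','s15.png'); t=snap('top','t9.png')
s=readout.read_state();p=np.array(s['ee_pos']);R=Ro.from_quat(s['eef_rot']).as_matrix()
print(proj('scene',[p+R@np.array([0,0,.014])+[0,0,.038]]),proj('top',[p+R@np.array([0,0,.014])+[0,0,.038]]))"
```

```text
{'time': 29.8, 'joint_positions': [-0.398, 0.597, 0.772, 1.56, -0.444, 1.16, 0.521], 'ee_pos': [0.64, -0.145, 0.068], 'eef_rot': [0.687, 0.727, 0.002, 0.003], 'ft_force': [0.524, -0.161, 0.151], 'width': 0.001}
GO [-0.0052, -0.0051, -0.0379] [0.0, 0.007, 0.0]
[[345.01675867 188.68754703]] [[373.68907067 186.19496701]]
```

Call:
apply_moves(
  deltas=[
    {"translation": [-0.005,-0.005,-0.012],"turn": [0,0.007,0],"hand": 0.0},
    {"translation": [0,0,-0.015],"turn": [0,0,0],"hand": 0.0},
    {"translation": [0,0,-0.012],"turn": [0,0,0],"hand": 0.0},
    {"translation": [0,0,0],"turn": [0,0,0],"hand": 0.0},
  ],
)

```text
time: 30.3
ee_pos: [0.6426, -0.152, 0.0393]
eef_rot: [0.687, 0.727, 0.005, 0.007]
ft_force: [-0.0, -0.2, 0.3]
width: 0.0005
```

Call:
apply_moves(
  deltas=[
    {"translation": [0,0,-0.004],"turn": [0,0,0],"hand": 0.0},
  ],
)

```text
time: 30.4
ee_pos: [0.6432, -0.1522, 0.0358]
eef_rot: [0.687, 0.727, 0.005, 0.008]
ft_force: [-0.2, -0.1, 0.4]
width: 0.0006
```

Call:
apply_moves(
  deltas=[
    {"translation": [0,0,-0.003],"turn": [0,0,0],"hand": 0.0},
  ],
)

```text
time: 30.5
ee_pos: [0.6431, -0.1522, 0.0326]
eef_rot: [0.687, 0.727, 0.005, 0.008]
ft_force: [0.1, -0.8, -0.4]
width: 0.0006
```

Call:
apply_moves(
  deltas=[
    {"translation": [-0.008,0.002,-0.006],"turn": [-0.003,0.017,0],"hand": 0.0},
    {"translation": [0,0,-0.004],"turn": [0,0,0],"hand": 0.0},
  ],
)

```text
time: 30.7
ee_pos: [0.6347, -0.1501, 0.0223]
eef_rot: [0.687, 0.727, -0.002, 0.002]
ft_force: [0.5, 1.3, -0.4]
width: 0.0008
```

Call:
apply_moves(
  deltas=[
    {"translation": [0,0,-0.003],"turn": [0,0,0],"hand": 0.0},
  ],
)

```text
time: 30.8
ee_pos: [0.6346, -0.1499, 0.0189]
eef_rot: [0.687, 0.727, -0.002, 0.002]
ft_force: [-0.2, -0.8, 0.5]
width: 0.0004
```

Call:
apply_moves(
  deltas=[
    {"translation": [0,0,-0.002],"turn": [0,0,0],"hand": 0.0},
  ],
)

```text
time: 30.9
ee_pos: [0.6345, -0.1497, 0.0166]
eef_rot: [0.687, 0.727, -0.002, 0.002]
ft_force: [-0.5, -0.2, -0.6]
width: 0.0003
```

Call:
apply_moves(
  deltas=[
    {"translation": [0,0,-0.002],"turn": [0,0,0],"hand": 0.0},
  ],
)

```text
time: 31.0
ee_pos: [0.6346, -0.1498, 0.0144]
eef_rot: [0.687, 0.727, -0.002, 0.002]
ft_force: [-0.7, -1.1, -0.1]
width: 0.0008
```

Call:
apply_moves(
  deltas=[
    {"translation": [0,0,-0.0015],"turn": [0,0,0],"hand": 0.0},
  ],
)

```text
time: 31.1
ee_pos: [0.6353, -0.1498, 0.0138]
eef_rot: [0.687, 0.727, -0.001, 0.003]
ft_force: [-2.7, 2.5, 16.5]
width: 0.0005
```

Call:
apply_moves(
  deltas=[
    {"translation": [0,0,-0.001],"turn": [0,0,0],"hand": 0.0},
  ],
)

```text
time: 31.2
ee_pos: [0.6362, -0.1498, 0.0139]
eef_rot: [0.687, 0.727, -0.001, 0.003]
ft_force: [-1.6, 1.8, 8.8]
width: 0.0006
```

I touched the clip at the expected height (reading 0.014, about 9 N). Now I drag it towards -x.

Call:
apply_moves(
  deltas=[
    {"translation": [-0.008,0,-0.0015],"turn": [0,0.003,0],"hand": 0.0},
    {"translation": [-0.008,0,-0.0015],"turn": [0,0,0],"hand": 0.0},
  ],
)

```text
time: 31.4
ee_pos: [0.6238, -0.1504, 0.0138]
eef_rot: [0.686, 0.727, 0.0, 0.005]
ft_force: [1.2, -0.6, 7.6]
width: 0.0001
```

Call:
apply_moves(
  deltas=[
    {"translation": [-0.01,0,-0.0015],"turn": [0,0,0],"hand": 0.0},
    {"translation": [-0.01,0,-0.0015],"turn": [0,0,0],"hand": 0.0},
  ],
)

```text
time: 31.6
ee_pos: [0.6069, -0.1512, 0.0138]
eef_rot: [0.686, 0.727, 0.002, 0.008]
ft_force: [0.8, 0.5, 8.8]
width: 0.0007
```

Call:
apply_moves(
  deltas=[
    {"translation": [-0.01,0,-0.0015],"turn": [0,0,0],"hand": 0.0},
  ],
)

```text
time: 31.7
ee_pos: [0.5983, -0.1517, 0.0138]
eef_rot: [0.686, 0.727, 0.004, 0.01]
ft_force: [1.1, 0.1, 7.9]
width: 0.0005
```

```bash
python3 -c "
from h import *
st(); a=snap('top','t10.png'); print(a.max(2)[184:203,340:382])"
```

```text
{'time': 31.7, 'joint_positions': [-0.414, 0.571, 0.764, 1.727, -0.455, 1.008, 0.569], 'ee_pos': [0.598, -0.152, 0.014], 'eef_rot': [0.686, 0.727, 0.004, 0.01], 'ft_force': [1.119, 0.117, 7.932], 'width': 0.0}
[[176 166 153 136 123 118 118 104  88  94  98  91  90 101 106 105 100  96
   93  92  91  87  87  88  88  83  61 113 153 162 120 103 147 161 154 168
  180 180 179 179 180 181]
 [ 93  93  90  90  86  86  88  86  85  84  84  85  84  81  84  82  84  83
   84  85  86  88  88  88  88  86  95 135 151 139  92 123 161 171 177 177
  180 180 180 181 181 181]
 [ 84  86  86  86  89  87  88  88  90  88  89  88  85  86  86  89  87  88
   86  87  87  85  86  85  86  81 114 138 145 104 103 162 177 176 178 178
  179 180 180 180 180 180]
 [ 84  87  85  86  84  86  84  86  84  87  86  83 114 110  94  95  99 104
  104 106 104 111 115 113 112 120 131 132 143 140 157 175 175 177 177 179
  179 180 181 180 181 179]
 [107 106 108 114 118 119 118 123 126 126 127 126 127 127 125 125 124 124
  124 125 124 126 126 124 123 136 131 132 158 169 173 174 176 177 178 180
  180 181 181 180 181 179]
 [113 106 102 1
[... 1735 characters left out ...]
 [122 122 123 124 124 125 125 122 124 122 123 123 123 123 123 125 128 110
   74  99 142 159 164 167 172 173 175 177 179 180 181 180 181 181 181 179
  177 177 176 175 171 170]
 [122 122 123 123 122 122 123 122 122 123 123 123 121 123 123 124 113  84
   76 131 156 161 166 170 172 175 176 178 179 179 180 180 181 181 180 178
  178 177 175 172 172 168]
 [121 122 123 123 123 121 122 121 120 120 121 120 119 120 120 123 101  70
  102 146 159 164 166 171 173 176 178 179 180 181 180 181 181 181 179 177
  177 176 174 172 171 168]
 [118 121 121 118 119 118 113 110 111 113 116 113 110 109 107 112  98  88
  134 157 161 167 170 172 174 176 177 179 179 180 180 181 181 180 178 178
  177 174 173 170 169 166]]
```

Call:
apply_moves(
  deltas=[
    {"translation": [-0.01,0,-0.0015],"turn": [-0.003,0.01,0],"hand": 0.0},
    {"translation": [0,0,0.02],"turn": [0,0,0],"hand": 0.0},
    {"translation": [0,0,0.04],"turn": [-0.003,0.01,0],"hand": 0.0},
    {"translation": [0.02,0.02,0.045],"turn": [0,0,0],"hand": 0.0},
    {"translation": [0.015,0.045,0.01],"turn": [0,0,0],"hand": 0.0},
  ],
)

```text
time: 32.25
ee_pos: [0.6189, -0.0947, 0.1312]
eef_rot: [0.691, 0.722, -0.006, 0.005]
ft_force: [0.7, -0.3, 0.1]
width: 0.0006
```

Call:
apply_moves(
  deltas=[
    {"translation": [0.0,0.048,0],"turn": [0,0,0],"hand": 0.0},
    {"translation": [0,0,0],"turn": [0,0,0],"hand": 0.0},
  ],
)

```text
time: 32.45
ee_pos: [0.6224, -0.0381, 0.1336]
eef_rot: [0.689, 0.725, -0.003, 0.006]
ft_force: [-0.3, 0.6, -0.5]
width: 0.0008
```

```bash
python3 -c "
from h import *
go((.628,-.027,.06),3.2); a=snap('top','t11.png'); print(a.max(2)[184:206,358:382]); snap('scene','s16.png')"
```

```text
{'time': 32.45, 'joint_positions': [-0.642, 0.463, 0.827, 1.589, -0.342, 1.24, 0.294], 'ee_pos': [0.622, -0.038, 0.134], 'eef_rot': [0.689, 0.725, -0.003, 0.006], 'ft_force': [-0.324, 0.576, -0.543], 'width': 0.001}
GO [0.0056, 0.0111, -0.0736] [0.013, 0.004, 0.005]
[[141 138 118  94 107 121 102  82  85  83  84  82  82  81  82  83  83  84
   84  83  72 181 177 114]
 [141 135 128 115 108 110  94  87  86  89  86  88  86  87  86  84  84  84
   85  81  72 145 142 114]
 [139 132 125 113 105  95  86  84  84  85  82  84  91  95  94  94 100 104
   98  85  73 155 150 110]
 [138 132 125 108  96  91 104 120 123 124 123 122 122 123 123 121 122 123
  124 102  73 147 144 113]
 [137 129 122 111  95 104 122 125 124 122 121 122 122 121 121 121 122 121
  125 103  73 115 141 125]
 [136 130 120 108  95 104 116 106 112 124 121 120 121 121 121 121 119 123
  123 100  78 112 143 130]
 [134 125 118 104  89  89  91  89 103 119 121 120 120 120 121 120 121 120
  124 106  84  81 132 134]
 [132 125 117 100  87  87  92  90 103 119 120 121 121 121 119 120 119 121
  123 106  84  79 146 153]
 [129 123 111  91  86  90
[... 689 characters left out ...]
02  99 116 124 122 122 122 123 121 120 120 121 120 120 120 120 120
  120 123 103  78 118 140]
 [114  99 103 118 122 120 121 121 122 121 118 119 118 118 119 118 118 118
  119 123 103  78 112 139]
 [112  91  96 114 116 117 119 119 116 113 111 110 113 114 114 112 110 112
  110 116  97  76 109 143]
 [109  86  81 186 171 105 107 107 105 184 216 217 192 148 186 192 186 194
  194 198 165  98  79 163]
 [108  77 146 204 211 207 208 208 209 183 159 157 159 156 162 162 161 163
  163 169 132  77  78 146]
 [104  68 104 189 208 204 203 206 207 190 163 157 157 159 157 157 158 158
  159 162 140  93  66 146]
 [ 99  59  96 188 206 202 200 201 205 177 150 158 158 159 159 159 158 157
  158 160 140  93  68 173]]
```

Clip 1 is out of the row; it now starts at top-view row 203. Next I drag clip 4, and the two ahead of it, 20 mm inward.

Call:
apply_moves(
  deltas=[
    {"translation": [0.0055,0.012,-0.025],"turn": [0.013,0.004,0.005],"hand": 0.0},
    {"translation": [0,0,-0.03],"turn": [0,0,0],"hand": 0.0},
    {"translation": [0,0,0],"turn": [0,0,0],"hand": 0.0},
  ],
)

```text
time: 32.85
ee_pos: [0.6267, -0.0376, 0.078]
eef_rot: [0.691, 0.723, -0.001, 0.002]
ft_force: [-0.8, -0.4, 0.3]
width: 0.0008
```

```bash
python3 -c "
from h import *
go((.628,-.026,.018),3.2)"
```

```text
{'time': 32.85, 'joint_positions': [-0.606, 0.529, 0.791, 1.629, -0.399, 1.152, 0.326], 'ee_pos': [0.627, -0.038, 0.078], 'eef_rot': [0.691, 0.723, -0.001, 0.002], 'ft_force': [-0.845, -0.445, 0.331], 'width': 0.001}
GO [0.0013, 0.0116, -0.06] [0.004, 0.001, 0.011]
```

Call:
apply_moves(
  deltas=[
    {"translation": [0.001,0.01,-0.005],"turn": [0.004,0.001,0.011],"hand": 0.0},
    {"translation": [0,0.002,-0.02],"turn": [0,0,0],"hand": 0.0},
    {"translation": [0,0,-0.02],"turn": [0,0,0],"hand": 0.0},
  ],
)

```text
time: 33.15
ee_pos: [0.6304, -0.028, 0.037]
eef_rot: [0.688, 0.725, 0.002, 0.002]
ft_force: [-0.3, 0.1, 0.7]
width: 0.0004
```

```bash
python3 -c "
from h import *
go((.628,-.026,.018),3.2)"
```

```text
{'time': 33.15, 'joint_positions': [-0.594, 0.576, 0.757, 1.657, -0.439, 1.079, 0.345], 'ee_pos': [0.63, -0.028, 0.037], 'eef_rot': [0.688, 0.725, 0.002, 0.002], 'ft_force': [-0.261, 0.148, 0.744], 'width': 0.0}
GO [-0.0024, 0.002, -0.019] [-0.0, 0.006, 0.003]
```

Call:
apply_moves(
  deltas=[
    {"translation": [-0.002,0.002,-0.009],"turn": [0,0.006,0.003],"hand": 0.0},
    {"translation": [0,0,-0.007],"turn": [0,0,0],"hand": 0.0},
  ],
)

```text
time: 33.35
ee_pos: [0.6305, -0.0278, 0.0237]
eef_rot: [0.687, 0.726, 0.001, 0.002]
ft_force: [-1.6, -5.1, 13.6]
width: 0.0003
```

Call:
apply_moves(
  deltas=[
    {"translation": [0,0,-0.002],"turn": [0,0,0],"hand": 0.0},
  ],
)

```text
time: 33.45
ee_pos: [0.6315, -0.0296, 0.0236]
eef_rot: [0.688, 0.726, 0.001, 0.003]
ft_force: [-0.8, -2.0, 2.5]
width: 0.0005
```

Call:
apply_moves(
  deltas=[
    {"translation": [0,0,-0.0015],"turn": [0,0,0],"hand": 0.0},
  ],
)

```text
time: 33.55
ee_pos: [0.6325, -0.0302, 0.0236]
eef_rot: [0.688, 0.726, 0.002, 0.004]
ft_force: [0.4, -0.3, 1.5]
width: 0.0002
```

Call:
apply_moves(
  deltas=[
    {"translation": [0,0,-0.0015],"turn": [0,0,0],"hand": 0.0},
  ],
)

```text
time: 33.65
ee_pos: [0.633, -0.0305, 0.0231]
eef_rot: [0.688, 0.726, 0.002, 0.004]
ft_force: [-0.7, -1.6, 3.1]
width: 0.0006
```

Contact comes 9 mm higher here, with a -y push: clip 4 still lies tilted in the window. I drag it in -y and down along the slope.

Call:
apply_moves(
  deltas=[
    {"translation": [0,-0.006,-0.003],"turn": [0,0.003,0],"hand": 0.0},
  ],
)

```text
time: 33.75
ee_pos: [0.6335, -0.0355, 0.0206]
eef_rot: [0.688, 0.726, 0.002, 0.003]
ft_force: [0.2, 0.3, 0.2]
width: 0.0003
```

Call:
apply_moves(
  deltas=[
    {"translation": [-0.001,-0.006,-0.003],"turn": [0,0,0],"hand": 0.0},
  ],
)

```text
time: 33.85
ee_pos: [0.6326, -0.0417, 0.0175]
eef_rot: [0.687, 0.726, 0.002, 0.003]
ft_force: [-1.0, -0.6, 0.6]
width: 0.0004
```

Call:
apply_moves(
  deltas=[
    {"translation": [-0.001,-0.006,-0.003],"turn": [0,0,0],"hand": 0.0},
  ],
)

```text
time: 33.95
ee_pos: [0.6313, -0.048, 0.0141]
eef_rot: [0.687, 0.726, 0.002, 0.003]
ft_force: [0.1, 0.1, 0.2]
width: 0.0005
```

```bash
python3 -c "
from h import *
st()"
```

```text
{'time': 33.95, 'joint_positions': [-0.549, 0.608, 0.74, 1.666, -0.461, 1.043, 0.393], 'ee_pos': [0.631, -0.048, 0.014], 'eef_rot': [0.687, 0.726, 0.002, 0.003], 'ft_force': [0.057, 0.066, 0.218], 'width': 0.001}
```

Call:
apply_moves(
  deltas=[
    {"translation": [0,0,0.03],"turn": [0,0,0],"hand": 0.0},
    {"translation": [0,0,0.045],"turn": [0,0,0],"hand": 0.0},
    {"translation": [0,0,0.045],"turn": [0,0,0],"hand": 0.0},
    {"translation": [-0.035,-0.02,0.02],"turn": [0,0,0],"hand": 0.0},
    {"translation": [-0.035,-0.035,0],"turn": [0,0,0],"hand": 0.0},
  ],
)

```text
time: 34.45
ee_pos: [0.5591, -0.1025, 0.1539]
eef_rot: [0.685, 0.728, -0.001, 0.001]
ft_force: [0.4, -1.4, -0.2]
width: 0.0001
```

Call:
apply_moves(
  deltas=[
    {"translation": [-0.03,-0.04,0],"turn": [0,0,0],"hand": 0.0},
    {"translation": [-0.025,-0.04,0],"turn": [0,0,0],"hand": 0.04},
    {"translation": [-0.02,-0.045,0],"turn": [0,0,0],"hand": 0.06},
    {"translation": [-0.01,-0.045,0],"turn": [0,0,0],"hand": 0.06},
    {"translation": [0,0,0],"turn": [0,0,0],"hand": 0.06},
  ],
)

```text
time: 34.95
ee_pos: [0.4644, -0.2819, 0.1542]
eef_rot: [0.687, 0.727, 0.001, 0.001]
ft_force: [-0.3, 0.5, -1.5]
width: 0.0247
```

```bash
python3 - <<'E'
from fit import *
st(); a=snap('top','t12.png'); snap('scene','s17.png')
S=np.array([.5931,.0435,.0553])
for f in('t7.png','t12.png'):
    im=cv2.imread('pics/'+f); print(f)
    for r in (189,190,191,192,193): print(im[r,335:382].max(1).tolist())
g=a.max(2); print(g[198:216:2,336:382:2])
E
```

```text
{'time': 34.95, 'joint_positions': [-0.388, 0.258, 0.993, 1.78, -0.231, 1.225, 0.725], 'ee_pos': [0.464, -0.282, 0.154], 'eef_rot': [0.687, 0.727, 0.001, 0.001], 'ft_force': [-0.338, 0.455, -1.547], 'width': 0.025}
t7.png
[141, 171, 144, 94, 111, 112, 103, 99, 98, 98, 97, 98, 97, 107, 112, 114, 101, 99, 104, 110, 121, 123, 124, 126, 125, 107, 104, 110, 114, 104, 103, 97, 88, 88, 90, 89, 90, 91, 91, 92, 90, 92, 87, 78, 110, 142, 128]
[122, 176, 140, 75, 87, 88, 89, 88, 87, 88, 89, 88, 92, 92, 92, 91, 89, 90, 86, 90, 104, 101, 92, 94, 93, 90, 89, 90, 91, 89, 90, 87, 90, 90, 87, 91, 91, 89, 90, 91, 91, 92, 88, 80, 83, 131, 134]
[108, 163, 152, 92, 85, 87, 87, 87, 88, 88, 89, 88, 92, 89, 88, 88, 90, 91, 89, 89, 93, 90, 87, 88, 91, 88, 89, 88, 89, 88, 91, 82, 84, 92, 91, 90, 91, 90, 90, 91, 90, 89, 93, 84, 79, 145, 150]
[160, 151, 138, 95, 86, 90, 89, 88, 88, 89, 89, 91, 92, 91, 90, 89, 90, 91, 91, 91, 96, 92, 91, 90, 91, 91, 91, 90, 91, 91, 90, 85, 86, 90, 90, 91, 90, 91, 91, 91, 89, 90, 89, 86, 68, 145, 149]
[147, 135, 136, 92, 84, 87, 89, 90, 88, 89, 87, 88, 86, 89, 92, 90, 90, 90, 89,
[... 1341 characters left out ...]
115 117 118 101 111]
 [ 70 166 118 118 116 110 109 112 108 106  98  78 106 168 105 107 112  97
  188 186 194 164  77]
 [ 74 161 181 209 208 205 205 203 205 203 210 112 206 201 203 207 165 159
  158 157 157 140  65]
 [152 188 204 200 200 200 200 200 200 200 207 100 207 199 200 205 145 156
  155 154 155 163  66]
 [142 129 178 199 199 199 200 200 200 200 205 102 182 200 199 206 137 157
  155 155 155 178  63]
 [ 97 126 206 200 200 200 200 200 200 200 201 169 181 201 200 207 140 161
  139 115 111  92  69]
 [ 93 128 205 201 201 203 202 203 203 203 205 165 180 207 204 219 166 173
  194 192 215 223 190]
 [140 175 214 201 193 171 154 123 120  98  95  95  97  94  90  85  83  85
   81  84  82  82  79]]
```

```bash
python3 - <<'E'
from h import *
t=cv2.imread('pics/t12.png'); s=cv2.imread('pics/s17.png')
c=np.zeros((580,800,3),np.uint8)
c[:340,:520]=cv2.resize(t[178:218,325:386],(520,340),interpolation=2)
c[345:575,:460]=cv2.resize(t[215:275,350:470],(460,230),interpolation=2)
c[:500,525:]=cv2.resize(s[178:238,313:346],(275,500),interpolation=2)
cv2.imwrite('pics/final.png',c)
E
```

```text
(no output)
```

View pics/final.png

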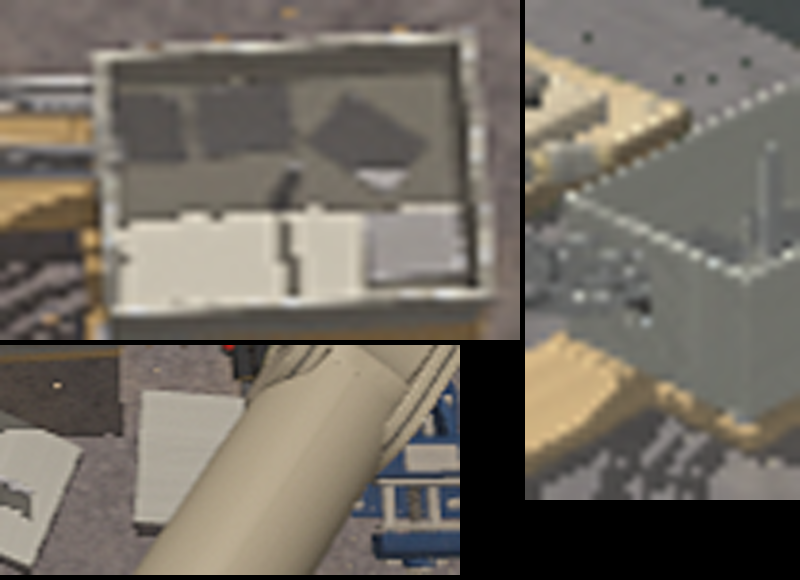

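This last allowed view shows:
- Clip 1 is aside at the lower right, clips 2 and 3 are in the box.
- Clip 4 lies inside, with only a short tail in the window.
- No black feet show in the box, so all the clips there are foot down.

Turns are limited, so I go on to the cover now. I turn the jaws across the wings, which lie at about -11° yaw.

Call:
apply_moves(
  deltas=[
    {"translation": [-0.005,0,-0.01],"turn": [0,0,0.14],"hand": 0.045},
    {"translation": [-0.005,0,-0.01],"turn": [0,0,0.14],"hand": 0.045},
    {"translation": [-0.005,0,-0.01],"turn": [0,0,0.14],"hand": 0.045},
    {"translation": [-0.005,0,-0.01],"turn": [0,0,0.14],"hand": 0.045},
    {"translation": [-0.005,0,-0.01],"turn": [0,0,0.14],"hand": 0.045},
  ],
  newtons=50,
)

```text
time: 35.55
ee_pos: [0.4455, -0.2693, 0.1012]
eef_rot: [0.377, 0.926, 0.002, -0.001]
ft_force: [0.6, 0.1, 0.2]
width: 0.0452
```

Call:
apply_moves(
  deltas=[
    {"translation": [-0.005,0,-0.01],"turn": [0,0,0.14],"hand": 0.045},
    {"translation": [0,0,-0.01],"turn": [0,0,0.14],"hand": 0.045},
    {"translation": [0,0,-0.01],"turn": [0,0,0.14],"hand": 0.045},
    {"translation": [0,0,0],"turn": [0,0,0.13],"hand": 0.045},
    {"translation": [0,0,0],"turn": [0,0,0],"hand": 0.045},
  ],
)

```text
time: 36.05
ee_pos: [0.4422, -0.2601, 0.0669]
eef_rot: [0.092, 0.996, 0.004, -0.004]
ft_force: [0.3, -0.2, 0.8]
width: 0.045
```

```bash
python3 - <<'E'
from fit import *
go((.431,-.2855,-.0085),79)
# refine station & cover with scene camera bright-edge check: project both hypotheses
im=cv2.imread('pics/scene0.png'); o=np.array([300,175])
print('scene px nut', proj('scene',[(.430,-.286,.0345)]).round(1))
g=cv2.imread('pics/top0.png').max(2)[234:266,402:420]; print(g)
E
```

```text
{'time': 36.05, 'joint_positions': [-0.203, 0.253, 0.736, 1.93, -0.2, 1.042, 2.008], 'ee_pos': [0.442, -0.26, 0.067], 'eef_rot': [0.092, 0.996, 0.004, -0.004], 'ft_force': [0.323, -0.155, 0.812], 'width': 0.045}
GO [-0.0112, -0.0254, -0.0754] [-0.008, -0.008, -0.008]
scene px nut [[406.2 208.2]]
[[176 176 176 175 174 174 174 175 174 176 175 175 174 175 175 175 175 173]
 [175 175 176 175 175 174 176 175 175 175 174 175 175 174 174 174 174 174]
 [175 175 175 175 175 175 175 176 177 176 176 175 176 175 175 174 174 174]
 [177 178 177 176 177 176 177 178 174 166 171 177 175 173 174 174 173 173]
 [177 177 177 177 178 177 180 168 150 159 170 175 178 175 176 175 174 173]
 [175 175 175 177 175 177 181 146 116 155 154 144 163 176 175 175 175 176]
 [174 174 173 174 173 175 180 143 120 159 153 160 175 174 173 173 174 174]
 [173 175 175 174 174 176 171 128 112 148 140 159 178 174 173 171 171 172]
 [171 172 171 171 172 175 176 133  65  76 102 155 176 174 174 175 175 174]
 [173 172 172 173 174 172 149 122 143 149 160 176 173 170 170 172 172 171]
 [172 173 172 174 169 156 130 139 167 162 147 157 177
[... 897 characters left out ...]
168 168 169 168 168 167]
 [176 176 174 175 178 179 148  97  95 144 176 175 172 170 171 170 170 170]
 [175 174 174 173 176 181 153  93  94 150 183 175 174 174 173 173 173 174]
 [171 171 171 171 173 176 147  81  85 142 176 173 171 171 170 170 171 170]
 [169 168 169 169 169 171 169 167 166 169 171 168 168 169 170 170 170 170]
 [177 176 175 175 174 174 172 173 171 170 169 168 168 167 167 168 167 168]
 [127 140 153 160 161 162 173 182 181 180 180 178 178 175 174 174 172 170]
 [ 76  76  82  90  86  84  90  97 109 116 117 120 132 140 150 163 161 169]
 [ 66  57  61  66  68  66  63  65  71  73  75  77  78  81  83  87  84  91]
 [ 60  63  65  66  66  69  71  72  71  72  71  71  70  66  68  63 117 126]]
```

Call:
apply_moves(
  deltas=[
    {"translation": [-0.01,-0.024,-0.005],"turn": [-0.008,-0.008,0.03],"hand": 0.045},
    {"translation": [0,0,-0.01],"turn": [0,0,0],"hand": 0.045},
    {"translation": [0,0,0],"turn": [0,0,0],"hand": 0.045},
  ],
)

```text
time: 36.35
ee_pos: [0.4342, -0.281, 0.0511]
eef_rot: [0.078, 0.997, 0.001, 0.0]
ft_force: [0.5, -0.3, -0.3]
width: 0.0451
```

```bash
python3 - <<'E'
from fit import *
go((.4315,-.2855,-.0085),82)
E
```

```text
{'time': 36.35, 'joint_positions': [-0.156, 0.28, 0.734, 1.943, -0.224, 1.0, 2.095], 'ee_pos': [0.434, -0.281, 0.051], 'eef_rot': [0.078, 0.997, 0.001, 0.0], 'ft_force': [0.497, -0.322, -0.261], 'width': 0.045}
GO [-0.0027, -0.0045, -0.0596] [-0.001, 0.001, 0.017]
```

Call:
apply_moves(
  deltas=[
    {"translation": [-0.0027,-0.0045,-0.016],"turn": [0,0,0],"hand": 0.045},
    {"translation": [0,0,-0.016],"turn": [0,0,0],"hand": 0.045},
    {"translation": [0,0,-0.014],"turn": [0,0,0],"hand": 0.045},
    {"translation": [0,0,-0.008],"turn": [0,0,0],"hand": 0.045},
    {"translation": [0,0,0],"turn": [0,0,0],"hand": 0.045},
  ],
)

```text
time: 36.85
ee_pos: [0.4344, -0.2822, -0.0041]
eef_rot: [0.081, 0.997, 0.001, 0.001]
ft_force: [-0.6, -0.0, 0.1]
width: 0.045
```

Call:
apply_moves(
  deltas=[
    {"translation": [0,0,0],"turn": [0,0,0],"hand": 0.005},
    {"translation": [0,0,0],"turn": [0,0,0],"hand": 0.005},
    {"translation": [0,0,0],"turn": [0,0,0],"hand": 0.005},
    {"translation": [0,0,0],"turn": [0,0,0],"hand": 0.005},
    {"translation": [0,0,0],"turn": [0,0,0],"hand": 0.005},
  ],
)

```text
time: 37.35
ee_pos: [0.4358, -0.2827, -0.0022]
eef_rot: [0.081, 0.997, 0.001, 0.002]
ft_force: [0.3, -0.5, -0.5]
width: 0.013
```

Call:
apply_moves(
  deltas=[
    {"translation": [0,0,0],"turn": [0,0,0],"hand": 0.005},
    {"translation": [0,0,0],"turn": [0,0,0],"hand": 0.005},
    {"translation": [0,0,0],"turn": [0,0,0],"hand": 0.005},
  ],
)

```text
time: 37.65
ee_pos: [0.4357, -0.2826, -0.0022]
eef_rot: [0.081, 0.997, 0.001, 0.002]
ft_force: [0.9, -0.7, -0.6]
width: 0.0125
```

```bash
python3 - <<'E'
from fit import *
go((.4315,-.2855,-.0085),82)
E
```

```text
{'time': 37.65, 'joint_positions': [-0.109, 0.373, 0.696, 1.977, -0.309, 0.894, 2.156], 'ee_pos': [0.436, -0.283, -0.002], 'eef_rot': [0.081, 0.997, 0.001, 0.002], 'ft_force': [0.942, -0.701, -0.569], 'width': 0.013}
GO [-0.0042, -0.0029, -0.0063] [-0.001, 0.005, 0.023]
```

Gripped at 12.5 mm. Before lifting I check whether the cover was shifted while gripping.

```bash
python3 - <<'E'
from fit import *
b=snap('top','t13.png').max(2).astype(float); a=cv2.imread('pics/top0.png').max(2).astype(float)
for r in range(230,262,4): print(r,a[r,382:392].astype(int).tolist(),b[r,382:392].astype(int).tolist())
for c in range(390,430,6): print(c,a[222:232,c].astype(int).tolist(),b[222:232,c].astype(int).tolist())
for c in range(388,400,4): print('bot',c,a[256:266,c].astype(int).tolist(),b[256:266,c].astype(int).tolist())
E
```

```text
230 [100, 119, 116, 113, 119, 161, 178, 175, 174, 174] [101, 118, 111, 140, 170, 177, 183, 145, 52, 50]
234 [112, 132, 123, 116, 144, 172, 178, 174, 175, 176] [111, 133, 118, 157, 180, 180, 168, 112, 42, 54]
238 [103, 129, 121, 110, 157, 180, 175, 175, 176, 175] [103, 126, 111, 155, 181, 183, 144, 54, 56, 55]
242 [115, 109, 104, 113, 161, 178, 174, 174, 173, 173] [115, 108, 103, 158, 183, 168, 110, 62, 66, 53]
246 [117, 118, 124, 123, 162, 180, 176, 175, 174, 175] [117, 116, 126, 163, 186, 156, 84, 52, 56, 58]
250 [116, 116, 110, 132, 164, 172, 171, 171, 172, 171] [116, 112, 131, 163, 173, 172, 174, 177, 176, 174]
254 [111, 108, 102, 136, 168, 173, 172, 171, 172, 172] [112, 104, 136, 168, 174, 173, 177, 143, 90, 89]
258 [126, 122, 107, 153, 178, 174, 172, 172, 172, 175] [126, 115, 155, 177, 173, 174, 179, 146, 95, 103]
390 [124, 120, 125, 129, 136, 180, 179, 175, 174, 176] [122, 121, 124, 132, 129, 118, 119, 59, 52, 60]
396 [122, 119, 128, 116, 111, 163, 180, 176, 174, 175] [122, 119, 128, 118, 117, 135, 58, 47, 51, 53]
402 [127, 125, 136, 132, 117, 134, 180, 180, 175, 175] [128, 124, 136, 132, 117, 135, 180, 182, 188, 143]
408 [126, 133, 126, 124, 130, 114, 164, 180, 176, 174] [128, 132, 127, 123, 128, 111, 167, 191, 105, 49]
414 [137, 140, 130, 125, 137, 131, 129, 179, 177, 174] [137, 140, 133, 127, 136, 105, 83, 79, 93, 121]
420 [139, 133, 138, 136, 115, 130, 131, 168, 177, 174] [78, 116, 129, 134, 156, 184, 170, 170, 137, 106]
426 [125, 132, 135, 126, 121, 125, 119, 124, 177, 176] [151, 115, 127, 155, 175, 178, 153, 78, 176, 180]
bot 388 [174, 175, 172, 173, 182, 114, 71, 63, 63, 124] [179, 181, 179, 177, 186, 120, 72, 63, 58, 98]
bot 392 [174, 176, 174, 171, 179, 138, 69, 62, 66, 130] [109, 104, 104, 98, 107, 122, 147, 154, 159, 160]
bot 396 [174, 175, 174, 169, 174, 173, 90, 61, 62, 58] [133, 146, 154, 158, 160, 163, 166, 169, 170, 171]
```

Gripping shifted the cover by +3.7 mm in y and not at all in x. Its origin is now at (0.428,-0.283). I lift it and carry it to a hover over the box.

Call:
apply_moves(
  deltas=[
    {"translation": [0,0,0.015],"turn": [0,0,0],"hand": 0.005},
    {"translation": [0,0,0.03],"turn": [0,0,0],"hand": 0.005},
    {"translation": [0,0,0.04],"turn": [0,0,0],"hand": 0.005},
    {"translation": [0,0,0.04],"turn": [0,0,0],"hand": 0.005},
    {"translation": [0,0,0.04],"turn": [0,0,0],"hand": 0.005},
  ],
  newtons=60,
)

```text
time: 38.2
ee_pos: [0.4298, -0.281, 0.1664]
eef_rot: [0.083, 0.997, 0.002, -0.004]
ft_force: [1.6, 0.7, -1.8]
width: 0.0125
```

Call:
apply_moves(
  deltas=[
    {"translation": [0.028,0.031,0],"turn": [0,0,0.025],"hand": 0.005},
    {"translation": [0.028,0.031,0],"turn": [0,0,0.025],"hand": 0.005},
    {"translation": [0.028,0.031,0],"turn": [0,0,0.025],"hand": 0.005},
    {"translation": [0.028,0.031,0],"turn": [0,0,0.025],"hand": 0.005},
    {"translation": [0.025,0.03,0],"turn": [0,0,0.02],"hand": 0.005},
  ],
)

```text
time: 38.7
ee_pos: [0.5691, -0.1303, 0.1802]
eef_rot: [0.028, 1.0, 0.001, 0.004]
ft_force: [0.9, 0.5, -1.6]
width: 0.0129
```

```bash
python3 - <<'E'
from fit import *
go((.608,-.090,.115),88.9)
E
```

```text
{'time': 38.7, 'joint_positions': [-0.392, 0.274, 0.651, 1.637, -0.175, 1.282, 1.804], 'ee_pos': [0.569, -0.13, 0.18], 'eef_rot': [0.028, 1.0, 0.001, 0.004], 'ft_force': [0.922, 0.475, -1.599], 'width': 0.013}
GO [0.0389, 0.0403, -0.0652] [-0.001, 0.008, 0.038]
```

Call:
apply_moves(
  deltas=[
    {"translation": [0.02,0.02,-0.005],"turn": [0,0.004,0.02],"hand": 0.005},
    {"translation": [0.018,0.018,-0.02],"turn": [0,0.004,0.016],"hand": 0.005},
    {"translation": [0,0,-0.02],"turn": [0,0,0],"hand": 0.005},
    {"translation": [0,0,0],"turn": [0,0,0],"hand": 0.005},
  ],
)

```text
time: 39.1
ee_pos: [0.6114, -0.0835, 0.1376]
eef_rot: [0.005, 1.0, 0.001, 0.001]
ft_force: [-0.8, -1.0, -2.6]
width: 0.0128
```

```bash
python3 - <<'E'
from fit import *
go((.608,-.090,.115),88.9)
s=readout.read_state(); t=snap('top','t14.png'); c=snap('scene','s18.png')
z=s['ee_pos'][2]+.0022+.009; print('underside z',z)
e=np.array(s['ee_pos']); S=np.array([.5931,.0435,.0553])
p=[e[0]-.0075,e[1]-.001,.0553]
C=[(.0665,.0905,z+.004),(.0665,-.0905,z+.004),(-.0665,-.0905,z+.004),(-.0665,.0905,z+.004)]
print('top pred',proj('top',T(p,C)).round(1).tolist()); print('scene pred',proj('scene',T(p,C)).round(1).tolist())
g=t.max(2)
x0=int(proj('top',T(p,C))[0][0])
for r in range(176,214,4): print(r,g[r,x0-6:x0+6].tolist(), g[r,x0+42:x0+58].tolist())
print('x0',x0)
E
```

```text
{'time': 39.1, 'joint_positions': [-0.408, 0.39, 0.604, 1.592, -0.233, 1.23, 1.799], 'ee_pos': [0.611, -0.084, 0.138], 'eef_rot': [0.005, 1.0, 0.001, 0.001], 'ft_force': [-0.845, -1.016, -2.62], 'width': 0.013}
GO [-0.0034, -0.0065, -0.0226] [-0.002, 0.002, -0.009]
underside z 0.14880904177468837
top pred [[332.5, 177.3], [382.0, 174.2], [385.4, 210.1], [335.0, 213.2]]
scene pred [[313.0, 186.9], [343.8, 172.6], [369.0, 181.7], [338.4, 197.5]]
176 [105, 109, 113, 115, 114, 111, 117, 94, 59, 56, 79, 75] [166, 163, 160, 158, 154, 132, 152, 172, 172, 128, 139, 177, 183, 141, 40, 49]
180 [116, 120, 119, 120, 118, 113, 160, 140, 70, 58, 57, 60] [163, 160, 159, 156, 133, 140, 155, 158, 116, 128, 161, 165, 124, 46, 58, 51]
184 [131, 130, 124, 114, 107, 116, 131, 110, 69, 58, 59, 60] [162, 159, 154, 152, 148, 141, 139, 100, 107, 141, 147, 110, 49, 57, 56, 52]
188 [114, 109, 91, 90, 93, 95, 99, 92, 62, 48, 55, 62] [159, 156, 153, 149, 142, 136, 131, 118, 110, 115, 87, 52, 54, 58, 51, 44]
192 [178, 179, 181, 180, 180, 182, 186, 144, 55, 53, 77, 87] [157, 154, 150, 145, 137, 131, 125, 110, 92, 68, 56, 58, 89, 84, 57, 53]
196 [119, 115, 78, 67, 74, 79, 83, 73, 58, 34, 21, 15] [155, 152, 146, 139, 132, 124, 109, 99, 162, 158, 74, 27, 31, 36, 39, 73]
200 [183, 183, 184, 184, 186, 189, 192, 190, 184, 178, 176, 175] [151, 146, 142, 135, 126, 114, 89, 151, 181, 179, 162, 124, 111, 124, 132, 128]
204 [107, 105, 106, 109, 110, 106, 102, 96, 122, 166, 182, 143] [149, 143, 136, 131, 120, 98, 132, 169, 179, 145, 99, 110, 120, 123, 124, 128]
208 [68, 69, 61, 60, 62, 60, 59, 53, 78, 160, 186, 143] [144, 139, 132, 122, 110, 92, 97, 104, 106, 100, 94, 103, 109, 117, 128, 130]
212 [129, 130, 101, 72, 62, 55, 54, 99, 112, 168, 152, 95] [140, 133, 125, 114, 99, 114, 124, 114, 113, 133, 137, 130, 128, 126, 125, 118]
x0 332
```

Call:
apply_moves(
  deltas=[
    {"translation": [-0.003,-0.006,-0.01],"turn": [-0.002,0.002,-0.009],"hand": 0.005},
    {"translation": [0,0,-0.012],"turn": [0,0,0],"hand": 0.005},
    {"translation": [0,0,0],"turn": [0,0,0],"hand": 0.005},
  ],
)

```text
time: 39.5
ee_pos: [0.6096, -0.0925, 0.12]
eef_rot: [0.012, 1.0, 0.0, 0.004]
ft_force: [0.3, 0.5, -2.0]
width: 0.0127
```

```bash
python3 - <<'E'
from fit import *
go((.608,-.090,.100),88.9)
s=readout.read_state(); t=snap('top','t15.png'); c=snap('scene','s19.png')
z=s['ee_pos'][2]+.0022+.009; e=np.array(s['ee_pos']); p=[e[0]-.0075,e[1]-.001,.0553]; print('z',z)
C=[(.0665,.0905,z+.004),(.0665,-.0905,z+.004),(-.0665,-.0905,z+.004),(-.0665,.0905,z+.004)]
P=proj('top',T(p,C)); Q=proj('scene',T(p,C)); print(P.round(1).tolist(),Q.round(1).tolist())
g=t.max(2)
for col in(338,342,346): print('top col',col,'rows206+',g[206:220,col].tolist(),'pred',(P[3]+(P[2]-P[3])*(col-P[3][0])/(P[2][0]-P[3][0]))[1].round(1))
for r in (200,206): print('row',r,'cols328+',g[r,328:340].tolist(),'pred',(P[3]+(P[0]-P[3])*(r-P[3][1])/(P[0][1]-P[3][1]))[0].round(1))
h=c.max(2)
for col in(320,326,332,344,350,356,362):
    a,b=(Q[0],Q[3]) if col<Q[3][0] else (Q[3],Q[2]); pr=a[1]+(b[1]-a[1])*(col-a[0])/(b[0]-a[0]); r0=int(pr)-6
    print('scene col',col,'from',r0,h[r0:r0+14,col].tolist(),'pred',pr.round(1))
E
```

```text
{'time': 39.5, 'joint_positions': [-0.396, 0.4, 0.604, 1.619, -0.242, 1.19, 1.808], 'ee_pos': [0.61, -0.093, 0.12], 'eef_rot': [0.012, 1.0, 0.0, 0.004], 'ft_force': [0.257, 0.49, -2.023], 'width': 0.013}
GO [-0.0016, 0.0025, -0.02] [-0.0, 0.008, 0.004]
z 0.131240996730841
[[334.8, 178.9], [383.8, 175.9], [387.2, 211.4], [337.4, 214.5]] [[315.1, 190.3], [345.6, 175.9], [370.7, 185.1], [340.5, 201.0]]
top col 338 rows206+ [182, 182, 182, 184, 191, 153, 147, 136, 103, 77, 80, 82, 90, 98] pred 214.5
top col 342 rows206+ [156, 156, 164, 106, 104, 97, 160, 103, 107, 86, 84, 81, 99, 106] pred 214.2
top col 346 rows206+ [142, 131, 135, 134, 138, 142, 144, 145, 147, 148, 150, 153, 154, 155] pred 214.0
row 200 cols328+ [184, 185, 186, 188, 192, 194, 184, 132, 137, 175, 179, 175] pred 336.3
row 206 cols328+ [66, 64, 67, 65, 66, 61, 117, 192, 173, 162, 182, 143] pred 336.8
scene col 320 from 186 [169, 209, 205, 206, 205, 205, 204, 129, 205, 165, 124, 114, 114, 101] pred 192.4
scene col 326 from 188 [205, 205, 206, 206, 206, 205, 201, 177, 118, 108, 111, 112, 112, 111] pred 194.9
scene col 332 from 191 [200, 199, 200, 201, 202, 201, 197, 141, 113, 112, 113, 113, 112, 112] pred 197.4
scene col 344 from 193 [200, 200, 202, 122, 105, 189, 123, 112, 112, 123, 102, 99, 99, 104] pred 199.2
scene col 350 from 189 [107, 106, 106, 106, 106, 104, 105, 114, 113, 112, 110, 111, 111, 111] pred 196.0
scene col 356 from 186 [199, 197, 199, 122, 105, 104, 107, 114, 112, 111, 111, 113, 113, 112] pred 192.8
scene col 362 from 183 [197, 197, 198, 197, 196, 120, 107, 110, 112, 106, 110, 111, 110, 111] pred 189.7
```

```bash
python3 - <<'E'
from fit import *
z=.1312; e=np.array([.6096,-.0925]); S=.0553
def sil(bg,cur,cam,cols,rows,r0,r1,c0,c1):
    b=cv2.imread('pics/'+bg).astype(int); c=cv2.imread('pics/'+cur).astype(int); return b.max(2),c.max(2)
b,c=sil('t7.png','t15.png',0,0,0,0,0,0,0)
for col in(336,338,340): print('T col',col,'r204+ bg',b[204:220,col].tolist(),'cur',c[204:220,col].tolist())
for r in(198,202,206,209): print('T row',r,'c328+ bg',b[r,328:344].tolist(),'cur',c[r,328:344].tolist())
b,c=sil('s14.png','s19.png',0,0,0,0,0,0,0)
for col in(318,326,334,340,346,352,358,364,368):
    print('S col',col,'r180+ bg',b[178:206,col].tolist(),'\n      cur',c[178:206,col].tolist())
E
```

```text
T col 336 r204+ bg [74, 140, 152, 87, 143, 161, 96, 94, 93, 92, 139, 175, 165, 175, 148, 177] cur [113, 161, 173, 104, 154, 160, 95, 90, 90, 92, 141, 176, 166, 177, 149, 179]
T col 338 r204+ bg [162, 209, 188, 132, 128, 131, 126, 126, 127, 131, 175, 84, 75, 79, 87, 97] cur [177, 183, 182, 182, 182, 184, 191, 153, 147, 136, 103, 77, 80, 82, 90, 98]
T col 340 r204+ bg [106, 208, 206, 207, 177, 205, 206, 204, 205, 207, 213, 94, 79, 86, 96, 102] cur [180, 102, 91, 93, 95, 94, 98, 98, 98, 102, 110, 79, 87, 88, 98, 102]
T row 198 c328+ bg [95, 100, 101, 99, 101, 103, 101, 98, 130, 156, 125, 106, 118, 118, 119, 119] cur [97, 103, 102, 103, 104, 102, 103, 102, 168, 174, 99, 4, 153, 187, 184, 182]
T row 202 c328+ bg [153, 108, 110, 104, 98, 103, 99, 96, 72, 172, 165, 114, 120, 120, 118, 118] cur [155, 107, 112, 107, 102, 105, 99, 90, 117, 164, 176, 171, 173, 173, 173, 173]
T row 206 c328+ bg [62, 63, 66, 64, 65, 58, 115, 193, 152, 174, 188, 193, 206, 203, 201, 200] cur [66, 64, 67, 65, 66, 61, 117, 192, 173, 162, 182, 143, 91, 90, 156, 178]
T row 209 c328+ bg [60, 57, 105, 123, 122, 129, 102,
[... 2185 characters left out ...]
4, 104, 106, 114, 112, 111, 112, 112, 112, 112, 112, 95, 110, 111, 113, 112, 112]
S col 364 r180+ bg [130, 127, 127, 127, 127, 126, 131, 127, 161, 201, 208, 205, 200, 143, 112, 111, 114, 144, 119, 163, 127, 113, 112, 113, 112, 112, 113, 112] 
      cur [131, 128, 128, 128, 129, 176, 197, 197, 195, 120, 107, 109, 112, 97, 109, 112, 113, 103, 108, 110, 115, 113, 112, 112, 112, 111, 112, 112]
S col 368 r180+ bg [130, 126, 131, 135, 152, 199, 202, 201, 197, 194, 189, 188, 186, 170, 117, 107, 106, 90, 85, 127, 124, 127, 127, 125, 123, 122, 126, 128] 
      cur [132, 126, 131, 136, 152, 201, 178, 124, 107, 145, 186, 189, 186, 171, 117, 107, 106, 90, 82, 127, 123, 126, 127, 125, 123, 122, 127, 127]
```

Allowing for the gripper's shadow, the cover's edges in both cameras match my prediction within about 1 mm. I correct the pose and lower onto the stud.

Call:
apply_moves(
  deltas=[
    {"translation": [-0.0015,0.0025,-0.008],"turn": [0,0.008,0.004],"hand": 0.005},
    {"translation": [0,0,-0.01],"turn": [0,0,0],"hand": 0.005},
    {"translation": [0,0,0],"turn": [0,0,0],"hand": 0.005},
  ],
)

```text
time: 39.9
ee_pos: [0.6091, -0.0901, 0.1026]
eef_rot: [0.01, 1.0, 0.0, 0.001]
ft_force: [-0.7, 1.1, -2.7]
width: 0.0126
```

```bash
python3 - <<'E'
from fit import *
go((.608,-.0903,.0778),88.9)
E
```

```text
{'time': 39.9, 'joint_positions': [-0.393, 0.42, 0.596, 1.633, -0.252, 1.164, 1.815], 'ee_pos': [0.609, -0.09, 0.103], 'eef_rot': [0.01, 1.0, 0.0, 0.001], 'ft_force': [-0.698, 1.07, -2.749], 'width': 0.013}
GO [-0.0011, -0.0002, -0.0248] [0.0, 0.002, -0.0]
```

Call:
apply_moves(
  deltas=[
    {"translation": [-0.001,0,-0.006],"turn": [0,0.002,0],"hand": 0.005},
    {"translation": [0,0,-0.005],"turn": [0,0,0],"hand": 0.005},
  ],
)

```text
time: 40.1
ee_pos: [0.6083, -0.0899, 0.091]
eef_rot: [0.009, 1.0, -0.0, -0.0]
ft_force: [-0.0, 0.7, -2.1]
width: 0.0128
```

Call:
apply_moves(
  deltas=[
    {"translation": [0,0,-0.004],"turn": [0,0,0],"hand": 0.005},
    {"translation": [0,0,-0.003],"turn": [0,0,0],"hand": 0.005},
  ],
)

```text
time: 40.3
ee_pos: [0.6081, -0.0899, 0.083]
eef_rot: [0.009, 1.0, -0.0, -0.0]
ft_force: [-0.6, 0.4, -1.6]
width: 0.0127
```

Call:
apply_moves(
  deltas=[
    {"translation": [0,0,-0.004],"turn": [0,0,0],"hand": 0.005},
  ],
)

```text
time: 40.4
ee_pos: [0.6082, -0.0899, 0.0788]
eef_rot: [0.009, 1.0, -0.0, -0.0]
ft_force: [0.1, -0.0, -1.7]
width: 0.0127
```

Call:
apply_moves(
  deltas=[
    {"translation": [0,0,-0.003],"turn": [0,0,0],"hand": 0.005},
  ],
)

```text
time: 40.5
ee_pos: [0.6084, -0.09, 0.0764]
eef_rot: [0.009, 1.0, 0.0, -0.0]
ft_force: [-9.9, 1.1, 23.1]
width: 0.0125
```

```bash
python3 - <<'E'
from fit import *
go((.608,-.0903,.0778),88.9)
E
```

```text
{'time': 40.5, 'joint_positions': [-0.385, 0.447, 0.586, 1.658, -0.269, 1.118, 1.827], 'ee_pos': [0.608, -0.09, 0.076], 'eef_rot': [0.009, 1.0, 0.0, -0.0], 'ft_force': [-9.936, 1.133, 23.135], 'width': 0.013}
GO [-0.0004, -0.0003, 0.0014] [-0.0, -0.0, -0.0]
```

The cover is seated at the expected height (contact 23 N at 0.0764). I open, centre on the stud axis, regrip and begin turning clockwise.

Call:
apply_moves(
  deltas=[
    {"translation": [0,0,0.001],"turn": [0,0,0],"hand": 0.03},
    {"translation": [0,0,0],"turn": [0,0,0],"hand": 0.03},
    {"translation": [0,0,0],"turn": [0,0,0],"hand": 0.03},
    {"translation": [-0.007,-0.0005,-0.001],"turn": [0,0,0],"hand": 0.03},
    {"translation": [0,0,-0.002],"turn": [0,0,0],"hand": 0.03},
  ],
)

```text
time: 41.0
ee_pos: [0.6021, -0.091, 0.0754]
eef_rot: [0.01, 1.0, 0.0, 0.001]
ft_force: [-0.2, 0.7, 0.3]
width: 0.0296
```

Call:
apply_moves(
  deltas=[
    {"translation": [0,0,0],"turn": [0,0,0],"hand": 0.005},
    {"translation": [0,0,0],"turn": [0,0,0],"hand": 0.005},
    {"translation": [0,0,0],"turn": [0,0,0],"hand": 0.005},
    {"translation": [0,0,0],"turn": [0,0,0],"hand": 0.005},
    {"translation": [0,0,0],"turn": [0,0,0],"hand": 0.005},
  ],
  newtons=40,
)

```text
time: 41.5
ee_pos: [0.6016, -0.0907, 0.075]
eef_rot: [0.01, 1.0, 0.0, 0.001]
ft_force: [-0.4, 0.1, -0.3]
width: 0.0127
```

Call:
apply_moves(
  deltas=[
    {"translation": [0,0,0],"turn": [0,0,-0.1],"hand": 0.005},
    {"translation": [0,0,0],"turn": [0,0,-0.14],"hand": 0.005},
    {"translation": [0,0,0],"turn": [0,0,-0.14],"hand": 0.005},
    {"translation": [0,0,0],"turn": [0,0,-0.14],"hand": 0.005},
    {"translation": [0,0,0],"turn": [0,0,0],"hand": 0.005},
  ],
)

```text
time: 42.0
ee_pos: [0.6015, -0.0903, 0.0746]
eef_rot: [0.275, 0.961, 0.0, 0.001]
ft_force: [-0.3, -0.8, 0.4]
width: 0.0126
```

```bash
python3 - <<'E'
from fit import *
go((.601,-.0905,.073),60); print(np.round(readout.read_state()['torque'],2))
E
```

```text
{'time': 42.0, 'joint_positions': [-0.469, 0.458, 0.696, 1.685, -0.321, 1.115, 1.332], 'ee_pos': [0.602, -0.09, 0.075], 'eef_rot': [0.275, 0.961, 0.0, 0.001], 'ft_force': [-0.291, -0.811, 0.428], 'width': 0.013}
GO [-0.0005, -0.0002, -0.0016] [0.0, 0.002, 0.034]
[-0.11  0.16 -0.09]
```

Call:
apply_moves(
  deltas=[
    {"translation": [0,0,0],"turn": [0,0,-0.14],"hand": 0.005},
    {"translation": [0,0,0],"turn": [0,0,-0.14],"hand": 0.005},
    {"translation": [0,0,0],"turn": [0,0,-0.14],"hand": 0.005},
    {"translation": [0,0,0],"turn": [0,0,-0.14],"hand": 0.005},
    {"translation": [0,0,0],"turn": [0,0,-0.14],"hand": 0.005},
  ],
)

```text
time: 42.5
ee_pos: [0.602, -0.09, 0.0744]
eef_rot: [0.587, 0.809, -0.0, 0.001]
ft_force: [1.8, -0.1, -2.4]
width: 0.0123
```

Call:
apply_moves(
  deltas=[
    {"translation": [0,0,0],"turn": [0,0,-0.14],"hand": 0.005},
    {"translation": [0,0,0],"turn": [0,0,-0.14],"hand": 0.005},
    {"translation": [0,0,0],"turn": [0,0,-0.14],"hand": 0.005},
    {"translation": [0,0,0],"turn": [0,0,-0.14],"hand": 0.005},
    {"translation": [0,0,0],"turn": [0,0,-0.14],"hand": 0.005},
  ],
)

```text
time: 43.0
ee_pos: [0.6035, -0.09, 0.0737]
eef_rot: [0.83, 0.558, -0.0, 0.003]
ft_force: [1.2, -1.2, -3.3]
width: 0.0127
```

Call:
apply_moves(
  deltas=[
    {"translation": [0,0,0],"turn": [0,0,-0.14],"hand": 0.005},
    {"translation": [0,0,0],"turn": [0,0,-0.14],"hand": 0.005},
    {"translation": [0,0,0],"turn": [0,0,-0.14],"hand": 0.005},
    {"translation": [0,0,0],"turn": [0,0,-0.14],"hand": 0.005},
    {"translation": [0,0,0],"turn": [0,0,0],"hand": 0.005},
  ],
)

```text
time: 43.5
ee_pos: [0.6044, -0.0902, 0.0727]
eef_rot: [0.952, 0.306, -0.001, 0.003]
ft_force: [-0.0, 0.8, -0.2]
width: 0.0127
```

```bash
python3 - <<'E'
from fit import *
go((.6012,-.0905,.073),-80); print(np.round(readout.read_state()['torque'],2))
E
```

```text
{'time': 43.5, 'joint_positions': [-0.731, 0.655, 1.113, 1.688, -0.619, 1.199, -0.413], 'ee_pos': [0.604, -0.09, 0.073], 'eef_rot': [0.952, 0.306, -0.001, 0.003], 'ft_force': [-0.035, 0.823, -0.175], 'width': 0.013}
GO [-0.0032, -0.0003, 0.0003] [0.007, -0.002, -0.447]
[ 0.19  0.11 -0.01]
```

About 2.5 rad are done. I turn a little further, then open, rise above the wings, and rotate back half a turn for the next grip.

Call:
apply_moves(
  deltas=[
    {"translation": [-0.001,0,0],"turn": [0,0,-0.13],"hand": 0.005},
    {"translation": [-0.001,0,0],"turn": [0,0,-0.13],"hand": 0.005},
    {"translation": [-0.001,0,0],"turn": [0,0,-0.13],"hand": 0.005},
    {"translation": [0,0,0],"turn": [0,0,-0.13],"hand": 0.005},
    {"translation": [0,0,0],"turn": [0,0,0],"hand": 0.005},
  ],
)

```text
time: 44.0
ee_pos: [0.6037, -0.0908, 0.0725]
eef_rot: [0.998, 0.061, -0.001, 0.004]
ft_force: [0.8, -0.0, -2.3]
width: 0.0131
```

Call:
apply_moves(
  deltas=[
    {"translation": [0,0,0],"turn": [0,0,0],"hand": 0.035},
    {"translation": [0,0,0],"turn": [0,0,0],"hand": 0.035},
    {"translation": [0,0,0],"turn": [0,0,0],"hand": 0.035},
    {"translation": [0,0,0.03],"turn": [0,0,0],"hand": 0.035},
    {"translation": [0,0,0.02],"turn": [0,0,0],"hand": 0.035},
  ],
)

```text
time: 44.5
ee_pos: [0.6017, -0.0904, 0.1215]
eef_rot: [0.997, 0.071, -0.003, 0.003]
ft_force: [-0.1, -0.7, -0.1]
width: 0.0341
```

Call:
apply_moves(
  deltas=[
    {"translation": [0,0,0],"turn": [0,0,0.145],"hand": 0.035},
    {"translation": [0,0,0],"turn": [0,0,0.145],"hand": 0.035},
    {"translation": [0,0,0],"turn": [0,0,0.145],"hand": 0.035},
    {"translation": [0,0,0],"turn": [0,0,0.145],"hand": 0.035},
    {"translation": [0,0,0],"turn": [0,0,0.145],"hand": 0.035},
  ],
)

```text
time: 45.0
ee_pos: [0.6031, -0.0915, 0.1254]
eef_rot: [0.902, 0.432, 0.001, 0.005]
ft_force: [-0.1, -0.1, 0.6]
width: 0.0351
```

Call:
apply_moves(
  deltas=[
    {"translation": [0,0,0],"turn": [0,0,0.145],"hand": 0.035},
    {"translation": [0,0,0],"turn": [0,0,0.145],"hand": 0.035},
    {"translation": [0,0,0],"turn": [0,0,0.145],"hand": 0.035},
    {"translation": [0,0,0],"turn": [0,0,0.145],"hand": 0.035},
    {"translation": [0,0,0],"turn": [0,0,0.145],"hand": 0.035},
  ],
)

```text
time: 45.5
ee_pos: [0.603, -0.092, 0.1269]
eef_rot: [0.681, 0.733, 0.004, 0.004]
ft_force: [0.2, -0.4, -0.7]
width: 0.0347
```

Call:
apply_moves(
  deltas=[
    {"translation": [0,0,0],"turn": [0,0,0.145],"hand": 0.035},
    {"translation": [0,0,0],"turn": [0,0,0.145],"hand": 0.035},
    {"translation": [0,0,0],"turn": [0,0,0.145],"hand": 0.035},
    {"translation": [0,0,0],"turn": [0,0,0.145],"hand": 0.035},
    {"translation": [0,0,0],"turn": [0,0,0.145],"hand": 0.035},
  ],
)

```text
time: 46.0
ee_pos: [0.6029, -0.0929, 0.1284]
eef_rot: [0.365, 0.931, 0.006, 0.004]
ft_force: [0.2, -0.9, 0.4]
width: 0.0349
```

Call:
apply_moves(
  deltas=[
    {"translation": [0,0,0],"turn": [0,0,0.145],"hand": 0.035},
    {"translation": [0,0,0],"turn": [0,0,0.145],"hand": 0.035},
    {"translation": [0,0,0],"turn": [0,0,0.145],"hand": 0.035},
    {"translation": [0,0,0],"turn": [0,0,0.145],"hand": 0.035},
    {"translation": [0,0,0],"turn": [0,0,0],"hand": 0.035},
  ],
)

```text
time: 46.5
ee_pos: [0.6027, -0.0944, 0.1301]
eef_rot: [0.072, 0.997, 0.007, 0.003]
ft_force: [-0.4, -0.5, 0.2]
width: 0.035
```

```bash
python3 - <<'E'
from fit import *
s=st(); R=Ro.from_quat(s['eef_rot']).as_matrix(); print('jaw',np.degrees(np.arctan2(R[1,1],R[0,1])))
go((.6012,-.0905,.071),100,s=s); snap('top','t16.png')
E
```

```text
{'time': 46.5, 'joint_positions': [-0.427, 0.387, 0.655, 1.625, -0.264, 1.21, 1.714], 'ee_pos': [0.603, -0.094, 0.13], 'eef_rot': [0.072, 0.997, 0.007, 0.003], 'ft_force': [-0.439, -0.534, 0.16], 'width': 0.035}
jaw 81.79878232028261
GO [-0.0015, 0.0039, -0.0591] [-0.015, 0.005, 0.318]
```

Call:
apply_moves(
  deltas=[
    {"translation": [-0.0015,0.004,0],"turn": [-0.015,0.005,0.13],"hand": 0.035},
    {"translation": [0,0,0],"turn": [0,0,0.12],"hand": 0.035},
    {"translation": [0,0,-0.012],"turn": [0,0,0],"hand": 0.035},
    {"translation": [0,0,-0.01],"turn": [0,0,0],"hand": 0.035},
    {"translation": [0,0,0],"turn": [0,0,0],"hand": 0.035},
  ],
)

```text
time: 47.05
ee_pos: [0.6008, -0.0907, 0.1063]
eef_rot: [-0.044, 0.999, -0.001, 0.001]
ft_force: [-0.2, 0.2, -0.4]
width: 0.0347
```

```bash
python3 - <<'E'
from fit import *
go((.6012,-.0905,.0725),97)
E
```

```text
{'time': 47.05, 'joint_positions': [-0.407, 0.399, 0.608, 1.653, -0.243, 1.164, 1.92], 'ee_pos': [0.601, -0.091, 0.106], 'eef_rot': [-0.044, 0.999, -0.001, 0.001], 'ft_force': [-0.242, 0.243, -0.386], 'width': 0.035}
GO [0.0004, 0.0002, -0.0338] [0.001, 0.002, 0.033]
```

Call:
apply_moves(
  deltas=[
    {"translation": [0,0,-0.01],"turn": [0,0.002,0.03],"hand": 0.035},
    {"translation": [0,0,-0.012],"turn": [0,0,0],"hand": 0.035},
    {"translation": [0,0,-0.009],"turn": [0,0,0],"hand": 0.035},
    {"translation": [0,0,0],"turn": [0,0,0],"hand": 0.005},
    {"translation": [0,0,0],"turn": [0,0,0],"hand": 0.005},
  ],
)

```text
time: 47.55
ee_pos: [0.5999, -0.0909, 0.0711]
eef_rot: [-0.058, 0.998, -0.001, -0.001]
ft_force: [0.7, -0.0, 0.1]
width: 0.0257
```

Call:
apply_moves(
  deltas=[
    {"translation": [0,0,0],"turn": [0,0,0],"hand": 0.005},
    {"translation": [0,0,0],"turn": [0,0,0],"hand": 0.005},
    {"translation": [0,0,0],"turn": [0,0,0],"hand": 0.005},
    {"translation": [0,0,0],"turn": [0,0,0],"hand": 0.005},
    {"translation": [0,0,0],"turn": [0,0,-0.1],"hand": 0.005},
  ],
)

```text
time: 48.05
ee_pos: [0.6002, -0.0909, 0.0718]
eef_rot: [-0.007, 1.0, -0.001, -0.001]
ft_force: [2.0, -0.2, -3.3]
width: 0.0128
```

Call:
apply_moves(
  deltas=[
    {"translation": [0,0,0],"turn": [0,0,-0.14],"hand": 0.005},
    {"translation": [0,0,0],"turn": [0,0,-0.14],"hand": 0.005},
    {"translation": [0,0,0],"turn": [0,0,-0.14],"hand": 0.005},
    {"translation": [0,0,0],"turn": [0,0,-0.14],"hand": 0.005},
    {"translation": [0,0,0],"turn": [0,0,-0.14],"hand": 0.005},
  ],
)

```text
time: 48.55
ee_pos: [0.6015, -0.0894, 0.0722]
eef_rot: [0.348, 0.937, 0.001, 0.0]
ft_force: [2.7, 0.5, -2.2]
width: 0.0126
```

Call:
apply_moves(
  deltas=[
    {"translation": [0,0,0],"turn": [0,0,-0.14],"hand": 0.005},
    {"translation": [0,0,0],"turn": [0,0,-0.14],"hand": 0.005},
    {"translation": [0,0,0],"turn": [0,0,-0.14],"hand": 0.005},
    {"translation": [-0.0005,0,0],"turn": [0,0,-0.14],"hand": 0.005},
    {"translation": [-0.0005,0,0],"turn": [0,0,-0.14],"hand": 0.005},
  ],
)

```text
time: 49.05
ee_pos: [0.6024, -0.0885, 0.0728]
eef_rot: [0.659, 0.752, 0.001, 0.002]
ft_force: [3.8, -1.2, -5.1]
width: 0.0129
```

Call:
apply_moves(
  deltas=[
    {"translation": [-0.0005,0,0],"turn": [0,0,-0.14],"hand": 0.005},
    {"translation": [-0.0005,0,0],"turn": [0,0,-0.14],"hand": 0.005},
    {"translation": [-0.0005,0,0],"turn": [0,0,-0.14],"hand": 0.005},
    {"translation": [-0.0005,0,0],"turn": [0,0,-0.14],"hand": 0.005},
    {"translation": [-0.0005,0,0],"turn": [0,0,-0.13],"hand": 0.005},
  ],
)

```text
time: 49.55
ee_pos: [0.6033, -0.0875, 0.0736]
eef_rot: [0.881, 0.474, 0.003, 0.006]
ft_force: [3.7, -1.3, -5.0]
width: 0.0127
```

```bash
python3 - <<'E'
from fit import *
s=st(); R=Ro.from_quat(s['eef_rot']).as_matrix(); print('jaw',np.degrees(np.arctan2(R[1,1],R[0,1])),np.round(s['torque'],2))
go((.6012,-.0905,.0725),-83,s=s)
E
```

```text
{'time': 49.55, 'joint_positions': [-0.723, 0.613, 1.073, 1.702, -0.576, 1.169, -0.081], 'ee_pos': [0.603, -0.087, 0.074], 'eef_rot': [0.881, 0.474, 0.003, 0.006], 'ft_force': [3.712, -1.302, -4.95], 'width': 0.013}
jaw -33.46346117267399 [-0.38 -0.61  0.21]
GO [-0.0021, -0.003, -0.0011] [0.011, 0.006, -0.865]
```

The total is now about 5.3 rad plus the start value. I turn on to about -83°, following the nut down, and then regrip once more.

Call:
apply_moves(
  deltas=[
    {"translation": [-0.001,-0.001,-0.001],"turn": [0.004,0.002,-0.13],"hand": 0.005},
    {"translation": [-0.001,-0.001,-0.001],"turn": [0.004,0.002,-0.13],"hand": 0.005},
    {"translation": [-0.001,-0.001,-0.001],"turn": [0.003,0.002,-0.13],"hand": 0.005},
    {"translation": [-0.0005,-0.0005,-0.0005],"turn": [0,0,-0.13],"hand": 0.005},
    {"translation": [-0.0005,-0.0005,-0.0005],"turn": [0,0,-0.13],"hand": 0.005},
  ],
)

```text
time: 50.05
ee_pos: [0.6035, -0.0886, 0.0711]
eef_rot: [0.988, 0.157, 0.005, 0.001]
ft_force: [0.9, -0.2, -2.5]
width: 0.0125
```

Call:
apply_moves(
  deltas=[
    {"translation": [-0.0005,-0.0005,-0.0005],"turn": [0,0,-0.13],"hand": 0.005},
    {"translation": [-0.0005,-0.0005,-0.0005],"turn": [0,0,-0.13],"hand": 0.005},
    {"translation": [0,0,0],"turn": [0,0,0],"hand": 0.005},
  ],
)

```text
time: 50.35
ee_pos: [0.6037, -0.089, 0.0703]
eef_rot: [1.0, 0.022, 0.006, 0.002]
ft_force: [-0.8, -1.0, -2.5]
width: 0.0129
```

Call:
apply_moves(
  deltas=[
    {"translation": [0,0,0],"turn": [0,0,0],"hand": 0.035},
    {"translation": [0,0,0],"turn": [0,0,0],"hand": 0.035},
    {"translation": [0,0,0],"turn": [0,0,0],"hand": 0.035},
    {"translation": [0,0,0.03],"turn": [0,0,0],"hand": 0.035},
    {"translation": [0,0,0.022],"turn": [0,0,0],"hand": 0.035},
  ],
)

```text
time: 50.85
ee_pos: [0.6024, -0.088, 0.1216]
eef_rot: [1.0, 0.028, 0.004, 0.001]
ft_force: [0.4, -0.6, -0.6]
width: 0.034
```

Call:
apply_moves(
  deltas=[
    {"translation": [0,0,0],"turn": [0,0,0.145],"hand": 0.035},
    {"translation": [0,0,0],"turn": [0,0,0.145],"hand": 0.035},
    {"translation": [0,0,0],"turn": [0,0,0.145],"hand": 0.035},
    {"translation": [0,0,0],"turn": [0,0,0.145],"hand": 0.035},
    {"translation": [0,0,0],"turn": [0,0,0.145],"hand": 0.035},
  ],
)

```text
time: 51.35
ee_pos: [0.6043, -0.0886, 0.1261]
eef_rot: [0.92, 0.392, 0.008, -0.0]
ft_force: [-0.7, 0.2, -1.0]
width: 0.0348
```

Call:
apply_moves(
  deltas=[
    {"translation": [0,0,0],"turn": [0,0,0.145],"hand": 0.035},
    {"translation": [0,0,0],"turn": [0,0,0.145],"hand": 0.035},
    {"translation": [0,0,0],"turn": [0,0,0.145],"hand": 0.035},
    {"translation": [0,0,0],"turn": [0,0,0.145],"hand": 0.035},
    {"translation": [0,0,0],"turn": [0,0,0.145],"hand": 0.035},
  ],
)

```text
time: 51.85
ee_pos: [0.6046, -0.089, 0.1279]
eef_rot: [0.712, 0.702, 0.009, -0.003]
ft_force: [-0.8, 0.9, -0.7]
width: 0.035
```

Call:
apply_moves(
  deltas=[
    {"translation": [0,0,0],"turn": [0,0,0.145],"hand": 0.035},
    {"translation": [0,0,0],"turn": [0,0,0.145],"hand": 0.035},
    {"translation": [0,0,0],"turn": [0,0,0.145],"hand": 0.035},
    {"translation": [0,0,0],"turn": [0,0,0.145],"hand": 0.035},
    {"translation": [0,0,0],"turn": [0,0,0.145],"hand": 0.035},
  ],
)

```text
time: 52.35
ee_pos: [0.6048, -0.0898, 0.1297]
eef_rot: [0.406, 0.914, 0.008, -0.005]
ft_force: [-0.1, 0.4, 0.2]
width: 0.0349
```

Call:
apply_moves(
  deltas=[
    {"translation": [0,0,0],"turn": [0,0,0.145],"hand": 0.035},
    {"translation": [0,0,0],"turn": [0,0,0.145],"hand": 0.035},
    {"translation": [0,0,0],"turn": [0,0,0.145],"hand": 0.035},
    {"translation": [0,0,0],"turn": [0,0,0.145],"hand": 0.035},
    {"translation": [0,0,0],"turn": [0,0,0],"hand": 0.035},
  ],
)

```text
time: 52.85
ee_pos: [0.605, -0.0909, 0.1315]
eef_rot: [0.116, 0.993, 0.007, -0.006]
ft_force: [-0.3, -0.0, -0.7]
width: 0.0349
```

```bash
python3 - <<'E'
from fit import *
s=st(); R=Ro.from_quat(s['eef_rot']).as_matrix(); print('jaw',np.degrees(np.arctan2(R[1,1],R[0,1])))
go((.6005,-.0907,.0715),90,s=s)
E
```

```text
{'time': 52.85, 'joint_positions': [-0.436, 0.41, 0.671, 1.601, -0.28, 1.239, 1.629], 'ee_pos': [0.605, -0.091, 0.132], 'eef_rot': [0.116, 0.993, 0.007, -0.006], 'ft_force': [-0.307, -0.042, -0.661], 'width': 0.035}
jaw 76.6752867317451
GO [-0.0045, 0.0002, -0.06] [-0.015, -0.012, 0.232]
```

Call:
apply_moves(
  deltas=[
    {"translation": [-0.004,0,0],"turn": [-0.015,-0.012,0.14],"hand": 0.035},
    {"translation": [0,0,0],"turn": [0,0,0.12],"hand": 0.035},
    {"translation": [0,0,-0.015],"turn": [0,0,0],"hand": 0.035},
    {"translation": [0,0,-0.015],"turn": [0,0,0],"hand": 0.035},
    {"translation": [0,0,0],"turn": [0,0,0],"hand": 0.035},
  ],
)

```text
time: 53.35
ee_pos: [0.6006, -0.0915, 0.0993]
eef_rot: [-0.007, 1.0, 0.0, 0.001]
ft_force: [0.0, -0.1, -0.1]
width: 0.0352
```

```bash
python3 - <<'E'
from fit import *
go((.601,-.0905,.0715),92.5)
E
```

```text
{'time': 53.35, 'joint_positions': [-0.414, 0.409, 0.621, 1.661, -0.257, 1.152, 1.859], 'ee_pos': [0.601, -0.091, 0.099], 'eef_rot': [-0.007, 1.0, 0.0, 0.001], 'ft_force': [0.023, -0.102, -0.069], 'width': 0.035}
GO [0.0004, 0.001, -0.0278] [-0.001, 0.002, 0.029]
```

Call:
apply_moves(
  deltas=[
    {"translation": [0,0.001,-0.012],"turn": [0,0.002,0.025],"hand": 0.035},
    {"translation": [0,0,-0.012],"turn": [0,0,0],"hand": 0.035},
    {"translation": [0,0,-0.002],"turn": [0,0,0],"hand": 0.035},
    {"translation": [0,0,0],"turn": [0,0,0],"hand": 0.005},
    {"translation": [0,0,0],"turn": [0,0,0],"hand": 0.005},
  ],
)

```text
time: 53.85
ee_pos: [0.5999, -0.0906, 0.0694]
eef_rot: [-0.018, 1.0, 0.0, -0.001]
ft_force: [-0.7, -0.0, 1.3]
width: 0.0258
```

Call:
apply_moves(
  deltas=[
    {"translation": [0,0,0],"turn": [0,0,0],"hand": 0.005},
    {"translation": [0,0,0],"turn": [0,0,0],"hand": 0.005},
    {"translation": [0,0,0],"turn": [0,0,0],"hand": 0.005},
    {"translation": [0,0,0],"turn": [0,0,-0.08],"hand": 0.005},
    {"translation": [0,0,0],"turn": [0,0,-0.08],"hand": 0.005},
  ],
)

```text
time: 54.35
ee_pos: [0.6004, -0.0903, 0.0703]
eef_rot: [0.064, 0.998, 0.0, -0.001]
ft_force: [0.5, 0.0, -2.9]
width: 0.0125
```

Call:
apply_moves(
  deltas=[
    {"translation": [0,0,0],"turn": [0,0,-0.08],"hand": 0.005},
    {"translation": [0,0,0],"turn": [0,0,-0.08],"hand": 0.005},
  ],
)

```text
time: 54.55
ee_pos: [0.6005, -0.09, 0.0703]
eef_rot: [0.147, 0.989, 0.001, -0.0]
ft_force: [1.2, -0.1, -2.6]
width: 0.0127
```

Call:
apply_moves(
  deltas=[
    {"translation": [0,0,0],"turn": [0,0,-0.08],"hand": 0.005},
    {"translation": [0,0,0],"turn": [0,0,-0.08],"hand": 0.005},
  ],
)

```text
time: 54.75
ee_pos: [0.6007, -0.0896, 0.0703]
eef_rot: [0.228, 0.974, 0.001, -0.0]
ft_force: [0.7, 0.7, -3.9]
width: 0.0124
```

Call:
apply_moves(
  deltas=[
    {"translation": [0,0,0],"turn": [0,0,-0.08],"hand": 0.005},
    {"translation": [0,0,0],"turn": [0,0,-0.08],"hand": 0.005},
  ],
)

```text
time: 54.95
ee_pos: [0.6009, -0.0893, 0.0703]
eef_rot: [0.308, 0.951, 0.001, 0.0]
ft_force: [1.1, 0.6, -3.2]
width: 0.0129
```

```bash
python3 - <<'E'
from fit import *
s=st(); R=Ro.from_quat(s['eef_rot']).as_matrix(); print('jaw',np.degrees(np.arctan2(R[1,1],R[0,1])),np.round(s['torque'],2))
E
```

```text
{'time': 54.95, 'joint_positions': [-0.5, 0.475, 0.738, 1.691, -0.352, 1.112, 1.285], 'ee_pos': [0.601, -0.089, 0.07], 'eef_rot': [0.308, 0.951, 0.001, 0.0], 'ft_force': [1.064, 0.563, -3.219], 'width': 0.013}
jaw 54.07538367111982 [ 0.06 -0.25  0.08]
```

Call:
apply_moves(
  deltas=[
    {"translation": [0,-0.0005,-0.0005],"turn": [0,0,-0.08],"hand": 0.005},
    {"translation": [0,-0.0005,0],"turn": [0,0,-0.08],"hand": 0.005},
  ],
)

```text
time: 55.15
ee_pos: [0.6013, -0.0896, 0.0698]
eef_rot: [0.386, 0.923, 0.001, 0.001]
ft_force: [0.5, 0.4, -1.9]
width: 0.0126
```

Call:
apply_moves(
  deltas=[
    {"translation": [0,0,0],"turn": [0,0,-0.08],"hand": 0.005},
    {"translation": [0,0,0],"turn": [0,0,-0.08],"hand": 0.005},
  ],
)

```text
time: 55.35
ee_pos: [0.6013, -0.0893, 0.0698]
eef_rot: [0.46, 0.888, 0.001, 0.001]
ft_force: [3.1, -2.7, -2.2]
width: 0.0148
```

Call:
apply_moves(
  deltas=[
    {"translation": [0,0,0],"turn": [0,0,-0.07],"hand": 0.005},
    {"translation": [0,0,0],"turn": [0,0,-0.07],"hand": 0.005},
  ],
)

```text
time: 55.55
ee_pos: [0.6021, -0.0901, 0.0701]
eef_rot: [0.522, 0.853, 0.0, 0.002]
ft_force: [-0.5, -0.9, -3.8]
width: 0.0173
```

Call:
apply_moves(
  deltas=[
    {"translation": [0,0,0],"turn": [0,0,-0.07],"hand": 0.005},
    {"translation": [0,0,0],"turn": [0,0,-0.07],"hand": 0.005},
  ],
)

```text
time: 55.75
ee_pos: [0.6024, -0.0904, 0.07]
eef_rot: [0.58, 0.815, -0.001, 0.003]
ft_force: [-0.7, -0.4, -2.3]
width: 0.0197
```

```bash
python3 - <<'E'
from fit import *
s=st(); R=Ro.from_quat(s['eef_rot']).as_matrix(); print('jaw',np.degrees(np.arctan2(R[1,1],R[0,1])),np.round(s['torque'],2))
E
```

```text
{'time': 55.75, 'joint_positions': [-0.593, 0.522, 0.871, 1.694, -0.431, 1.126, 0.734], 'ee_pos': [0.602, -0.09, 0.07], 'eef_rot': [0.58, 0.815, -0.001, 0.003], 'ft_force': [-0.73, -0.393, -2.276], 'width': 0.02}
jaw 19.087998740786364 [-0.27  0.25  1.85]
```

The jaws are forced open on the stopped bar (width 20 mm, torque 1.85 N m), so the nut is at its stop. I release, retreat and hand in.

Call:
apply_moves(
  deltas=[
    {"translation": [0,0,0],"turn": [0,0,0],"hand": 0.055},
    {"translation": [0,0,0],"turn": [0,0,0],"hand": 0.055},
    {"translation": [0,0,0],"turn": [0,0,0],"hand": 0.055},
    {"translation": [0,0,0],"turn": [0,0,0],"hand": 0.055},
    {"translation": [0,0,0],"turn": [0,0,0],"hand": 0.055},
  ],
)

```text
time: 56.25
ee_pos: [0.603, -0.0903, 0.0708]
eef_rot: [0.579, 0.816, -0.0, 0.003]
ft_force: [-0.1, 0.2, -0.8]
width: 0.0506
```

Call:
apply_moves(
  deltas=[
    {"translation": [0,0,0.02],"turn": [0,0,0],"hand": 0.055},
    {"translation": [0,0,0.04],"turn": [0,0,0],"hand": 0.055},
    {"translation": [0,0,0.045],"turn": [0,0,0],"hand": 0.055},
    {"translation": [0,0,0.045],"turn": [0,0,0],"hand": 0.055},
    {"translation": [0,0,0],"turn": [0,0,0],"hand": 0.055},
  ],
)

```text
time: 56.75
ee_pos: [0.6008, -0.0906, 0.2254]
eef_rot: [0.579, 0.815, -0.001, 0.002]
ft_force: [1.1, -0.6, -0.5]
width: 0.0549
```

Call:
apply_moves(
  deltas=[
    {"translation": [-0.04,0,0],"turn": [0,0,0],"hand": 0.055},
    {"translation": [-0.04,0,0],"turn": [0,0,0],"hand": 0.055},
    {"translation": [-0.03,0,0],"turn": [0,0,0],"hand": 0.055},
    {"translation": [0,0,0],"turn": [0,0,0],"hand": 0.055},
    {"translation": [0,0,0],"turn": [0,0,0],"hand": 0.055},
  ],
)

```text
time: 57.25
ee_pos: [0.4885, -0.0907, 0.223]
eef_rot: [0.578, 0.816, -0.001, 0.002]
ft_force: [0.4, 0.9, -0.6]
width: 0.0549
```

```bash
python3 - <<'E'
from fit import *
st(); snap('scene','end.png'); h=cv2.imread('pics/end.png').max(2)
z=.093; S=np.array([.6006,-.0913,.0553]); Q=proj('scene',T(S,[(.0665,.0905,z),(.0665,-.0905,z),(-.0665,-.0905,z),(-.0665,.0905,z)]))
for col in(322,328,334):
    pr=Q[0][1]+(Q[3][1]-Q[0][1])*(col-Q[0][0])/(Q[3][0]-Q[0][0]); print(col,round(pr,1),h[int(pr)-4:int(pr)+6,col].tolist())
print(order.close_job())
E
```

```text
{'time': 57.25, 'joint_positions': [-0.927, -0.012, 1.03, 1.795, 0.015, 1.35, 0.438], 'ee_pos': [0.488, -0.091, 0.223], 'eef_rot': [0.578, 0.816, -0.001, 0.002], 'ft_force': [0.362, 0.94, -0.601], 'width': 0.055}
322 203.1 [202, 204, 202, 205, 182, 122, 110, 107, 111, 138]
328 205.8 [202, 200, 199, 198, 198, 177, 119, 109, 108, 110]
334 208.5 [200, 197, 197, 199, 198, 178, 120, 110, 111, 111]
the job is handed in; nothing more can be done
None
```

I handed the job in at 57 s with the cover on and the nut tight, but the fourth clip may not be fully inside the box. All four clips went through the chute. I then seated the larger cover over the stud and turned its wing nut clockwise in three grips to the stop.

**Clips:** In the last camera view into the box no black feet showed, so the clips lie foot down. Four clips end to end are longer than the box, so the fourth stopped in the window. I slid the first clip aside by pressing on it from above, then pulled the fourth inward. It moved only a little: at that last look, before the cover went on, an estimated 5–14 mm of its tail was still in the window. I did not look again.

**Cover:** It came to rest at the expected height, and in the final picture its visible edge lay within about 1 pixel of where it should be.

**Wing nut:** After about 6.9 rad of turning plus its starting value, it stopped dead. The jaws were forced open on the bar, with 1.85 N m at the wrist. That should put it at its stop, but I could not read its angle directly.

**Other notes:**
- The arm's reported height was about 38 mm too low. I found this by touch, in one hard press of the fingertips on a clip foot (about 72 N).
- Gripping the cover's nut slid the cover about 4 mm, which I allowed for.

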